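# Reload the jar shaker and run its clamp nut on

### The arm

A 7-joint arm with a two-finger parallel gripper is mounted at the origin on the work surface. World frame = base frame: x ahead of the robot, y to its left, z up, the work surface at z = 0. Lengths are in m, angles in rad, forces in N, time in s.
With the tool pointing down it reaches from about 0.425 to 0.925 m from the base axis. Payload 6.8 kg.
Tool frame: the origin (TCP) lies at the very end of the fingers, on their centre line; the grasp point (between the pads) lies 19 mm behind it (r.grip_depth is the distance from the TCP to the grasp point, in m); z points along the fingers, y is the direction in which the jaws open and shut (so a half turn about z gives the same grasp; the last joint's range is limited). The gripper opens to 85 mm and grips with 20 to 120 N. Pads are 22 mm wide; open, the fingers measure 114 mm over their backs; the gripper's body (76 mm by 85 mm) begins 54 mm behind the grasp point. The pads swing forward as they close: fully open they stand 13 mm farther back than shut.
Start: joints at [-1.208, 0.477, 0.022, 1.555, -0.011, 1.109, -0.083], TCP at [0.306, 0.602, 0.231] pointing down, gripper open.
Joint ranges: [-2.96, 2.96], [-0.34, 2.1], [-1.41, 1.46], [0.24, 2.44], [-1.37, 4.51], [0.17, 1.92], [-2.96, 2.96]. Speed limits (rad/s): [2.39, 2.39, 3.14, 3.14, 3.14, 3.14, 3.14].

### API

Orientations are given as a rotation vector (axis times angle).
In Python, from bench import r, grab_frame gives the robot as it stands. The module is installed in compiled form; this text tells all that it offers.
- The arm moves only by the tool play_rows, never from a script. Its argument "increments" is a list of rows, each a list of 7 numbers: the shift along the tool's x, y, z in mm, then the turn, a rotation vector about the tool's x, y, z in rad, then the closure in counts, from 0 (fully open) to 255 (shut). In form: [[tx, ty, tz, rx, ry, rz, claw], ...]. A call has 1 to 5 rows; each row shifts and turns the pose as measured when the row begins, along the tool's axes as they then stand; what a row does not reach is not made up. A row lasts 1/10 s, in which the tool goes at most 50 mm and 8.59 degrees, less where a joint would pass 70% of its speed; a pose out of reach is approached as far as the arm can. A call is refused whole if a number of a shift passes 50 or a number of a turn 0.15, either way. A call with a gripper value outside its range is refused whole. The fingers move at their own pace and stop on an object; "force" is the grip in N (left out, the last holds). Time passes only in rows, so rows that do not move let the fingers close. It gives the time, the measured TCP pose, the force and the opening at its end, in the units of the state.
- r.get_obs(): the state, without advancing time (a new reading comes with each control period).
- grab_frame(name): name is "scene" or "top" or "wrist"; returns a dict with "color" (384x512x3 uint8, blue, green, red), "depth" (384x512 float32, m along the optical axis (not along the pixel's ray), 0 where there is no reading), "K" (3x3 intrinsics, pixels), "k1" (the pictures are not rectified: a ray, as slopes to the right and down, at radius r is drawn at 1 + k1 r^2 times it, then the intrinsics apply), "T" (4x4, takes a point from camera to world coordinates). Camera axes: x right, y up, looking along -z (the intrinsics and any distortion apply to the point x, -y, -z); pixel columns grow to the right and rows downward; lengths in m; the calibration is good to about 2 mm. A picture is of the moment at which its call begins.
- r.hand_in(): hands the job in, once; it reports no verdict.
The state is a dict: "clock": time; "joints": joint angles; "qvel": joint speeds; "tau": joint torques, N m; "tcp_pos": TCP position; "orientation": TCP orientation; "contact_force": force on the tool from outside, world axes, zero at the start; "moment": the same for the moment, N m; "grip_width": finger opening in m.
Only numpy, scipy, OpenCV 4.12 (cv2) and the standard library are available. Lean on these libraries where they do the work, as an engineer would, in place of code of your own. Each camera call takes 0.05 s, during which the arm holds its last target.

### The job

Reload the bench shaker: put every used jar that still stands in its four-pocket carrier into the wire wash basket, and stand every fresh jar from the bench upright in a pocket of its own, fully home. Then lay the clamp cover, hub up, over the stud and down on its post, set the hex nut on the end of the stud and turn it backwards (anticlockwise from above) until you feel it drop into the thread, and only then run it down clockwise until it sits on the hub. Leave the other things on the bench where they are.

Things in the scene. Friction and masses are not known exactly. Their poses are not given: they have to be found in the camera images.
- carrier: Low grey laboratory shaker, 200 x 200 mm, fixed, turned at some angle. On it a square aluminium plate, 172 x 172 mm, its top 65 mm above the bench, with four jar pockets, and in the middle an upright steel post with a threaded stud. Origin on the bench under the stud's axis, z up, x and y along the plate's sides.
- shoulder (a point): Centre of the post's shoulder on which the cover seats: the post is 52 mm across and ends here, 117 mm above the bench; the stud goes on upwards.
- stud_top (a point): Tip of the stud, 178 mm above the bench. Stud 32 mm across, right-hand two-start thread, lead 18 mm: the nut moves 2.87 mm a radian, down when turned clockwise from above. Thread ends 11 mm below the tip; above it a plain pilot 25 mm across, coned. The two thread ends lie opposite each other, one 0.3 rad anticlockwise (from above) from the carrier's x axis.
- pocket0 (a point): Centre of the floor of a jar pocket: round, 55 mm across, 10 mm deep, at (47, 47) mm in the carrier's frame; its mouth is 10 mm above this point
- pocket1 (a point): Centre of the floor of a jar pocket: round, 55 mm across, 10 mm deep, at (47, -47) mm in the carrier's frame; its mouth is 10 mm above this point
- pocket2 (a point): Centre of the floor of a jar pocket: round, 55 mm across, 10 mm deep, at (-47, 47) mm in the carrier's frame; its mouth is 10 mm above this point
- pocket3 (a point): Centre of the floor of a jar pocket: round, 55 mm across, 10 mm deep, at (-47, -47) mm in the carrier's frame; its mouth is 10 mm above this point
- nut_center (a point): Centre of a steel hex nut, 50 mm across flats, 32 mm high, alike either way up, axis z; flats face its x axis and every 60 degrees; its lowest thread turns begin on its +y and -y sides. On the stud it first stands on the thread, centre 164 to 174 mm above the bench; turned back it climbs to 174, then, let go, drops 5 to 9 mm. It does not turn by itself. On the seated hub: 155 mm.
- cover_hub (a point): Centre (half-way up) of the hub of the clamp cover, an aluminium disc 150 mm across and 6 mm thick lying flat on the bench, z up. The round hub, 56 mm across, reaches from the disc's upper face to 22 mm above its underside; this point is 14 mm above the underside. A 38 mm hole runs through. 0.4 kg. Seated on the post this point is 131 mm above the bench.
- new0_center (a point): Centre (half-way up) of a fresh lidded steel jar, a plain cylinder 48 mm across and 52 mm high, 0.25 kg, z axis up; stands on the bench. Some of the three may be absent.
- new1_center (a point): Centre (half-way up) of a fresh lidded steel jar, a plain cylinder 48 mm across and 52 mm high, 0.25 kg, z axis up; stands on the bench. Some of the three may be absent.
- new2_center (a point): Centre (half-way up) of a fresh lidded steel jar, a plain cylinder 48 mm across and 52 mm high, 0.25 kg, z axis up; stands on the bench. Some of the three may be absent.
- used0_center (a point): Centre (half-way up) of a used jar, of the same make and size as the fresh ones (48 mm across, 52 mm high); stands in a carrier pocket at the start. Some of the three may be absent.
- used1_center (a point): Centre (half-way up) of a used jar, of the same make and size as the fresh ones (48 mm across, 52 mm high); stands in a carrier pocket at the start. Some of the three may be absent.
- used2_center (a point): Centre (half-way up) of a used jar, of the same make and size as the fresh ones (48 mm across, 52 mm high); stands in a carrier pocket at the start. Some of the three may be absent.
- basket: Wire wash basket, fixed, open at the top: 170 mm along its x, 150 mm along its y, walls 4 mm thick and 60 mm high, floor 4 mm thick. Origin under its centre, on the bench.
- beaker: Bystander: glass beaker, 68 mm across, 90 mm high, on the far side of the bench; origin under its middle
- reagent: Bystander: amber glass bottle, 60 mm across, 120 mm high, far side; origin under its middle
- dish: Bystander: flat closed glass dish, 94 mm across, 16 mm high, near one side of the work area; origin under its middle
- stopwatch_case: Bystander: small black plastic case, 75 x 55 x 22 mm, near one side of the work area; origin under its middle
Not all that is in view belongs to the job. Leave any orange look-alike of the part that bears new2_center alone. What is shaped like the part that bears used2_center but red is not meant.

How it is judged:
On the way, in this order (a step that is already met when the one before it is completed fails the run):
1. the used jars are in the basket and the fresh jars stand in the pockets ((horizontal distance between new0_center and pocket0 below 0.008 m or horizontal distance between new0_center and pocket1 below 0.008 m or horizontal distance between new0_center and pocket2 below 0.008 m or horizontal distance between new0_center and pocket3 below 0.008 m) and z of new0_center in the frame of carrier between 0.077 and 0.085 m and angle between the z axis of each of new0_center, new1_center, new2_center and the z axis of carrier, either way round below 0.12 rad and (horizontal distance between new1_center and pocket0 below 0.008 m or horizontal distance between new1_center and pocket1 below 0.008 m or horizontal distance between new1_center and pocket2 below 0.008 m or horizontal distance between new1_center and pocket3 below 0.008 m) and z of new1_center in the frame of carrier between 0.077 and 0.085 m and (horizontal distance between new2_center and pocket0 below 0.008 m or horizontal distance between new2_center and pocket1 below 0.008 m or horizontal distance between new2_center and pocket2 below 0.008 m or horizontal distance between new2_center and pocket3 below 0.008 m) and z of new2_center in the frame of carrier between 0.077 and 0.085 m and x of used0_center in the frame of basket between -0.085 and 0.085 m and y of used0_center in the frame of basket between -0.075 and 0.075 m and z of used0_center in the frame of basket between 0.015 and 0.06 m and x of used1_center in the frame of basket between -0.085 and 0.085 m and y of used1_center in the frame of basket between -0.075 and 0.075 m and z of used1_center in the frame of basket between 0.015 and 0.06 m and x of used2_center in the frame of basket between -0.085 and 0.085 m and y of used2_center in the frame of basket between -0.075 and 0.075 m and z of used2_center in the frame of basket between 0.015 and 0.06 m), for 0.2 s.
2. the clamp cover lies on the post, over the stud (horizontal distance between cover_hub and carrier below 0.006 m and z of cover_hub in the frame of carrier between 0.128 and 0.134 m and angle between the z axis of cover_hub and the z axis of carrier, either way round below 0.05 rad), for 0.2 s.
3. the nut stands upright on the stud and has been turned back to the very end of the thread, just short of dropping in (horizontal distance between nut_center and carrier below 0.004 m and angle between the z axis of nut_center and the z axis of carrier, either way round below 0.15 rad and angle between the y axis of nut_center and the x axis of carrier, either way round below 0.3 rad and z of nut_center in the frame of carrier between 0.1703 and 0.178 m), for 0.1 s.
4. the nut has dropped into the thread (horizontal distance between nut_center and carrier below 0.004 m and angle between the z axis of nut_center and the z axis of carrier, either way round below 0.15 rad and z of nut_center in the frame of carrier below 0.1685 m), for 0.2 s.
At the end, for the whole second after the job is handed in: Every used jar lies inside the basket, below its rim; every fresh jar stands upright (within 7 degrees) on a pocket's floor, within 8 mm of its centre; the cover lies flat on the post, centred within 6 mm; the nut is threaded on the stud, within 2 mm of sitting on the hub; all at rest (all of step 1 and all of step 2 and horizontal distance between nut_center and carrier below 0.004 m and angle between the z axis of nut_center and the z axis of carrier, either way round below 0.08 rad and z of nut_center in the frame of carrier between 0.15 and 0.157 m and linear speed of each of new0, new1, new2, used0, used1, used2, nut, cover below 0.02 m/s); the robot touches nothing.
It fails at once if the beaker is knocked more than 40 mm from its place (distance of beaker from where it was at the start of the episode above 0.04 m).
It fails at once if the reagent is knocked more than 40 mm from its place (distance of reagent from where it was at the start of the episode above 0.04 m).
It fails at once if the dish is knocked more than 40 mm from its place (distance of dish from where it was at the start of the episode above 0.04 m).
It fails at once if the stopwatch case is knocked more than 40 mm from its place (distance of stopwatch_case from where it was at the start of the episode above 0.04 m).
Of used0, used1, used2 only 1 to 2 are there at a start; the rules pass over those that are not, and their reading is None.
Of new0, new1, new2 only 2 to 3 are there at a start; the rules pass over those that are not, and their reading is None.
At some moment in a run one of new0, new1, new2, nut, cover may be knocked a few centimetres aside while the robot is not near it.
It also fails if it takes over 210 s, if anything falls off the work surface, if the arm or the gripper's body presses on something with over 40 N, if the wrist force passes 120 N, or if a joint passes its speed limit or range.

## Working session

There is one attempt and no reset: what is moved stays moved. The work goes in short steps, Python scripts to look and compute and a tool call to move; the robot and the scene stay as the last step left them, time stands still between calls to the robot, and variables do not carry over. Pictures are saved under pics/ and viewed, and the job is handed in when it is done.

Besides the shell and the picture viewer there is one more tool, called after ">>>" as name(argument=value, ...), one argument or row to a line, values as JSON. play_rows: Moves the arm, as the interface text tells. Its arguments: {"type":"object","properties":{"increments":{"type":"array","items":{"type":"array","items":{"type":"number"}}},"force":{"type":"number"}},"required":["increments"]}

```bash
mkdir -p pics; ls
cat > h.py <<'E'
import numpy as np, cv2
from bench import r, grab_frame
from scipy.spatial.transform import Rotation as R
def save(f,n,crop=None,scale=1):
    im=f["color"]
    if crop: x0,y0,x1,y1=crop; im=im[y0:y1,x0:x1]
    if scale!=1: im=cv2.resize(im,None,fx=scale,fy=scale,interpolation=cv2.INTER_CUBIC)
    cv2.imwrite("pics/"+n,im)
def rays(f):
    K=f["K"];k1=f["k1"];h,w=f["depth"].shape
    u,v=np.meshgrid(np.arange(w),np.arange(h))
    xd=(u-K[0,2])/K[0,0]; yd=(v-K[1,2])/K[1,1]
    x,y=xd.copy(),yd.copy()
    for _ in range(20):
        s=1+k1*(x*x+y*y); x=xd/s;y=yd/s
    return x,y
def cloud(f):
    x,y=rays(f); d=f["depth"]
    P=np.stack([x*d,-y*d,-d],-1)
    W=P@f["T"][:3,:3].T+f["T"][:3,3]
    W[d<=0]=np.nan
    return W
def atz(f,u,v,z):
    x,y=rays(f); u=int(round(u));v=int(round(v))
    dr=f["T"][:3,:3]@np.array([x[v,u],-y[v,u],-1]); o=f["T"][:3,3]
    return o+dr*(z-o[2])/dr[2]
def st():
    o=r.get_obs(); print("t",round(o["clock"],2),"tcp",np.round(o["tcp_pos"],4),"rv",np.round(o["orientation"],3),"F",np.round(o["contact_force"],1),"w",round(o["grip_width"],4),"j",np.round(o["joints"],3))
    return o
E
python3 - <<'E'
from h import *
st(); print(r.grip_depth)
for n in("scene","top","wrist"):
    f=grab_frame(n); save(f,n+"0.png",scale=1.5); np.savez("%s0.npz"%n,**{k:np.asarray(v) for k,v in f.items()}); print(n,f["T"].round(3).tolist(),f["K"].round(1).tolist(),f["k1"])
E
```

```text
pics
t 0.0 tcp [0.3059 0.601  0.2303] rv [-7.330e-01 -3.055e+00  3.000e-03] F [-0.2  0.2 -0.4] w 0.0855 j [-1.208  0.478  0.022  1.556 -0.012  1.109 -0.083]
0.0187
scene [[-0.841, -0.383, 0.383, 1.139], [0.542, -0.579, 0.609, 0.906], [-0.012, 0.719, 0.694, 1.163], [0.0, 0.0, 0.0, 1.0]] [[437.7, 0.0, 253.9], [0.0, 437.7, 185.3], [0.0, 0.0, 1.0]] 0.03225976042098121
top [[-0.091, 0.973, -0.21, 0.3], [-0.996, -0.09, 0.014, 0.014], [-0.005, 0.211, 0.978, 1.394], [0.0, 0.0, 0.0, 1.0]] [[439.3, 0.0, 252.3], [0.0, 439.3, 195.8], [0.0, 0.0, 1.0]] -0.03379483498589581
wrist [[0.453, -0.854, -0.255, 0.24], [0.892, 0.433, 0.132, 0.635], [-0.002, -0.287, 0.958, 0.372], [0.0, 0.0, 0.0, 1.0]] [[317.6, 0.0, 253.4], [0.0, 317.6, 189.3], [0.0, 0.0, 1.0]] -0.072547649646164
```

View pics/scene0.png

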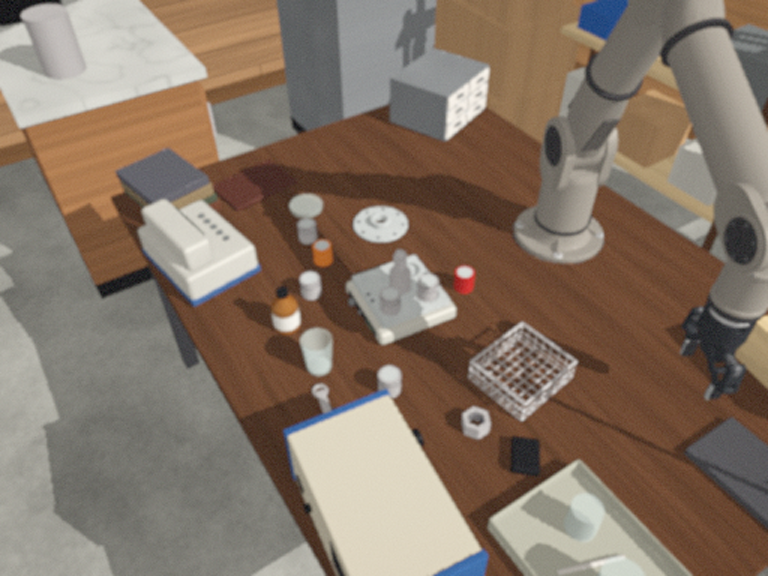

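View pics/top0.png

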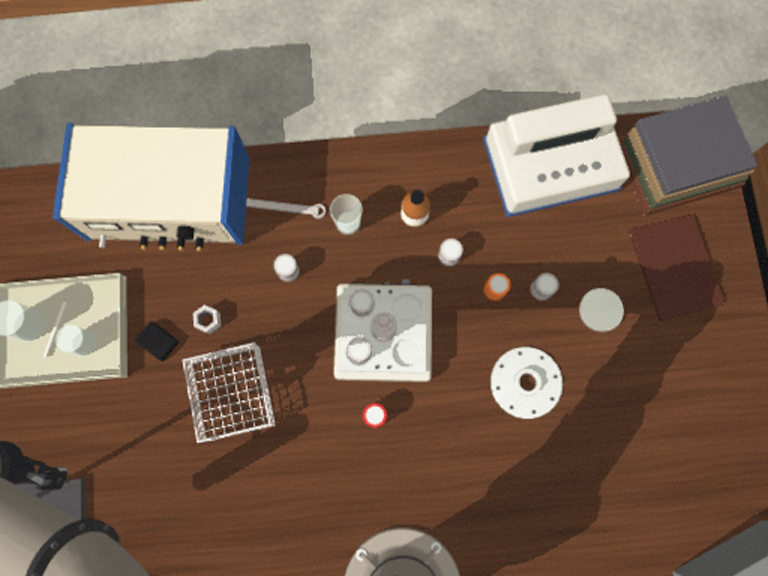

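View pics/wrist0.png

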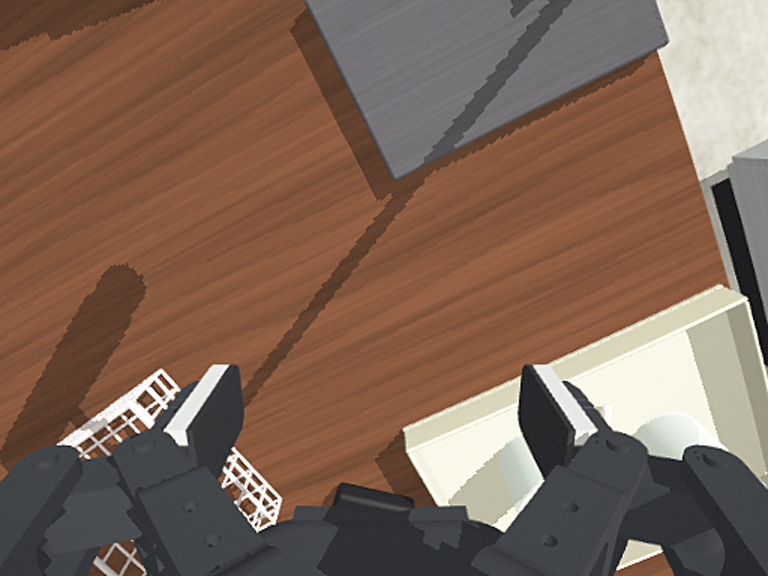

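Top view (768-wide picture): the carrier is at (384,332), with used jars at (361,301) and (358,349). Jar-like things on the bench:
- fresh jars at (287,266), (451,251) and (545,286)
- an orange look-alike at (498,286), to be left
- a red one at (375,415), to be left

The nut is at (207,319), the cover at (527,382) and the basket at (228,392). Next I'll measure these and check crops.

Run:
```python
from h import *
f=dict(np.load("top0.npz")); W=cloud(f)
g=dict(np.load("scene0.npz")); 
def m(name,u,v,rad,z0,z1):
    u/=1.5;v/=1.5
    a=W[int(v-rad):int(v+rad)+1,int(u-rad):int(u+rad)+1].reshape(-1,3)
    a=a[(a[:,2]>z0)&(a[:,2]<z1)]
    c,rr=cv2.minEnclosingCircle(a[:,:2].astype(np.float32)); print(name,len(a),"mean",a.mean(0).round(4),"circ",np.round(c,4),round(rr,4),"zmed",np.median(a[:,2]).round(4))
m("u_a",361,301,14,.108,.125)
m("u_b",358,349,14,.108,.125)
m("n_a",287,266,14,.04,.07); m("n_b",451,251,14,.04,.07); m("n_c",545,286,14,.04,.07)
m("orange",498,286,14,.04,.07); m("red",375,415,14,.04,.07)
m("nut",207,319,14,.025,.04); m("cover",527,382,28,.003,.012);m("hub",527,382,20,.017,.03)
m("dish",601,310,20,.01,.022);m("beaker",346,213,20,.03,.1);m("bottle",415,207,20,.03,.14);m("case",157,341,20,.015,.03)
def rect(name,u,v,rad,z0,z1):
    u/=1.5;v/=1.5
    a=W[int(v-rad):int(v+rad)+1,int(u-rad):int(u+rad)+1].reshape(-1,3)
    a=a[(a[:,2]>z0)&(a[:,2]<z1)]
    print(name,len(a),cv2.minAreaRect(a[:,:2].astype(np.float32)),np.median(a[:,2]))
rect("plate",384,332,45,.058,.072); rect("basket",228,392,45,.05,.07)
m("stud",384,320,14,.165,.19)
save(f,"c1.png",(200,170,310,280),6); save(f,"c2.png",(110,130,380,290),2.8)
```

```text
u_a 107 mean [0.5604 0.0263 0.1112] circ [0.5533 0.0236] 0.0375 zmed 0.1102
u_b 117 mean [0.4772 0.0351 0.1115] circ [0.4826 0.0322] 0.0377 zmed 0.1099
n_a 187 mean [0.669  0.1842 0.0526] circ [0.6701 0.1854] 0.0246 zmed 0.0529
n_b 186 mean [ 0.6707 -0.1672  0.0517] circ [ 0.6722 -0.1693] 0.0257 zmed 0.0521
n_c 182 mean [ 0.5776 -0.3568  0.0519] circ [ 0.5778 -0.3586] 0.0242 zmed 0.0528
orange 191 mean [ 0.586  -0.2573  0.0521] circ [ 0.5862 -0.2583] 0.0245 zmed 0.0524
red 204 mean [0.3422 0.0244 0.0528] circ [0.3426 0.0244] 0.0241 zmed 0.0526
nut 154 mean [0.5744 0.3616 0.0322] circ [0.5745 0.3618] 0.0284 zmed 0.0323
cover 1527 mean [ 0.3817 -0.2964  0.0064] circ [ 0.384  -0.3005] 0.1274 zmed 0.0061
hub 131 mean [ 0.3826 -0.2968  0.022 ] circ [ 0.3827 -0.2976] 0.0288 zmed 0.0215
dish 640 mean [ 0.5192 -0.476   0.0163] circ [ 0.5199 -0.4764] 0.0475 zmed 0.0162
beaker 293 mean [0.7722 0.0458 0.068 ] circ [0.767 0.046] 0.0342 zmed 0.0702
bottle 347 mean [ 0.7608 -0.0994  0.0851] circ [ 0.7703 -0.1012] 0.0306 zmed 0.0848
case 394 mean [0.5384 0.4711 0.0226] circ [0.5386 0.4725] 0.0437 zmed 0.0228
plate 1918 ((0.5128908157348633, -0.008425980806350708), (0.17069709300994873, 0.1727856695652008), 83.63540649414062) 0.06547588831255968
basket 429 ((0.415041446685791, 0.318234920501709), (0.17339637875556946, 0.15408207476139069), 7.765557289123535) 0.061187400604092446
stud 75 mean [ 0.512  -0.0089  0.1752] circ [ 0.5132 -0.0089] 0.0155 zmed 0.1761
```

View pics/c1.png

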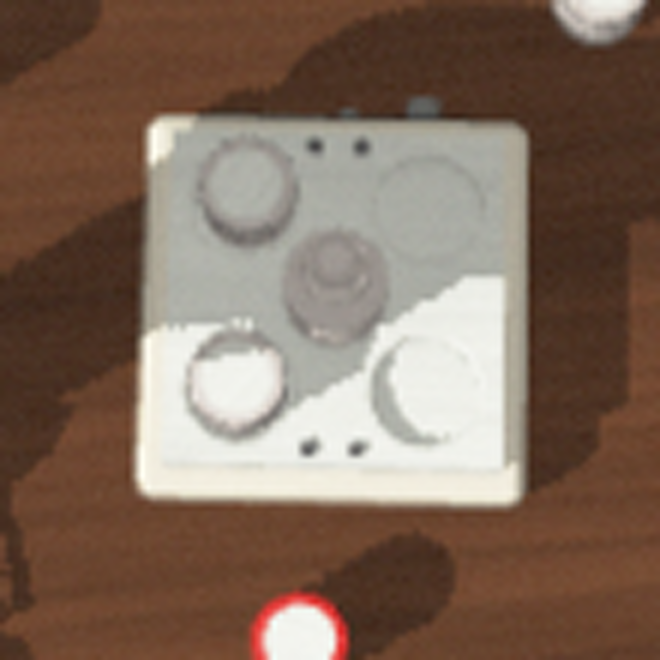

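View pics/c2.png

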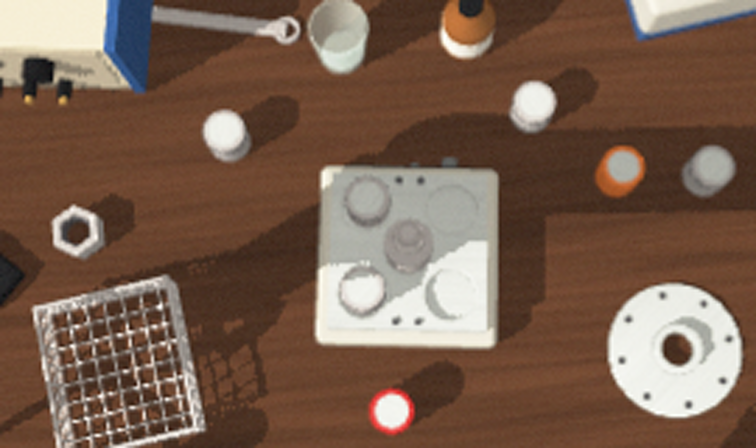

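```bash
cat >> h.py <<'E'
def plan(x,y,z,yaw=None,maxs=48,maxr=.14):
    """rows from current pose to TCP target with tool down; yaw deg = world direction of tool x axis"""
    o=r.get_obs(); p=o["tcp_pos"]; Rc=R.from_rotvec(o["orientation"]).as_matrix()
    cy=np.degrees(np.arctan2(Rc[1,0],Rc[0,0]))
    if yaw is None: yaw=cy
    a=np.radians(yaw); c,s=np.cos(a),np.sin(a)
    Rt=np.array([[c,s,0],[s,-c,0],[0,0,-1.]])
    d=np.array([x,y,z])-p; rv=R.from_matrix(Rc.T@Rt).as_rotvec()
    n=int(max(1,np.ceil(np.linalg.norm(d)*1000/maxs),np.ceil(np.linalg.norm(rv)/maxr)))
    out=[]
    for i in range(n):
        Ri=Rc@R.from_rotvec(rv*i/n).as_matrix()
        t=Ri.T@d*1000/n
        out.append([round(float(v),1) for v in t]+[round(float(v),3) for v in rv/n])
    print("t %.2f yaw %.1f -> %.1f, tcp %s w %.4f F %s rows %d"%(o["clock"],cy,yaw,np.round(p,4),o["grip_width"],np.round(o["contact_force"],1),n))
    for q in out: print(q)
E
python3 - <<'E'
from h import *
o=r.get_obs(); M=R.from_rotvec(o["orientation"]).as_matrix(); print(M.round(3))
T=np.load("wrist0.npz")["T"]; print("cam in tool",(M.T@(T[:3,3]-o["tcp_pos"])).round(4)); print((M.T@T[:3,:3]).round(3))
f=dict(np.load("top0.npz")); W=cloud(f)
# plate orientation fit
m=((W[...,2]>.06)&(W[...,2]<.07)); m[:,:200]=0;m[:,310:]=0;m[:170]=0;m[280:]=0
n,l,s,c=cv2.connectedComponentsWithStats(m.astype(np.uint8)); k=1+np.argmax(s[1:,4]); P=W[l==k][:,:2]; print(s[k])
from scipy.optimize import minimize
def cost(q):
    a=q; R2=np.array([[np.cos(a),np.sin(a)],[-np.sin(a),np.cos(a)]]); Q=P@R2.T
    lo=np.percentile(Q,2,0);hi=np.percentile(Q,98,0); return np.prod(hi-lo)
A=np.radians(np.arange(-15,5,.25)); v=[cost(a) for a in A]; print("yaw",np.degrees(A[np.argmin(v)]))
a=A[np.argmin(v)];R2=np.array([[np.cos(a),np.sin(a)],[-np.sin(a),np.cos(a)]]);Q=P@R2.T
lo=np.percentile(Q,1,0);hi=np.percentile(Q,99,0);print(hi-lo,R2.T@((lo+hi)/2))
for z0,z1,x0,y0,x1,y1 in[(.100,.116,.52,-.01,.62,.08),(.1,.116,.42,0,.52,.09),(.17,.185,.46,-.06,.56,.04)]:
    q=W[(W[...,2]>z0)&(W[...,2]<z1)&(W[...,0]>x0)&(W[...,0]<x1)&(W[...,1]>y0)&(W[...,1]<y1)]
    d=np.linalg.norm(q[:,:2]-[.513,-.0087],axis=1); q=q[(d>.035)|(z0>.15)]
    print(len(q),q.mean(0),cv2.minEnclosingCircle(q[:,:2].astype(np.float32)))
E
```

```text
[[-0.891  0.454 -0.001]
 [ 0.454  0.891 -0.001]
 [-0.    -0.001 -1.   ]]
cam in tool [ 7.410e-02 -1.000e-04 -1.419e-01]
[[ 0.001  0.958  0.287]
 [ 1.    -0.001  0.   ]
 [ 0.001  0.287 -0.958]]
[ 227  191   57   57 1696]
yaw -5.25
[0.17094565 0.16929397] [ 0.51199724 -0.00887992]
202 [0.56570806 0.03047432 0.10766122] ((0.565626323223114, 0.03000185266137123), 0.024450693279504776)
208 [0.4705572  0.04321716 0.10760269] ((0.4710157513618469, 0.04353088140487671), 0.02420635148882866)
61 [ 0.51185667 -0.00893697  0.17708446] ((0.5129573345184326, -0.008949615061283112), 0.012744282372295856)
```

```bash
python3 -c "
from h import *
plan(.5656,.0302,.23,38)"
```

```text
t 0.15 yaw 153.0 -> 38.0, tcp [0.306  0.6012 0.2305] w 0.0857 F [ 0.3  0.6 -0.3] rows 15
[-32.7, -26.1, 0.1, -0.0, 0.0, 0.134]
[-35.9, -21.5, 0.1, -0.0, 0.0, 0.134]
[-38.4, -16.5, 0.1, -0.0, 0.0, 0.134]
[-40.3, -11.2, 0.1, -0.0, 0.0, 0.134]
[-41.4, -5.7, 0.1, -0.0, 0.0, 0.134]
[-41.8, -0.2, 0.1, -0.0, 0.0, 0.134]
[-41.5, 5.4, 0.1, -0.0, 0.0, 0.134]
[-40.4, 10.9, 0.0, -0.0, 0.0, 0.134]
[-38.6, 16.2, 0.0, -0.0, 0.0, 0.134]
[-36.1, 21.2, 0.0, -0.0, 0.0, 0.134]
[-32.9, 25.8, 0.0, -0.0, 0.0, 0.134]
[-29.2, 30.0, 0.0, -0.0, 0.0, 0.134]
[-24.9, 33.6, 0.0, -0.0, 0.0, 0.134]
[-20.2, 36.6, 0.0, -0.0, 0.0, 0.134]
[-15.1, 39.0, 0.0, -0.0, 0.0, 0.134]
```

>>> play_rows(
  increments=[
    [-33,-26,0,0,0,0.134,0],
    [-36,-21.5,0,0,0,0.134,0],
    [-38.5,-16.5,0,0,0,0.134,0],
    [-40,-11,0,0,0,0.134,0],
    [-41.5,-5.5,0,0,0,0.134,0],
  ],
  force=40,
)

```text
clock: 0.65
tcp_pos: [0.3888, 0.4105, 0.2276]
orientation: [-1.709, -2.631, 0.005]
contact_force: [0.3, -0.0, 0.6]
grip_width: 0.0851
```

>>> play_rows(
  increments=[
    [-42,0,0,0,0,0.134,0],
    [-41.5,5.5,0,0,0,0.134,0],
    [-40.5,11,0,0,0,0.134,0],
    [-38.5,16,0,0,0,0.134,0],
    [-36,21,0,0,0,0.134,0],
  ],
)

```text
clock: 1.15
tcp_pos: [0.4724, 0.2093, 0.2269]
orientation: [-2.506, -1.888, 0.007]
contact_force: [0.5, 0.6, 0.3]
grip_width: 0.0853
```

```bash
python3 -c "
from h import *
plan(.5656,.0302,.23,38)"
```

```text
t 1.15 yaw 74.0 -> 38.0, tcp [0.4724 0.2093 0.2269] w 0.0853 F [0.5 0.6 0.3] rows 5
[-29.3, 27.8, -0.7, -0.001, 0.001, 0.126]
[-25.6, 31.3, -0.7, -0.001, 0.001, 0.126]
[-21.4, 34.2, -0.7, -0.001, 0.001, 0.126]
[-17.0, 36.6, -0.7, -0.001, 0.001, 0.126]
[-12.3, 38.5, -0.7, -0.001, 0.001, 0.126]
```

>>> play_rows(
  increments=[
    [-30,28,-1,0,0,0.128,0],
    [-26,32,-1,0,0,0.128,0],
    [-22,35,-1,0,0,0.128,0],
    [-17,37,-1,0,0,0.128,0],
    [-12,39,-1,0,0,0.128,0],
  ],
)

```text
clock: 1.65
tcp_pos: [0.5657, 0.0178, 0.2313]
orientation: [-2.986, -0.964, 0.009]
contact_force: [-0.0, -0.3, 0.4]
grip_width: 0.0854
```

Run:
```python
from h import *
f=grab_frame("wrist"); save(f,"w1.png",scale=1.5); np.savez("w1.npz",**{k:np.asarray(v) for k,v in f.items()})
W=cloud(f)
for n,z0,z1,c in[("jar",.1,.116,(.5656,.03)),("jarb",.1,.116,(.471,.043)),("stud",.17,.185,(.513,-.009))]:
    q=W[(W[...,2]>z0)&(W[...,2]<z1)&(np.hypot(W[...,0]-c[0],W[...,1]-c[1])<.035)]
    if len(q): print(n,len(q),q.mean(0).round(4),cv2.minEnclosingCircle(q[:,:2].astype(np.float32)))
plan(.5656,.0302,.074,38)
```

```text
jar 2356 [0.5664 0.03   0.1066] ((0.5656242370605469, 0.02944095991551876), 0.024377180263400078)
jarb 1734 [0.4736 0.0423 0.1063] ((0.46992209553718567, 0.04270479828119278), 0.02429860457777977)
stud 849 [ 0.5146 -0.0081  0.1756] ((0.5124502778053284, -0.009503311477601528), 0.013158809393644333)
t 1.70 yaw 34.9 -> 38.0, tcp [0.568  0.0097 0.2322] w 0.0857 F [ 2.6 -5.9  0.4] rows 4
[2.6, -4.6, 39.5, 0.0, 0.001, -0.013]
[2.6, -4.5, 39.5, 0.0, 0.001, -0.013]
[2.6, -4.5, 39.5, 0.0, 0.001, -0.013]
[2.7, -4.5, 39.5, 0.0, 0.001, -0.013]
```

View pics/w1.png

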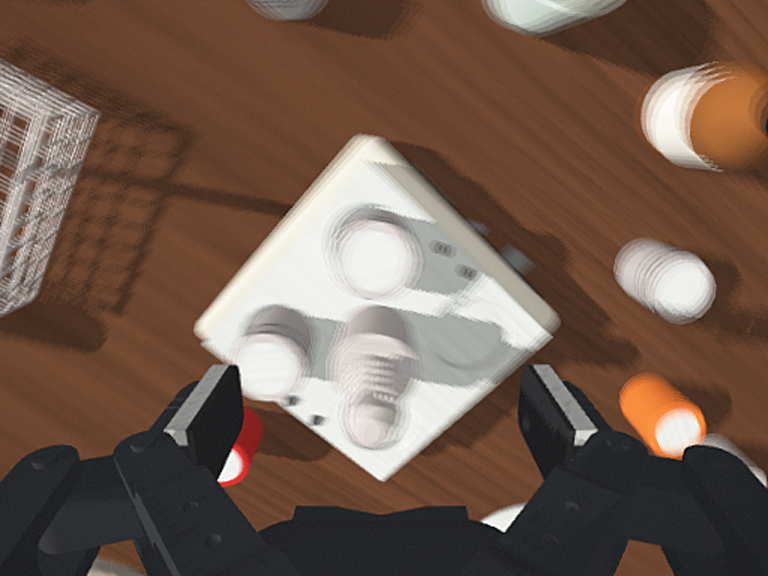

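>>> play_rows(
  increments=[
    [10.5,-18,0,0,0,-0.05,0],
    [0,0,0,0,0,0,0],
  ],
)

```text
clock: 1.9
tcp_pos: [0.5668, 0.0277, 0.2318]
orientation: [2.971, 1.01, -0.007]
contact_force: [-0.4, -0.2, -0.7]
grip_width: 0.0855
```

```bash
python3 -c "
from h import *
plan(.5658,.0298,.074,38)"
```

```text
t 1.90 yaw 37.5 -> 38.0, tcp [0.5668 0.0277 0.2318] w 0.0855 F [-0.4 -0.2 -0.7] rows 4
[0.3, -0.6, 39.4, 0.0, 0.001, -0.002]
[0.3, -0.6, 39.4, 0.0, 0.001, -0.002]
[0.2, -0.6, 39.4, 0.0, 0.001, -0.002]
[0.2, -0.6, 39.4, 0.0, 0.001, -0.002]
```

>>> play_rows(
  increments=[
    [0,-1,40,0,0,0,0],
    [0.5,-0.5,40,0,0,0,0],
    [0.5,-0.5,38,0,0,0,0],
    [0,0,30,0,0,0,0],
    [0,0,0,0,0,0,0],
  ],
)

```text
clock: 2.4
tcp_pos: [0.5662, 0.0363, 0.0804]
orientation: [2.968, 1.029, -0.0]
contact_force: [-0.5, 0.5, -0.3]
grip_width: 0.0854
```

```bash
python3 -c "
from h import *
plan(.5658,.0298,.074,38)"
```

```text
t 2.40 yaw 38.3 -> 38.0, tcp [0.5662 0.0363 0.0804] w 0.0854 F [-0.5  0.5 -0.3] rows 1
[-4.4, 4.9, 6.4, 0.0, 0.0, 0.004]
```

>>> play_rows(
  increments=[
    [-4.4,4.9,6,0,0,0,0],
    [0,0,0,0,0,0,120],
    [0,0,0,0,0,0,200],
    [0,0,0,0,0,0,255],
    [0,0,0,0,0,0,255],
  ],
)

```text
clock: 2.9
tcp_pos: [0.5684, 0.0305, 0.0791]
orientation: [2.966, 1.033, 0.01]
contact_force: [0.7, 0.0, -4.2]
grip_width: 0.0466
```

>>> play_rows(
  increments=[
    [0,0,0,0,0,0,255],
    [0,0,-30,0,0,0,255],
    [0,0,-45,0,0,0,255],
    [0,0,-40,0,0,0,255],
    [0,0,0,0,0,0,255],
  ],
)

```text
clock: 3.4
tcp_pos: [0.5657, 0.0306, 0.1966]
orientation: [-2.966, -1.033, -0.002]
contact_force: [0.3, 0.3, -2.3]
grip_width: 0.0468
```

```bash
python3 -c "
from h import *
plan(.453,.323,.2,7.8)"
```

```text
t 3.40 yaw 38.4 -> 7.8, tcp [0.5657 0.0306 0.1966] w 0.0468 F [ 0.3  0.3 -2.3] rows 7
[13.3, -42.7, -0.5, -0.0, -0.0, 0.076]
[10.0, -43.6, -0.5, -0.0, -0.0, 0.076]
[6.7, -44.3, -0.5, -0.0, -0.0, 0.076]
[3.3, -44.6, -0.5, -0.0, -0.0, 0.076]
[-0.1, -44.8, -0.5, -0.0, -0.0, 0.076]
[-3.5, -44.6, -0.5, -0.0, -0.0, 0.076]
[-6.9, -44.2, -0.5, -0.0, -0.0, 0.076]
```

>>> play_rows(
  increments=[
    [13,-42,0,0,0,0.076,255],
    [10,-43,0,0,0,0.076,255],
    [6.5,-44,0,0,0,0.076,255],
    [3,-44,0,0,0,0.076,255],
    [0,-44,0,0,0,0.076,255],
  ],
)

```text
clock: 3.9
tcp_pos: [0.4865, 0.2339, 0.195]
orientation: [3.113, 0.406, 0.004]
contact_force: [1.0, 0.3, -3.9]
grip_width: 0.0469
```

>>> play_rows(
  increments=[
    [-3.5,-44,0,0,0,0.076,255],
    [-6,-36,0,0,0,0.076,255],
    [0,0,0,0,0,0,255],
  ],
)

```text
clock: 4.2
tcp_pos: [0.4519, 0.32, 0.1913]
orientation: [3.135, 0.174, -0.003]
contact_force: [-0.0, -0.5, -2.9]
grip_width: 0.047
```

```bash
python3 -c "
from h import *
plan(.453,.323,.035,7.8)"
```

```text
t 4.20 yaw 6.3 -> 7.8, tcp [0.4519 0.32   0.1913] w 0.0470 F [-0.  -0.5 -2.9] rows 4
[0.4, -0.8, 39.1, 0.0, 0.001, -0.006]
[0.4, -0.8, 39.1, 0.0, 0.001, -0.006]
[0.4, -0.7, 39.1, 0.0, 0.001, -0.006]
[0.4, -0.7, 39.1, 0.0, 0.001, -0.006]
```

>>> play_rows(
  increments=[
    [0.5,-1,39,0,0,-0.01,255],
    [0,-1,39,0,0,-0.01,255],
    [0,-1,37,0,0,0,255],
    [0,0,30,0,0,0,255],
    [0,0,0,0,0,0,255],
  ],
)

```text
clock: 4.7
tcp_pos: [0.449, 0.3242, 0.0388]
orientation: [3.131, 0.219, -0.007]
contact_force: [-0.7, -0.9, -2.9]
grip_width: 0.0472
```

```bash
python3 -c "
from h import *
plan(.453,.323,.032,7.8)"
```

```text
t 4.70 yaw 8.0 -> 7.8, tcp [0.449  0.3242 0.0388] w 0.0472 F [-0.7 -0.9 -2.9] rows 1
[3.8, 1.7, 6.7, 0.002, 0.004, 0.004]
```

>>> play_rows(
  increments=[
    [4,1.5,7,0,0,0,255],
    [0,0,3,0,0,0,255],
    [0,0,0,0,0,0,60],
    [0,0,0,0,0,0,60],
    [0,0,0,0,0,0,60],
  ],
)

```text
clock: 5.2
tcp_pos: [0.4572, 0.324, 0.0327]
orientation: [-3.133, -0.217, -0.003]
contact_force: [-0.3, -0.1, -0.1]
grip_width: 0.0653
```

>>> play_rows(
  increments=[
    [0,0,-40,0,0,0,60],
    [0,0,-45,0,0,0,60],
    [0,0,-45,0,0,0,60],
    [0,0,-30,0,0,0,0],
    [0,0,0,0,0,0,0],
  ],
)

```text
clock: 5.7
tcp_pos: [0.4584, 0.3245, 0.2023]
orientation: [-3.129, -0.216, -0.008]
contact_force: [0.4, -0.1, 0.3]
grip_width: 0.0854
```

```bash
python3 -c "
from h import *
f=grab_frame('top'); save(f,'t1.png',(110,120,400,320),2.6)
plan(.4705,.043,.205,129)"
```

```text
t 5.75 yaw 7.9 -> 129.0, tcp [0.4577 0.3241 0.2006] w 0.0852 F [-1.  -0.   0.3] rows 16
[-1.6, 17.5, -0.3, 0.0, -0.0, -0.132]
[-3.9, 17.1, -0.3, 0.0, -0.0, -0.132]
[-6.1, 16.5, -0.3, 0.0, -0.0, -0.132]
[-8.3, 15.5, -0.3, 0.0, -0.0, -0.132]
[-10.2, 14.3, -0.3, 0.0, -0.0, -0.132]
[-12.0, 12.8, -0.3, 0.0, -0.0, -0.132]
[-13.6, 11.1, -0.3, 0.0, -0.0, -0.132]
[-15.0, 9.2, -0.3, 0.0, -0.0, -0.132]
[-16.0, 7.2, -0.3, 0.0, -0.0, -0.132]
[-16.9, 5.0, -0.3, 0.0, -0.0, -0.132]
[-17.4, 2.8, -0.3, 0.0, -0.0, -0.132]
[-17.6, 0.4, -0.3, 0.0, -0.0, -0.132]
[-17.5, -1.9, -0.3, 0.0, -0.0, -0.132]
[-17.1, -4.2, -0.3, 0.0, -0.0, -0.132]
[-16.4, -6.4, -0.3, 0.0, -0.0, -0.132]
[-15.4, -8.5, -0.3, 0.0, -0.0, -0.132]
```

View pics/t1.png

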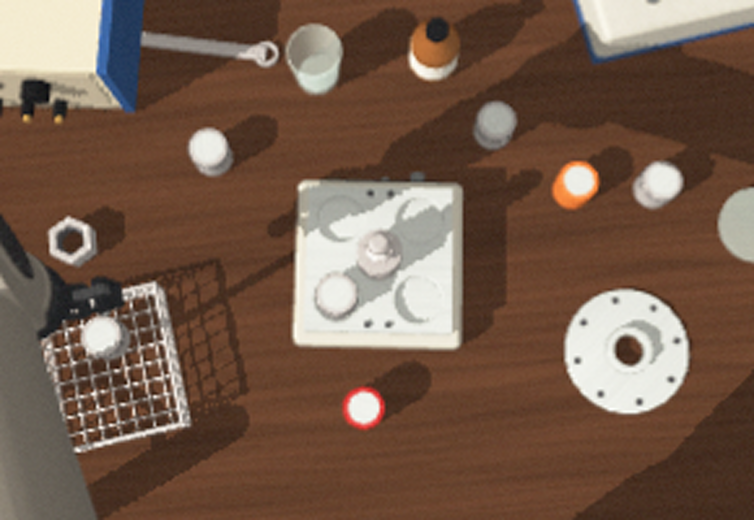

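>>> play_rows(
  increments=[
    [-2,19,0,0,0,-0.14,0],
    [-4,18,0,0,0,-0.14,0],
    [-6,18,0,0,0,-0.14,0],
    [-9,16,0,0,0,-0.14,0],
    [-11,15,0,0,0,-0.14,0],
  ],
)

```text
clock: 6.25
tcp_pos: [0.461, 0.2311, 0.197]
orientation: [-2.845, -1.324, -0.003]
contact_force: [1.0, -0.5, -0.0]
grip_width: 0.0858
```

>>> play_rows(
  increments=[
    [-13,13,0,0,0,-0.14,0],
    [-15,11,0,0,0,-0.14,0],
    [-16,9,0,0,0,-0.14,0],
    [-17,7,0,0,0,-0.14,0],
    [-18,4,0,0,0,-0.14,0],
  ],
)

```text
clock: 6.75
tcp_pos: [0.4665, 0.1343, 0.1921]
orientation: [-2.183, -2.252, 0.006]
contact_force: [0.5, -0.2, -0.5]
grip_width: 0.0857
```

```bash
python3 -c "
from h import *
plan(.4705,.043,.195,127)"
```

```text
t 6.75 yaw 91.8 -> 127.0, tcp [0.4665 0.1343 0.1921] w 0.0857 F [ 0.5 -0.2 -0.5] rows 5
[-18.3, 0.2, -0.6, -0.001, -0.001, -0.123]
[-18.2, -2.0, -0.6, -0.001, -0.001, -0.123]
[-17.8, -4.2, -0.6, -0.001, -0.001, -0.123]
[-17.1, -6.4, -0.6, -0.001, -0.001, -0.123]
[-16.2, -8.4, -0.6, -0.001, -0.001, -0.123]
```

>>> play_rows(
  increments=[
    [-18,0,-1,0,0,-0.123,0],
    [-18,-2,-1,0,0,-0.123,0],
    [-18,-4,-1,0,0,-0.123,0],
    [-16,-6.4,-1,0,0,-0.11,0],
    [0,0,0,0,0,0,0],
  ],
)

```text
clock: 7.25
tcp_pos: [0.4661, 0.0564, 0.1917]
orientation: [-1.557, -2.715, 0.013]
contact_force: [0.4, 0.1, -0.2]
grip_width: 0.085
```

```bash
python3 -c "
from h import *
plan(.4705,.043,.076,127)"
```

```text
t 7.25 yaw 120.3 -> 127.0, tcp [0.4661 0.0564 0.1917] w 0.0850 F [ 0.4  0.1 -0.2] rows 3
[-4.8, -0.5, 38.5, -0.004, -0.002, -0.039]
[-4.7, -0.8, 38.6, -0.004, -0.002, -0.039]
[-4.6, -1.2, 38.6, -0.004, -0.002, -0.039]
```

>>> play_rows(
  increments=[
    [-14,-2,0,0,0,-0.09,0],
    [0,0,0,0,0,0,0],
    [0,0,40,0,0,0,0],
    [0,0,38,0,0,0,0],
    [0,0,0,0,0,0,0],
  ],
)

```text
clock: 7.75
tcp_pos: [0.4699, 0.0483, 0.1105]
orientation: [-1.451, -2.772, 0.008]
contact_force: [-0.4, 0.0, -0.2]
grip_width: 0.0852
```

```bash
python3 -c "
from h import *
plan(.4705,.043,.076,127)"
```

```text
t 7.75 yaw 124.7 -> 127.0, tcp [0.4699 0.0483 0.1105] w 0.0852 F [-0.4  0.  -0.2] rows 1
[-5.0, -2.1, 34.5, -0.01, -0.009, -0.039]
```

>>> play_rows(
  increments=[
    [-5,-2,30,0,0,-0.02,0],
    [0,0,4,0,0,0,60],
    [0,0,0,0,0,0,255],
    [0,0,0,0,0,0,255],
    [0,0,0,0,0,0,255],
  ],
)

```text
clock: 8.25
tcp_pos: [0.4719, 0.0471, 0.0805]
orientation: [-1.431, -2.782, 0.004]
contact_force: [0.4, -0.8, -4.1]
grip_width: 0.0473
```

>>> play_rows(
  increments=[
    [0,0,0,0,0,0,255],
    [0,0,-30,0,0,0,255],
    [0,0,-45,0,0,0,255],
    [0,0,-40,0,0,0,255],
    [0,0,0,0,0,0,255],
  ],
)

```text
clock: 8.75
tcp_pos: [0.4732, 0.0472, 0.2015]
orientation: [-1.434, -2.781, 0.003]
contact_force: [0.9, 0.3, -2.7]
grip_width: 0.0469
```

```bash
python3 -c "
from h import *
plan(.377,.313,.2,187.8)"
```

```text
t 8.75 yaw 125.4 -> 187.8, tcp [0.4732 0.0472 0.2015] w 0.0469 F [ 0.9  0.3 -2.7] rows 8
[34.0, 9.5, 0.5, -0.0, -0.002, -0.136]
[32.4, 14.0, 0.4, -0.0, -0.002, -0.136]
[30.2, 18.3, 0.4, -0.0, -0.002, -0.136]
[27.5, 22.2, 0.3, -0.0, -0.002, -0.136]
[24.2, 25.7, 0.3, -0.0, -0.002, -0.136]
[20.5, 28.8, 0.3, -0.0, -0.002, -0.136]
[16.4, 31.3, 0.2, -0.0, -0.002, -0.136]
[12.0, 33.2, 0.2, -0.0, -0.002, -0.136]
```

>>> play_rows(
  increments=[
    [34,10,0,0,0,-0.14,255],
    [33,14,0,0,0,-0.14,255],
    [31,19,0,0,0,-0.14,255],
    [28,23,0,0,0,-0.14,255],
    [25,26,0,0,0,-0.14,255],
  ],
)

```text
clock: 9.25
tcp_pos: [0.4103, 0.2164, 0.2043]
orientation: [-0.376, -3.113, -0.009]
contact_force: [0.3, 0.4, -2.3]
grip_width: 0.0467
```

```bash
python3 -c "
from h import *
plan(.377,.313,.2,187.8)"
```

```text
t 9.25 yaw 166.2 -> 187.8, tcp [0.4103 0.2164 0.2043] w 0.0467 F [ 0.3  0.4 -2.3] rows 3
[18.4, 28.6, 1.7, 0.002, -0.002, -0.126]
[14.7, 30.7, 1.6, 0.002, -0.002, -0.126]
[10.7, 32.3, 1.5, 0.002, -0.002, -0.126]
```

>>> play_rows(
  increments=[
    [19,29,2,0,0,-0.126,255],
    [15,30,2,0,0,-0.126,255],
    [10,25,2,0,0,-0.1,255],
    [0,0,0,0,0,0,255],
  ],
)

```text
clock: 9.65
tcp_pos: [0.3702, 0.3138, 0.1973]
orientation: [0.215, -3.127, -0.015]
contact_force: [0.7, 0.8, -3.3]
grip_width: 0.0469
```

```bash
python3 -c "
from h import *
plan(.377,.313,.045,187.8)"
```

```text
t 9.65 yaw -172.1 -> 187.8, tcp [0.3702 0.3138 0.1973] w 0.0469 F [ 0.7  0.8 -3.3] rows 4
[-1.9, -0.8, 38.1, 0.003, -0.002, 0.0]
[-1.9, -0.7, 38.1, 0.003, -0.002, 0.0]
[-1.8, -0.6, 38.1, 0.003, -0.002, 0.0]
[-1.7, -0.5, 38.1, 0.003, -0.002, 0.0]
```

>>> play_rows(
  increments=[
    [-3,-1,38,0,0,0,255],
    [-2,-1,38,0,0,0,255],
    [-1,0,36,0,0,0,255],
    [0,0,28,0,0,0,255],
    [0,0,0,0,0,0,255],
  ],
)

```text
clock: 10.15
tcp_pos: [0.3761, 0.3144, 0.053]
orientation: [0.21, -3.13, -0.019]
contact_force: [-1.4, -1.3, -2.6]
grip_width: 0.047
```

```bash
python3 -c "
from h import *
plan(.377,.313,.032,187.8)"
```

```text
t 10.15 yaw -172.3 -> 187.8, tcp [0.3761 0.3144 0.053 ] w 0.0470 F [-1.4 -1.3 -2.6] rows 1
[-0.8, -1.8, 21.0, 0.013, -0.004, -0.002]
```

>>> play_rows(
  increments=[
    [-1,-2,19,0,0,0,255],
    [0,0,3,0,0,0,255],
    [0,0,0,0,0,0,60],
    [0,0,0,0,0,0,60],
    [0,0,0,0,0,0,60],
  ],
)

```text
clock: 10.65
tcp_pos: [0.3805, 0.314, 0.0357]
orientation: [-0.203, 3.134, 0.026]
contact_force: [-1.3, 0.3, 0.2]
grip_width: 0.0654
```

>>> play_rows(
  increments=[
    [0,0,-40,0,0,0,60],
    [0,0,-45,0,0,0,60],
    [0,0,-45,0,0,0,60],
    [0,0,-30,0,0,0,0],
    [0,0,0,0,0,0,0],
  ],
)

```text
clock: 11.15
tcp_pos: [0.3819, 0.3129, 0.2069]
orientation: [-0.202, 3.129, 0.034]
contact_force: [0.4, -0.7, -0.5]
grip_width: 0.0852
```

```bash
python3 -c "
from h import *
f=grab_frame('top'); save(f,'t2.png',(110,120,400,320),2.6)
W=cloud(f)
for n,c in [('a',(.669,.185)),('b',(.671,-.168)),('c',(.5778,-.3575))]:
    q=W[(W[...,2]>.044)&(W[...,2]<.06)&(np.hypot(W[...,0]-c[0],W[...,1]-c[1])<.06)]
    print(n,len(q),q.mean(0).round(4),cv2.minEnclosingCircle(q[:,:2].astype(np.float32)))
plan(.6695,.1848,.2,120)"
```

```text
a 183 [0.6694 0.1843 0.0529] ((0.6697099208831787, 0.1846529245376587), 0.024584606289863586)
b 178 [ 0.6709 -0.1676  0.0525] ((0.6713684797286987, -0.1676884889602661), 0.024126436561346054)
c 174 [ 0.5778 -0.3576  0.052 ] ((0.5782321691513062, -0.3581295609474182), 0.024281948804855347)
t 11.20 yaw -172.6 -> 120.0, tcp [0.3813 0.3124 0.2053] w 0.0854 F [-0.4  0.1 -0.1] rows 9
[-29.9, -18.2, 0.4, 0.002, -0.001, 0.131]
[-32.0, -14.1, 0.5, 0.002, -0.001, 0.131]
[-33.6, -9.8, 0.5, 0.002, -0.001, 0.131]
[-34.6, -5.4, 0.6, 0.002, -0.001, 0.131]
[-35.0, -0.8, 0.6, 0.002, -0.001, 0.131]
[-34.8, 3.8, 0.6, 0.002, -0.001, 0.131]
[-34.0, 8.3, 0.6, 0.002, -0.001, 0.131]
[-32.7, 12.6, 0.6, 0.002, -0.001, 0.131]
[-30.7, 16.8, 0.6, 0.002, -0.001, 0.131]
```

View pics/t2.png

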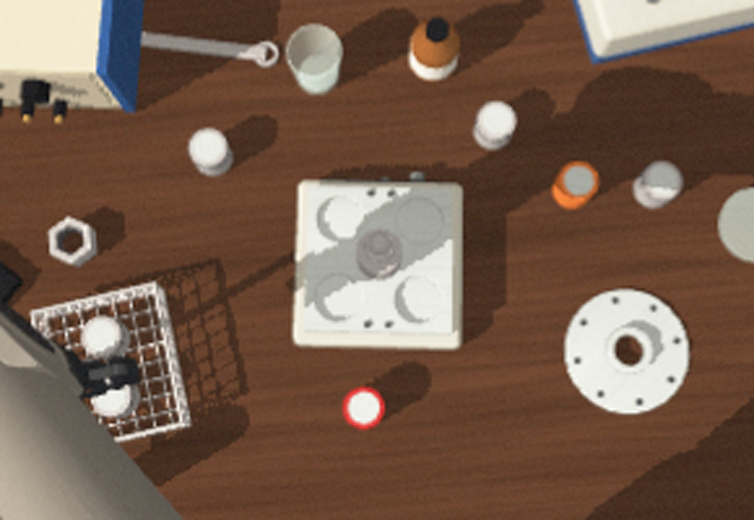

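>>> play_rows(
  increments=[
    [-30,-18,0,0,0,0.14,0],
    [-32,-14,0,0,0,0.14,0],
    [-34,-10,0,0,0,0.14,0],
    [-35,-5,0,0,0,0.14,0],
    [-35,-1,0,0,0,0.14,0],
  ],
)

```text
clock: 11.7
tcp_pos: [0.5389, 0.2391, 0.2019]
orientation: [-0.902, -3.001, -0.032]
contact_force: [0.2, 1.2, 0.2]
grip_width: 0.0855
```

```bash
python3 -c "
from h import *
f=grab_frame('top');W=cloud(f)
c0=np.array([.5125,-.009])
for s in[(1,1),(1,-1),(-1,1),(-1,-1)]:
    a=np.radians(-6);c=c0+.047*np.array([np.cos(a)*s[0]-np.sin(a)*s[1],np.sin(a)*s[0]+np.cos(a)*s[1]])
    q=W[(W[...,2]>.045)&(W[...,2]<.0605)&(np.hypot(W[...,0]-c[0],W[...,1]-c[1])<.034)]
    if len(q)>10: print(s,c.round(4),len(q),q.mean(0).round(4),cv2.minEnclosingCircle(q[:,:2].astype(np.float32)))
plan(.6695,.1846,.15,100)"
```

```text
(1, 1) [0.5642 0.0328] 232 [0.5659 0.0324 0.0556] ((0.5636966824531555, 0.03249342739582062), 0.02998293563723564)
(1, -1) [ 0.5543 -0.0607] 236 [ 0.5552 -0.0614  0.0556] ((0.5528981685638428, -0.058973003178834915), 0.032763224095106125)
(-1, 1) [0.4707 0.0427] 248 [0.472  0.0435 0.0556] ((0.4694216251373291, 0.0431133508682251), 0.032643601298332214)
(-1, -1) [ 0.4608 -0.0508] 248 [ 0.4621 -0.0505  0.0553] ((0.4613752067089081, -0.05022108927369118), 0.029081430286169052)
t 11.75 yaw 145.8 -> 100.0, tcp [0.5442 0.2345 0.2021] w 0.0853 F [ 4.6 -2.4  1.3] rows 6
[-22.0, 4.7, 8.6, 0.002, -0.003, 0.133]
[-21.2, 7.6, 8.6, 0.002, -0.003, 0.133]
[-20.0, 10.4, 8.6, 0.002, -0.003, 0.133]
[-18.4, 12.9, 8.7, 0.002, -0.003, 0.133]
[-16.5, 15.3, 8.7, 0.002, -0.003, 0.133]
[-14.3, 17.4, 8.7, 0.002, -0.003, 0.133]
```

>>> play_rows(
  increments=[
    [-22,5,6,0,0,0.133,0],
    [-21,8,6,0,0,0.133,0],
    [-20,10.5,6,0,0,0.133,0],
    [-18,13,6,0,0,0.133,0],
    [-16,14,6,0,0,0.133,0],
  ],
)

```text
clock: 12.25
tcp_pos: [0.6474, 0.191, 0.1655]
orientation: [-1.873, -2.507, -0.018]
contact_force: [-0.1, 0.3, -0.1]
grip_width: 0.0853
```

```bash
python3 -c "
from h import *
plan(.6695,.1846,.1,95)"
```

```text
t 12.25 yaw 106.5 -> 95.0, tcp [0.6474 0.191  0.1655] w 0.0853 F [-0.1  0.3 -0.1] rows 2
[-6.8, 9.6, 32.7, -0.0, -0.009, 0.1]
[-5.5, 10.2, 32.7, -0.0, -0.009, 0.1]
```

>>> play_rows(
  increments=[
    [-6,8,20,0,0,0.05,0],
    [-3,4,25,0,0,0,0],
    [0,0,0,0,0,0,0],
  ],
)

```text
clock: 12.55
tcp_pos: [0.6619, 0.1831, 0.115]
orientation: [-1.945, -2.451, -0.009]
contact_force: [0.5, 0.5, 0.0]
grip_width: 0.0853
```

```bash
python3 -c "
from h import *
plan(.6695,.1846,.022)"
```

```text
t 12.55 yaw 103.1 -> 103.1, tcp [0.6619 0.1831 0.115 ] w 0.0853 F [0.5 0.5 0. ] rows 2
[-0.8, 4.0, 46.5, -0.002, -0.007, 0.0]
[-0.5, 4.0, 46.5, -0.002, -0.007, 0.0]
```

>>> play_rows(
  increments=[
    [-1,5,20,0,0,0,0],
    [0,3,35,0,0,0,0],
    [0,0,30,0,0,0,0],
    [0,0,5,0,0,0,0],
    [0,0,0,0,0,0,0],
  ],
)

```text
clock: 13.05
tcp_pos: [0.6687, 0.1869, 0.0249]
orientation: [-1.94, -2.454, -0.01]
contact_force: [0.8, -0.5, -0.3]
grip_width: 0.0853
```

```bash
python3 -c "
from h import *
plan(.6695,.1846,.022)"
```

```text
t 13.05 yaw 103.4 -> 103.4, tcp [0.6687 0.1869 0.0249] w 0.0853 F [ 0.8 -0.5 -0.3] rows 1
[-2.4, 0.3, 2.8, -0.003, -0.015, 0.0]
```

>>> play_rows(
  increments=[
    [-2.4,0,3,0,-0.012,0,0],
    [0,0,0,0,0,0,60],
    [0,0,0,0,0,0,255],
    [0,0,0,0,0,0,255],
    [0,0,0,0,0,0,255],
  ],
)

```text
clock: 13.55
tcp_pos: [0.6718, 0.1856, 0.0281]
orientation: [1.947, 2.466, 0.008]
contact_force: [-1.1, -0.1, -2.5]
grip_width: 0.0465
```

>>> play_rows(
  increments=[
    [0,0,0,0,0,0,255],
    [0,0,-30,0,0,0,255],
    [0,0,-45,0,0,0,255],
    [0,0,-40,0,0,0,255],
    [0,0,0,0,0,0,255],
  ],
)

```text
clock: 14.05
tcp_pos: [0.6693, 0.1845, 0.1438]
orientation: [-1.945, -2.463, 0.001]
contact_force: [1.5, 0.7, -1.8]
grip_width: 0.0465
```

```bash
python3 -c "
from h import *
plan(.5648,.0323,.15,42)"
```

```text
t 14.05 yaw 103.4 -> 42.0, tcp [0.6693 0.1845 0.1438] w 0.0465 F [ 1.5  0.7 -1.8] rows 8
[-15.5, -17.1, -0.8, -0.0, -0.0, 0.134]
[-17.6, -14.9, -0.8, -0.0, -0.0, 0.134]
[-19.5, -12.4, -0.8, -0.0, -0.0, 0.134]
[-20.9, -9.7, -0.8, -0.0, -0.0, 0.134]
[-22.0, -6.8, -0.8, -0.0, -0.0, 0.134]
[-22.8, -3.8, -0.8, -0.0, -0.0, 0.134]
[-23.1, -0.7, -0.8, -0.0, -0.0, 0.134]
[-23.0, 2.4, -0.8, -0.0, -0.0, 0.134]
```

>>> play_rows(
  increments=[
    [-15.5,-17,-1,0,0,0.134,255],
    [-17.5,-15,-1,0,0,0.134,255],
    [-19.5,-12.5,-1,0,0,0.134,255],
    [-21,-10,-1,0,0,0.134,255],
    [-22,-7,-1,0,0,0.134,255],
  ],
)

```text
clock: 14.55
tcp_pos: [0.6003, 0.0914, 0.1462]
orientation: [-2.66, -1.661, 0.001]
contact_force: [0.5, -0.3, -3.1]
grip_width: 0.047
```

```bash
python3 -c "
from h import *
plan(.5648,.0323,.14,42)"
```

```text
t 14.55 yaw 64.0 -> 42.0, tcp [0.6003 0.0914 0.1462] w 0.0470 F [ 0.5 -0.3 -3.1] rows 3
[-22.9, -2.0, 2.0, -0.002, -0.0, 0.128]
[-23.0, 1.0, 2.0, -0.002, -0.0, 0.128]
[-22.6, 3.9, 2.1, -0.002, -0.0, 0.128]
```

>>> play_rows(
  increments=[
    [-23,-2,2,0,0,0.128,255],
    [-22,1,2,0,0,0.12,255],
    [-10,2,2,0,0,0.06,255],
    [0,0,0,0,0,0,255],
  ],
)

```text
clock: 14.95
tcp_pos: [0.566, 0.0385, 0.1371]
orientation: [-2.896, -1.203, 0.012]
contact_force: [0.4, 0.5, -3.6]
grip_width: 0.0469
```

```bash
python3 -c "
from h import *
plan(.5648,.0323,.11,40)"
```

```text
t 14.95 yaw 45.1 -> 40.0, tcp [0.566  0.0385 0.1371] w 0.0469 F [ 0.4  0.5 -3.6] rows 1
[-5.1, 3.8, 27.1, -0.008, 0.005, 0.089]
```

>>> play_rows(
  increments=[
    [-5,3.8,15,-0.008,0.005,0.05,255],
    [0,0,10,0,0,0,255],
    [0,0,0,0,0,0,255],
  ],
)

```text
clock: 15.25
tcp_pos: [0.5654, 0.0342, 0.1104]
orientation: [-2.927, -1.14, 0.001]
contact_force: [0.8, 1.1, -2.6]
grip_width: 0.0468
```

```bash
python3 -c "
from h import *
plan(.5648,.0323,.086)"
```

```text
t 15.25 yaw 42.6 -> 42.6, tcp [0.5654 0.0342 0.1104] w 0.0468 F [ 0.8  1.1 -2.6] rows 1
[-1.7, 1.0, 24.4, -0.001, 0.0, -0.0]
```

>>> play_rows(
  increments=[
    [-1.7,1,8,0,0,0,255],
    [0,0,8,0,0,0,255],
    [0,0,0,0,0,0,255],
  ],
)

```text
clock: 15.55
tcp_pos: [0.5658, 0.034, 0.0932]
orientation: [-2.923, -1.148, -0.0]
contact_force: [-0.3, 0.2, -2.5]
grip_width: 0.047
```

```bash
python3 -c "
from h import *
plan(.5648,.0323,.083)"
```

```text
t 15.55 yaw 42.9 -> 42.9, tcp [0.5658 0.034  0.0932] w 0.0470 F [-0.3  0.2 -2.5] rows 1
[-1.9, 0.6, 10.2, -0.001, -0.001, 0.0]
```

>>> play_rows(
  increments=[
    [-2.5,1,3,0,0,0,255],
    [0,0,4,0,0,0,255],
    [0,0,3,0,0,0,255],
    [0,0,2,0,0,0,255],
    [0,0,0,0,0,0,255],
  ],
)

```text
clock: 16.05
tcp_pos: [0.5657, 0.0315, 0.0827]
orientation: [-2.921, -1.149, -0.003]
contact_force: [-0.3, 0.5, -2.1]
grip_width: 0.0471
```

```bash
python3 -c "
from h import *
plan(.5648,.0323,.083)"
```

```text
t 16.05 yaw 42.9 -> 42.9, tcp [0.5657 0.0315 0.0827] w 0.0471 F [-0.3  0.5 -2.1] rows 1
[-0.1, -1.2, -0.3, -0.002, -0.003, 0.0]
```

In the pocket, nearly home; lower slightly until contact and release.

>>> play_rows(
  increments=[
    [0,0,2,0,0,0,255],
    [0,0,1,0,0,0,255],
    [0,0,0,0,0,0,60],
    [0,0,0,0,0,0,60],
    [0,0,0,0,0,0,60],
  ],
)

```text
clock: 16.55
tcp_pos: [0.5672, 0.0315, 0.083]
orientation: [-2.919, -1.147, -0.009]
contact_force: [0.2, 0.0, -0.1]
grip_width: 0.065
```

>>> play_rows(
  increments=[
    [0,0,-30,0,0,0,60],
    [0,0,-45,0,0,0,60],
    [0,0,-45,0,0,0,60],
    [0,0,-15,0,0,0,0],
    [0,0,0,0,0,0,0],
  ],
)

```text
clock: 17.05
tcp_pos: [0.5665, 0.0305, 0.221]
orientation: [-2.921, -1.147, -0.004]
contact_force: [0.9, 0.1, -0.3]
grip_width: 0.0852
```

```bash
python3 -c "
from h import *
f=grab_frame('wrist'); save(f,'w2.png'); W=cloud(f)
c=(.5648,.0323)
q=W[(W[...,2]>.09)&(W[...,2]<.13)&(np.hypot(W[...,0]-c[0],W[...,1]-c[1])<.035)]
print(len(q),q.mean(0).round(4),q[:,2].std(),cv2.minEnclosingCircle(q[:,:2].astype(np.float32)))
f=grab_frame('top');W=cloud(f)
for n,c in [('b',(.671,-.168)),('c',(.5778,-.3575)),('o',(.586,-.2575))]:
    q=W[(W[...,2]>.044)&(W[...,2]<.06)&(np.hypot(W[...,0]-c[0],W[...,1]-c[1])<.05)]
    if len(q):print(n,len(q),q.mean(0).round(4),cv2.minEnclosingCircle(q[:,:2].astype(np.float32)))
plan(.671,-.168,.2,0)"
```

```text
2586 [0.5658 0.0325 0.1061] 0.0027434732377860298 ((0.5645753741264343, 0.030855223536491394), 0.024559684097766876)
b 178 [ 0.6711 -0.1679  0.0523] ((0.672102689743042, -0.16910035908222198), 0.024861115962266922)
c 175 [ 0.578  -0.3576  0.0518] ((0.5779607892036438, -0.35792332887649536), 0.024070538580417633)
o 184 [ 0.5864 -0.2575  0.0527] ((0.5865001678466797, -0.2591478228569031), 0.025195524096488953)
t 17.15 yaw 42.9 -> 0.0, tcp [0.5652 0.0305 0.2187] w 0.0856 F [0.  0.3 0.5] rows 6
[-9.6, 36.3, 3.0, -0.001, 0.0, 0.125]
[-5.0, 37.2, 3.0, -0.001, 0.0, 0.125]
[-0.4, 37.5, 3.0, -0.001, 0.0, 0.125]
[4.3, 37.2, 3.0, -0.001, 0.0, 0.125]
[8.9, 36.4, 3.1, -0.001, 0.0, 0.125]
[13.4, 35.0, 3.1, -0.001, 0.0, 0.125]
```

View pics/w2.png

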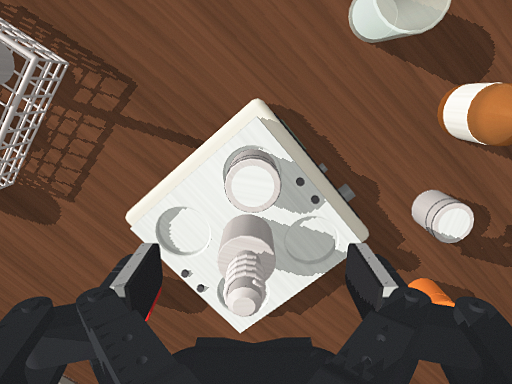

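>>> play_rows(
  increments=[
    [-10,37,1,0,0,0.14,0],
    [-5,38,1,0,0,0.14,0],
    [0,38,1,0,0,0.14,0],
    [5,38,3,0,0,0.14,0],
    [10,37,3,0,0,0.14,0],
  ],
)

```text
clock: 17.65
tcp_pos: [0.6493, -0.1357, 0.1968]
orientation: [-3.131, -0.059, 0.026]
contact_force: [0.6, -0.2, -0.1]
grip_width: 0.0854
```

```bash
python3 -c "
from h import *
plan(.671,-.168,.12,-8)"
```

```text
t 17.65 yaw 2.2 -> -8.0, tcp [ 0.6493 -0.1357  0.1968] w 0.0854 F [ 0.6 -0.2 -0.1] rows 2
[10.8, 17.0, 38.1, -0.005, 0.009, 0.089]
[12.0, 15.8, 38.2, -0.005, 0.009, 0.089]
```

>>> play_rows(
  increments=[
    [12,14,30,-0.005,0.009,0.05,0],
    [9,10,35,-0.005,0,0,0],
    [0,0,0,0,0,0,0],
  ],
)

```text
clock: 17.95
tcp_pos: [0.6679, -0.1677, 0.1222]
orientation: [3.136, -0.044, -0.024]
contact_force: [0.2, 0.9, -2.0]
grip_width: 0.085
```

```bash
python3 -c "
from h import *
plan(.671,-.168,.022)"
```

```text
t 17.95 yaw -1.6 -> -1.6, tcp [ 0.6679 -0.1677  0.1222] w 0.0850 F [ 0.2  0.9 -2. ] rows 3
[1.5, -0.1, 33.4, 0.002, 0.005, 0.0]
[1.4, -0.0, 33.4, 0.002, 0.005, 0.0]
[1.2, 0.0, 33.4, 0.002, 0.005, 0.0]
```

>>> play_rows(
  increments=[
    [1.5,0,33,0,0.008,0,0],
    [1.5,0,34,0,0.008,0,0],
    [1,0,25,0,0,0,0],
    [0,0,6,0,0,0,0],
    [0,0,0,0,0,0,0],
  ],
)

```text
clock: 18.45
tcp_pos: [0.6682, -0.1674, 0.0183]
orientation: [3.138, -0.044, -0.009]
contact_force: [-0.8, -1.2, 0.7]
grip_width: 0.0859
```

```bash
python3 -c "
from h import *
plan(.671,-.168,.022)"
```

```text
t 18.45 yaw -1.6 -> -1.6, tcp [ 0.6682 -0.1674  0.0183] w 0.0859 F [-0.8 -1.2  0.7] rows 1
[2.8, 0.5, -3.7, 0.004, 0.006, 0.0]
```

>>> play_rows(
  increments=[
    [3,0.5,-4,0,0.006,0,0],
    [0,0,0,0,0,0,60],
    [0,0,0,0,0,0,255],
    [0,0,0,0,0,0,255],
    [0,0,0,0,0,0,255],
  ],
)

```text
clock: 18.95
tcp_pos: [0.6742, -0.1686, 0.0286]
orientation: [3.136, -0.043, 0.013]
contact_force: [0.5, -0.2, -2.5]
grip_width: 0.0466
```

>>> play_rows(
  increments=[
    [0,0,0,0,0,0,255],
    [0,0,-30,0,0,0,255],
    [0,0,-45,0,0,0,255],
    [0,0,-40,0,0,0,255],
    [0,0,0,0,0,0,255],
  ],
)

```text
clock: 19.45
tcp_pos: [0.6709, -0.1667, 0.1436]
orientation: [3.138, -0.043, 0.0]
contact_force: [0.3, -0.2, -1.6]
grip_width: 0.0469
```

```bash
python3 -c "
from h import *
plan(.5540,-.0611,.145,-45)"
```

```text
t 19.45 yaw -1.6 -> -45.0, tcp [ 0.6709 -0.1667  0.1436] w 0.0469 F [ 0.3 -0.2 -1.6] rows 6
[-20.0, -17.1, -0.3, 0.0, -0.0, 0.126]
[-22.0, -14.4, -0.3, 0.0, -0.0, 0.126]
[-23.6, -11.5, -0.3, 0.0, -0.0, 0.126]
[-24.9, -8.5, -0.2, 0.0, -0.0, 0.126]
[-25.7, -5.3, -0.2, 0.0, -0.0, 0.126]
[-26.2, -2.0, -0.2, 0.0, -0.0, 0.126]
```

>>> play_rows(
  increments=[
    [-20,-17,0,0,0,0.13,255],
    [-22,-14.5,0,0,0,0.13,255],
    [-24,-11.5,0,0,0,0.13,255],
    [-25,-8.5,0,0,0,0.13,255],
    [-26,-5,0,0,0,0.13,255],
  ],
)

```text
clock: 19.95
tcp_pos: [0.5701, -0.0766, 0.1404]
orientation: [2.946, -1.083, 0.001]
contact_force: [-0.7, 0.5, -3.2]
grip_width: 0.0466
```

```bash
python3 -c "
from h import *
plan(.5540,-.0611,.13,-47)"
```

```text
t 19.95 yaw -40.4 -> -47.0, tcp [ 0.5701 -0.0766  0.1404] w 0.0466 F [-0.7  0.5 -3.2] rows 1
[-22.4, -1.4, 10.4, 0.002, -0.002, 0.115]
```

>>> play_rows(
  increments=[
    [-8,-1,10,0,0,0,255],
    [-6,0,10,0,0,0,255],
    [0,0,0,0,0,0,255],
  ],
)

```text
clock: 20.25
tcp_pos: [0.556, -0.0627, 0.116]
orientation: [2.947, -1.078, -0.009]
contact_force: [-0.3, -0.3, -2.7]
grip_width: 0.0469
```

```bash
python3 -c "
from h import *
plan(.5540,-.0611,.094)"
```

```text
t 20.25 yaw -40.2 -> -40.2, tcp [ 0.556  -0.0627  0.116 ] w 0.0469 F [-0.3 -0.3 -2.7] rows 1
[-2.5, -0.1, 22.0, 0.005, 0.004, 0.0]
```

>>> play_rows(
  increments=[
    [-2.5,0,10,0.005,0.004,0,255],
    [0,0,10,0,0,0,255],
    [0,0,0,0,0,0,255],
  ],
)

```text
clock: 20.55
tcp_pos: [0.5551, -0.0629, 0.094]
orientation: [2.95, -1.078, 0.002]
contact_force: [-0.6, -0.7, -2.8]
grip_width: 0.0468
```

```bash
python3 -c "
from h import *
plan(.5540,-.0611,.083)"
```

```text
t 20.55 yaw -40.1 -> -40.1, tcp [ 0.5551 -0.0629  0.094 ] w 0.0468 F [-0.6 -0.7 -2.8] rows 1
[-2.0, -0.7, 11.0, 0.0, -0.002, -0.0]
```

>>> play_rows(
  increments=[
    [-2.2,-0.5,2,0,0,0,255],
    [0,0,4,0,0,0,255],
    [0,0,4,0,0,0,255],
    [0,0,2,0,0,0,255],
    [0,0,0,0,0,0,255],
  ],
)

```text
clock: 21.05
tcp_pos: [0.5551, -0.0627, 0.0831]
orientation: [-2.949, 1.08, -0.005]
contact_force: [-0.4, 0.5, -3.4]
grip_width: 0.0467
```

```bash
python3 -c "
from h import *
plan(.5540,-.0611,.083)"
```

```text
t 21.05 yaw -40.2 -> -40.2, tcp [ 0.5551 -0.0627  0.0831] w 0.0467 F [-0.4  0.5 -3.4] rows 1
[-1.9, -0.6, 0.1, -0.002, -0.003, 0.0]
```

>>> play_rows(
  increments=[
    [-1,0,2,0,0,0,255],
    [0,0,1,0,0,0,255],
    [0,0,0,0,0,0,60],
    [0,0,0,0,0,0,60],
    [0,0,0,0,0,0,60],
  ],
)

```text
clock: 21.55
tcp_pos: [0.5565, -0.0633, 0.0837]
orientation: [-2.947, 1.079, -0.012]
contact_force: [0.0, 0.2, -0.0]
grip_width: 0.065
```

>>> play_rows(
  increments=[
    [0,0,-30,0,0,0,60],
    [0,0,-45,0,0,0,60],
    [0,0,-45,0,0,0,60],
    [0,0,-10,0,0,0,0],
    [0,0,0,0,0,0,0],
  ],
)

```text
clock: 22.05
tcp_pos: [0.5553, -0.0633, 0.2166]
orientation: [-2.949, 1.08, -0.009]
contact_force: [-1.8, -0.2, 0.1]
grip_width: 0.0851
```

```bash
python3 -c "
from h import *
f=grab_frame('wrist'); W=cloud(f)
c=(.5540,-.0611)
q=W[(W[...,2]>.09)&(W[...,2]<.13)&(np.hypot(W[...,0]-c[0],W[...,1]-c[1])<.035)]
print(len(q),q.mean(0).round(4),q[:,2].std(),cv2.minEnclosingCircle(q[:,:2].astype(np.float32)))
f=grab_frame('top');W=cloud(f)
for n,c in [('c',(.5778,-.3575)),('o',(.586,-.2575))]:
    q=W[(W[...,2]>.044)&(W[...,2]<.06)&(np.hypot(W[...,0]-c[0],W[...,1]-c[1])<.05)]
    if len(q):print(n,len(q),q.mean(0).round(4),cv2.minEnclosingCircle(q[:,:2].astype(np.float32)))
plan(.578,-.3576,.2,0)"
```

```text
2662 [ 0.5547 -0.0627  0.106 ] 0.0027212845522164224 ((0.5533400177955627, -0.0612657405436039), 0.024495454505085945)
c 177 [ 0.5778 -0.3574  0.052 ] ((0.5779339075088501, -0.35734909772872925), 0.02456272579729557)
o 182 [ 0.5866 -0.2578  0.0522] ((0.5871540904045105, -0.2584890127182007), 0.024675114080309868)
t 22.15 yaw -40.2 -> 0.0, tcp [ 0.5544 -0.0631  0.2149] w 0.0851 F [ 0.4 -0.5 -0.1] rows 7
[29.8, 29.9, 2.2, -0.0, -0.001, -0.1]
[26.6, 32.8, 2.2, -0.0, -0.001, -0.1]
[23.2, 35.3, 2.2, -0.0, -0.001, -0.1]
[19.5, 37.4, 2.1, -0.0, -0.001, -0.1]
[15.7, 39.2, 2.1, -0.0, -0.001, -0.1]
[11.7, 40.6, 2.1, -0.0, -0.001, -0.1]
[7.6, 41.5, 2.1, -0.0, -0.001, -0.1]
```

>>> play_rows(
  increments=[
    [14,14,2,0,0,-0.149,0],
    [12,16,2,0,0,-0.149,0],
    [9,18,2,0,0,-0.149,0],
    [7,19,2,0,0,-0.149,0],
    [4,20,2,0,0,-0.149,0],
  ],
)

```text
clock: 22.65
tcp_pos: [0.5602, -0.1597, 0.1948]
orientation: [-3.139, -0.083, 0.016]
contact_force: [0.2, -0.3, -0.4]
grip_width: 0.0855
```

```bash
python3 -c "
from h import *
plan(.578,-.3575,.18,85)"
```

```text
t 22.65 yaw 3.0 -> 85.0, tcp [ 0.5602 -0.1597  0.1948] w 0.0855 F [ 0.2 -0.3 -0.4] rows 11
[0.7, 18.0, 1.3, -0.001, 0.001, -0.13]
[-1.7, 18.0, 1.3, -0.001, 0.001, -0.13]
[-4.0, 17.6, 1.3, -0.001, 0.001, -0.13]
[-6.2, 16.9, 1.3, -0.001, 0.001, -0.13]
[-8.4, 16.0, 1.4, -0.001, 0.001, -0.13]
[-10.4, 14.8, 1.4, -0.001, 0.001, -0.13]
[-12.2, 13.3, 1.4, -0.001, 0.001, -0.13]
[-13.8, 11.6, 1.4, -0.001, 0.001, -0.13]
[-15.2, 9.7, 1.4, -0.001, 0.001, -0.13]
[-16.4, 7.6, 1.4, -0.001, 0.001, -0.13]
[-17.2, 5.5, 1.4, -0.001, 0.001, -0.13]
```

>>> play_rows(
  increments=[
    [1,20,0,0,0,-0.145,0],
    [-2,20,0,0,0,-0.145,0],
    [-4,19,0,0,0,-0.145,0],
    [-7,18,0,0,0,-0.145,0],
    [-9,17,0,0,0,-0.145,0],
  ],
)

```text
clock: 23.15
tcp_pos: [0.568, -0.2575, 0.1834]
orientation: [-2.877, -1.22, 0.031]
contact_force: [-1.0, -0.3, 0.1]
grip_width: 0.0854
```

>>> play_rows(
  increments=[
    [-12,16,0,0,0,-0.145,0],
    [-14,14,0,0,0,-0.145,0],
    [-15,11,0,0,0,-0.145,0],
    [-15,8,0,0,0,-0.145,0],
    [0,0,0,0,0,0,0],
  ],
)

```text
clock: 23.65
tcp_pos: [0.5754, -0.3342, 0.1707]
orientation: [-2.374, -2.0, 0.028]
contact_force: [-0.5, -1.2, -1.3]
grip_width: 0.0857
```

```bash
python3 -c "
from h import *
plan(.578,-.3575,.1)"
```

```text
t 23.65 yaw 80.2 -> 80.2, tcp [ 0.5754 -0.3342  0.1707] w 0.0857 F [-0.5 -1.2 -1.3] rows 2
[-11.6, 4.7, 35.1, -0.02, -0.005, 0.0]
[-11.4, 4.0, 35.2, -0.02, -0.005, 0.0]
```

>>> play_rows(
  increments=[
    [-12,5,25,-0.02,-0.005,0,0],
    [-11,4,35,-0.018,-0.005,0,0],
    [0,0,0,0,0,0,0],
  ],
)

```text
clock: 23.95
tcp_pos: [0.5779, -0.3543, 0.1047]
orientation: [-2.408, -2.006, -0.001]
contact_force: [-0.7, 0.3, -0.2]
grip_width: 0.0851
```

```bash
python3 -c "
from h import *
plan(.578,-.3575,.024)"
```

```text
t 23.95 yaw 79.6 -> 79.6, tcp [ 0.5779 -0.3543  0.1047] w 0.0851 F [-0.7  0.3 -0.2] rows 2
[-1.8, 0.6, 40.3, -0.003, -0.002, 0.0]
[-1.7, 0.4, 40.3, -0.003, -0.002, 0.0]
```

>>> play_rows(
  increments=[
    [-2,0,38,-0.003,0,0,0],
    [-1,0,30,0,0,0,0],
    [0,0,10,0,0,0,0],
    [0,0,0,0,0,0,0],
  ],
)

```text
clock: 24.35
tcp_pos: [0.5788, -0.3516, 0.0256]
orientation: [-2.414, -1.996, -0.007]
contact_force: [-0.4, -0.0, -0.2]
grip_width: 0.0855
```

```bash
python3 -c "
from h import *
plan(.578,-.3575,.022)"
```

```text
t 24.35 yaw 79.2 -> 79.2, tcp [ 0.5788 -0.3516  0.0256] w 0.0855 F [-0.4 -0.  -0.2] rows 1
[-5.9, 0.4, 3.5, -0.004, -0.009, 0.0]
```

>>> play_rows(
  increments=[
    [-6,0.4,3,-0.004,-0.009,0,0],
    [0,0,0,0,0,0,60],
    [0,0,0,0,0,0,255],
    [0,0,0,0,0,0,255],
    [0,0,0,0,0,0,255],
  ],
)

```text
clock: 24.85
tcp_pos: [0.5812, -0.3585, 0.0284]
orientation: [2.417, 1.997, 0.005]
contact_force: [-0.3, -0.1, -1.5]
grip_width: 0.0473
```

>>> play_rows(
  increments=[
    [0,0,0,0,0,0,255],
    [0,0,-30,0,0,0,255],
    [0,0,-45,0,0,0,255],
    [0,0,-40,0,0,0,255],
    [0,0,0,0,0,0,255],
  ],
)

```text
clock: 25.35
tcp_pos: [0.5788, -0.357, 0.1447]
orientation: [2.421, 2.0, 0.001]
contact_force: [-0.2, 0.9, -1.8]
grip_width: 0.0466
```

```bash
python3 -c "
from h import *
plan(.4606,-.12,.17,210)"
```

```text
t 25.35 yaw 79.1 -> 210.0, tcp [ 0.5788 -0.357   0.1447] w 0.0466 F [-0.2  0.9 -1.8] rows 17
[12.4, -9.5, -1.5, 0.0, 0.0, -0.134]
[13.5, -7.7, -1.5, 0.0, 0.0, -0.134]
[14.4, -5.8, -1.5, 0.0, 0.0, -0.134]
[15.1, -3.8, -1.5, 0.0, 0.0, -0.134]
[15.5, -1.8, -1.5, 0.0, 0.0, -0.134]
[15.6, 0.3, -1.5, 0.0, 0.0, -0.134]
[15.4, 2.4, -1.5, 0.0, 0.0, -0.134]
[14.9, 4.4, -1.5, 0.0, 0.0, -0.134]
[14.2, 6.4, -1.5, 0.0, 0.0, -0.134]
[13.2, 8.2, -1.5, 0.0, 0.0, -0.134]
[12.0, 9.9, -1.5, 0.0, 0.0, -0.134]
[10.6, 11.4, -1.5, 0.0, 0.0, -0.134]
[8.9, 12.8, -1.5, 0.0, 0.0, -0.134]
[7.1, 13.8, -1.5, 0.0, 0.0, -0.134]
[5.2, 14.7, -1.5, 0.0, 0.0, -0.134]
[3.2, 15.2, -1.5, 0.0, 0.0, -0.134]
[1.1, 15.5, -1.5, 0.0, 0.0, -0.134]
```

>>> play_rows(
  increments=[
    [12,-9,-3,0,0,-0.145,255],
    [13,-7.5,-3,0,0,-0.145,255],
    [14,-6,-3,0,0,-0.145,255],
    [15,-4,-3,0,0,-0.145,255],
    [15,-2,-3,0,0,-0.145,255],
  ],
)

```text
clock: 25.85
tcp_pos: [0.5398, -0.2889, 0.1573]
orientation: [-1.525, -2.746, 0.003]
contact_force: [0.0, 1.2, -2.4]
grip_width: 0.0471
```

>>> play_rows(
  increments=[
    [16,1,-2,0,0,-0.145,255],
    [16,3,-2,0,0,-0.145,255],
    [15,5,-2,0,0,-0.145,255],
    [14,7,-2,0,0,-0.145,255],
    [14,9,-2,0,0,-0.145,255],
  ],
)

```text
clock: 26.35
tcp_pos: [0.494, -0.2157, 0.1636]
orientation: [-0.413, -3.107, 0.0]
contact_force: [0.3, -0.7, -2.3]
grip_width: 0.0471
```

```bash
python3 -c "
from h import *
plan(.4606,-.0503,.17,212)"
```

```text
t 26.35 yaw 164.9 -> 212.0, tcp [ 0.494  -0.2157  0.1636] w 0.0471 F [ 0.3 -0.7 -2.3] rows 6
[12.6, 25.2, -1.0, 0.0, -0.001, -0.137]
[9.0, 26.6, -1.0, 0.0, -0.001, -0.137]
[5.3, 27.6, -1.0, 0.0, -0.001, -0.137]
[1.5, 28.1, -1.0, 0.0, -0.001, -0.137]
[-2.4, 28.0, -1.1, 0.0, -0.001, -0.137]
[-6.2, 27.4, -1.1, 0.0, -0.001, -0.137]
```

>>> play_rows(
  increments=[
    [12.5,25,0,0,0,-0.137,255],
    [9,26.5,0,0,0,-0.137,255],
    [5.5,27.5,0,0,0,-0.137,255],
    [1.5,28,0,0,0,-0.137,255],
    [-2,20,0,0,0,-0.1,255],
  ],
)

```text
clock: 26.85
tcp_pos: [0.4611, -0.0831, 0.1609]
orientation: [0.634, -3.065, -0.006]
contact_force: [0.6, 0.2, -2.4]
grip_width: 0.0472
```

```bash
python3 -c "
from h import *
plan(.4606,-.0503,.15,212)"
```

```text
t 26.85 yaw -156.6 -> 212.0, tcp [ 0.4611 -0.0831  0.1609] w 0.0472 F [ 0.6  0.2 -2.4] rows 2
[-6.3, 15.1, 5.5, 0.003, -0.005, -0.075]
[-7.4, 14.6, 5.5, 0.003, -0.005, -0.075]
```

>>> play_rows(
  increments=[
    [-6,14,8,0,0,-0.05,255],
    [-4,8,10,0,0,0,255],
    [0,0,0,0,0,0,255],
  ],
)

```text
clock: 27.15
tcp_pos: [0.4594, -0.0553, 0.1402]
orientation: [0.717, -3.045, -0.009]
contact_force: [-0.5, 0.5, -1.6]
grip_width: 0.0463
```

```bash
python3 -c "
from h import *
plan(.4606,-.0503,.115)"
```

```text
t 27.15 yaw -153.5 -> -153.5, tcp [ 0.4594 -0.0553  0.1402] w 0.0463 F [-0.5  0.5 -1.6] rows 1
[-3.6, 3.7, 25.2, 0.009, -0.012, -0.0]
```

>>> play_rows(
  increments=[
    [-3.5,3.5,12,0.006,-0.008,-0.05,255],
    [0,0,12,0,0,0,255],
    [0,0,0,0,0,0,255],
  ],
)

```text
clock: 27.45
tcp_pos: [0.4611, -0.0531, 0.1142]
orientation: [0.786, -3.036, -0.001]
contact_force: [0.1, -0.2, -2.0]
grip_width: 0.0465
```

```bash
python3 -c "
from h import *
plan(.4606,-.0503,.094)"
```

```text
t 27.45 yaw -151.0 -> -151.0, tcp [ 0.4611 -0.0531  0.1142] w 0.0465 F [ 0.1 -0.2 -2. ] rows 1
[-1.0, 2.6, 20.2, 0.002, -0.005, -0.0]
```

>>> play_rows(
  increments=[
    [-1,2.8,9,0,-0.004,0,255],
    [0,0,10,0,0,0,255],
    [0,0,0,0,0,0,255],
  ],
)

```text
clock: 27.75
tcp_pos: [0.4612, -0.0518, 0.094]
orientation: [0.779, -3.042, -0.001]
contact_force: [-1.0, 0.3, -2.7]
grip_width: 0.0465
```

```bash
python3 -c "
from h import *
plan(.4606,-.0503,.083)"
```

```text
t 27.75 yaw -151.3 -> -151.3, tcp [ 0.4612 -0.0518  0.094 ] w 0.0465 F [-1.   0.3 -2.7] rows 1
[-0.2, 1.6, 11.0, 0.001, -0.001, -0.0]
```

>>> play_rows(
  increments=[
    [0,1.8,2,0,0,0,255],
    [0,0,4,0,0,0,255],
    [0,0,4,0,0,0,255],
    [0,0,2,0,0,0,255],
    [0,0,0,0,0,0,255],
  ],
)

```text
clock: 28.25
tcp_pos: [0.461, -0.0504, 0.0826]
orientation: [0.778, -3.044, -0.001]
contact_force: [-1.1, 0.2, -2.3]
grip_width: 0.047
```

>>> play_rows(
  increments=[
    [0,0,2,0,0,0,255],
    [0,0,1,0,0,0,255],
    [0,0,0,0,0,0,255],
  ],
)

```text
clock: 28.55
tcp_pos: [0.4613, -0.0504, 0.0828]
orientation: [-0.777, 3.044, 0.001]
contact_force: [0.3, -0.7, -3.6]
grip_width: 0.0467
```

>>> play_rows(
  increments=[
    [0,0,2,0,0,0,255],
    [0,0,0,0,0,0,60],
    [0,0,0,0,0,0,60],
    [0,0,0,0,0,0,60],
  ],
)

```text
clock: 28.95
tcp_pos: [0.463, -0.0506, 0.0827]
orientation: [-0.775, 3.041, -0.0]
contact_force: [-0.1, -0.4, 0.2]
grip_width: 0.0652
```

>>> play_rows(
  increments=[
    [0,0,-30,0,0,0,60],
    [0,0,-45,0,0,0,60],
    [0,0,-45,0,0,0,60],
    [0,0,-10,0,0,0,0],
    [0,0,0,0,0,0,0],
  ],
)

```text
clock: 29.45
tcp_pos: [0.4622, -0.0506, 0.2154]
orientation: [-0.777, 3.044, 0.001]
contact_force: [0.2, 0.4, -0.1]
grip_width: 0.0855
```

```bash
python3 -c "
from h import *
f=grab_frame('wrist'); save(f,'w3.png'); W=cloud(f)
for c in((.4606,-.0503),(.554,-.0611),(.5648,.0323)):
  q=W[(W[...,2]>.1)&(W[...,2]<.113)&(np.hypot(W[...,0]-c[0],W[...,1]-c[1])<.035)]
  if len(q)>10:print(len(q),q.mean(0).round(4),q[:,2].std(),cv2.minEnclosingCircle(q[:,:2].astype(np.float32)))
f=grab_frame('top');W=cloud(f); save(f,'t3.png',scale=1.5)
c=(.3827,-.297)
q=W[(W[...,2]>.017)&(W[...,2]<.03)&(np.hypot(W[...,0]-c[0],W[...,1]-c[1])<.06)]
print(len(q),q.mean(0).round(4),cv2.minEnclosingCircle(q[:,:2].astype(np.float32)))
plan(.3827,-.297,.2,150)"
```

```text
2568 [ 0.4614 -0.0497  0.1066] 0.0009431924935587238 ((0.46259307861328125, -0.04902851581573486), 0.024312518537044525)
2037 [ 0.5511 -0.0617  0.1064] 0.0011874963315549882 ((0.5530853271484375, -0.06138680875301361), 0.024471577256917953)
1062 [0.5667 0.0354 0.1065] 0.0009169986664367515 ((0.5643755197525024, 0.0318472646176815), 0.024348990991711617)
121 [ 0.3823 -0.2969  0.0219] ((0.3823481798171997, -0.29849034547805786), 0.028260454535484314)
t 29.55 yaw -151.4 -> 150.0, tcp [ 0.4612 -0.0506  0.2136] w 0.0857 F [-0.5 -0.  -0.4] rows 8
[23.4, -22.3, 1.7, 0.0, -0.0, 0.128]
[20.3, -25.1, 1.7, 0.0, -0.0, 0.128]
[17.0, -27.5, 1.7, 0.0, -0.0, 0.128]
[13.3, -29.5, 1.7, 0.0, -0.0, 0.128]
[9.4, -30.9, 1.7, 0.0, -0.0, 0.128]
[5.4, -31.9, 1.7, 0.0, -0.0, 0.128]
[1.3, -32.3, 1.7, 0.0, -0.0, 0.128]
[-2.8, -32.2, 1.7, 0.0, -0.0, 0.128]
```

View pics/t3.png

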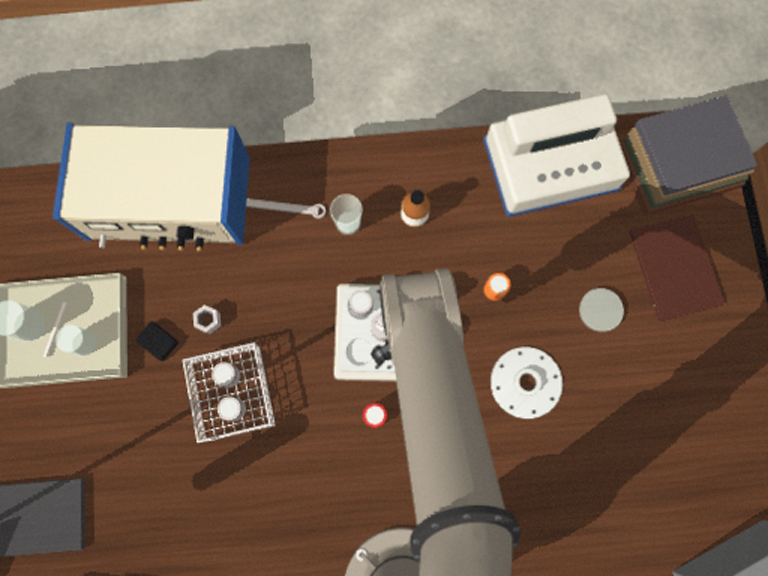

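View pics/w3.png

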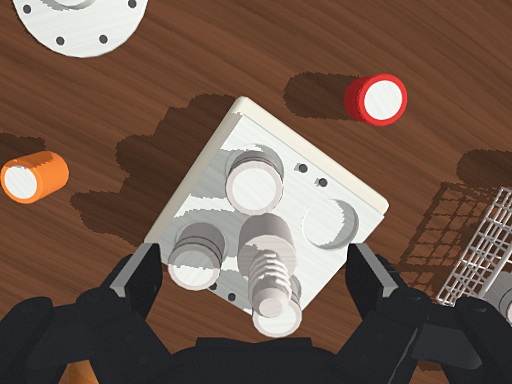

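>>> play_rows(
  increments=[
    [24,-23,0,0,0,0.134,0],
    [21,-26,0,0,0,0.134,0],
    [18,-28,0,0,0,0.134,0],
    [14,-30,0,0,0,0.134,0],
    [10,-32,0,0,0,0.134,0],
  ],
)

```text
clock: 30.05
tcp_pos: [0.4024, -0.2071, 0.2045]
orientation: [-0.285, -3.111, -0.003]
contact_force: [0.5, 0.0, -0.6]
grip_width: 0.0855
```

```bash
python3 -c "
from h import *
plan(.3825,-.2972,.15,155)"
```

```text
t 30.05 yaw 169.5 -> 155.0, tcp [ 0.4024 -0.2071  0.2045] w 0.0855 F [ 0.5  0.  -0.6] rows 3
[0.7, -30.8, 18.2, -0.001, -0.006, 0.085]
[-1.8, -30.7, 18.2, -0.001, -0.006, 0.085]
[-4.2, -30.5, 18.2, -0.001, -0.006, 0.085]
```

>>> play_rows(
  increments=[
    [1,-30,10,0,0,0.08,0],
    [-2,-30,10,0,0,0.05,0],
    [-3,-18,10,0,0,0,0],
    [0,0,0,0,0,0,0],
    [0,0,0,0,0,0,0],
  ],
)

```text
clock: 30.55
tcp_pos: [0.3778, -0.2884, 0.1647]
orientation: [-0.511, -3.065, -0.002]
contact_force: [0.9, 0.3, -0.1]
grip_width: 0.0848
```

```bash
python3 -c "
from h import *
f=grab_frame('wrist'); save(f,'w4.png'); W=cloud(f)
c=(.3825,-.2972)
q=W[(W[...,2]>.018)&(W[...,2]<.03)&(np.hypot(W[...,0]-c[0],W[...,1]-c[1])<.05)]
print(len(q),q.mean(0).round(4),cv2.minEnclosingCircle(q[:,:2].astype(np.float32)))
plan(.3825,-.2972,.06)"
```

```text
1450 [ 0.3808 -0.299   0.0213] ((0.3816710114479065, -0.2993082106113434), 0.02795061282813549)
t 30.60 yaw 161.1 -> 161.1, tcp [ 0.3778 -0.2882  0.1647] w 0.0857 F [-0.7  0.8 -0.2] rows 3
[-3.7, -2.2, 34.8, -0.001, -0.011, 0.0]
[-3.3, -2.2, 34.9, -0.001, -0.011, 0.0]
[-2.9, -2.3, 34.9, -0.001, -0.011, 0.0]
```

View pics/w4.png

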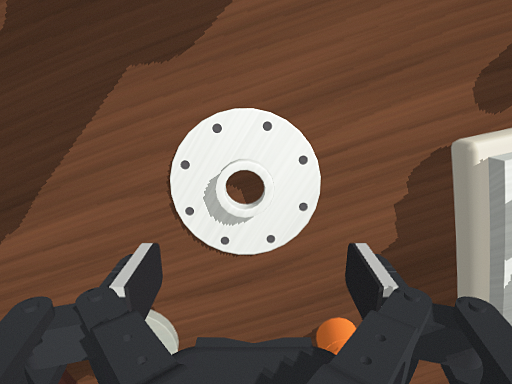

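>>> play_rows(
  increments=[
    [-4,-1,30,0,-0.011,0,0],
    [-3.5,-1,34,0,-0.011,0,0],
    [-2,-1,30,0,-0.008,0,0],
    [0,0,0,0,0,0,0],
  ],
)

```text
clock: 31.0
tcp_pos: [0.3878, -0.2894, 0.069]
orientation: [0.502, 3.101, -0.004]
contact_force: [-0.1, 0.8, -0.0]
grip_width: 0.0853
```

```bash
python3 -c "
from h import *
plan(.382,-.2988,.025)"
```

```text
t 31.00 yaw 161.6 -> 161.6, tcp [ 0.3878 -0.2894  0.069 ] w 0.0853 F [-0.1  0.8 -0. ] rows 1
[2.6, -10.6, 44.0, -0.002, 0.001, -0.0]
```

>>> play_rows(
  increments=[
    [2.5,-10.5,10,0,0,0,0],
    [0,0,20,0,0,0,0],
    [0,0,0,0,0,0,0],
  ],
)

```text
clock: 31.3
tcp_pos: [0.3848, -0.2964, 0.0411]
orientation: [0.494, 3.1, -0.001]
contact_force: [-0.6, -0.0, 0.4]
grip_width: 0.0852
```

```bash
python3 -c "
from h import *
plan(.382,-.2988,.005)"
```

```text
t 31.30 yaw 161.9 -> 161.9, tcp [ 0.3848 -0.2964  0.0411] w 0.0852 F [-0.6 -0.   0.4] rows 1
[2.0, -3.1, 36.1, -0.001, 0.002, -0.0]
```

>>> play_rows(
  increments=[
    [2,-3.5,15,0,0,0,0],
    [0,-1,15,0,0,0,0],
    [0,0,5,0,0,0,0],
    [0,0,0,0,0,0,0],
  ],
)

```text
clock: 31.7
tcp_pos: [0.3865, -0.2998, 0.0115]
orientation: [0.487, 3.094, -0.003]
contact_force: [-0.5, 0.5, -0.6]
grip_width: 0.0853
```

```bash
python3 -c "
from h import *
plan(.382,-.2988,.005)"
```

```text
t 31.70 yaw 162.1 -> 162.1, tcp [ 0.3865 -0.2998  0.0115] w 0.0853 F [-0.5  0.5 -0.6] rows 1
[4.7, -0.4, 6.5, -0.0, 0.009, -0.0]
```

>>> play_rows(
  increments=[
    [5,-0.5,5,0,0.009,0,0],
    [0.5,0,0,0,0,0,0],
  ],
)

```text
clock: 31.9
tcp_pos: [0.3823, -0.2986, 0.0082]
orientation: [0.486, 3.102, -0.001]
contact_force: [0.4, 0.5, -0.5]
grip_width: 0.0853
```

```bash
python3 -c "
from h import *
plan(.382,-.2988,.005)"
```

```text
t 31.90 yaw 162.2 -> 162.2, tcp [ 0.3823 -0.2986  0.0082] w 0.0853 F [ 0.4  0.5 -0.5] rows 1
[0.2, -0.2, 3.2, -0.0, 0.002, -0.0]
```

>>> play_rows(
  increments=[
    [0.5,0,3,0,0,0,0],
    [0,0,1,0,0,0,50],
    [0,0,0.5,0,0,0,50],
    [0,0,0.5,0,0,0,255],
  ],
  force=80,
)

```text
clock: 32.3
tcp_pos: [0.3823, -0.2989, 0.0039]
orientation: [0.486, 3.1, -0.003]
contact_force: [-5.3, -10.3, 7.8]
grip_width: 0.0556
```

>>> play_rows(
  increments=[
    [0,0,0,0,0,0,255],
    [0,0,0,0,0,0,255],
    [0,0,0,0,0,0,255],
  ],
)

```text
clock: 32.6
tcp_pos: [0.3822, -0.299, 0.0048]
orientation: [0.484, 3.1, -0.002]
contact_force: [0.4, 0.7, -1.6]
grip_width: 0.0526
```

>>> play_rows(
  increments=[
    [0,0,-10,0,0,0,255],
    [0,0,-25,0,0,0,255],
    [0,0,-25,0,0,0,255],
    [0,0,0,0,0,0,255],
    [0,0,0,0,0,0,255],
  ],
)

```text
clock: 33.1
tcp_pos: [0.3793, -0.2971, 0.0656]
orientation: [-0.485, -3.101, -0.002]
contact_force: [-1.0, 0.8, -4.4]
grip_width: 0.0525
```

```bash
python3 -c "
from h import *
st()
f=grab_frame('wrist'); save(f,'w5.png'); f=grab_frame('scene'); save(f,'s5.png',(180,60,400,280),3)"
```

```text
t 33.1 tcp [ 0.3793 -0.2971  0.0656] rv [-4.850e-01 -3.101e+00 -2.000e-03] F [-1.   0.8 -4.4] w 0.0525 j [ 0.34   0.416  0.237  2.154 -0.171  0.591  1.96 ]
```

View pics/w5.png

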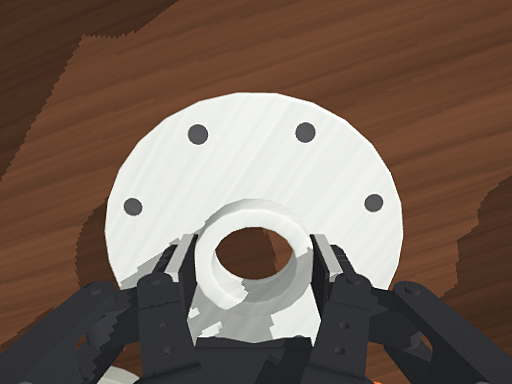

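View pics/s5.png

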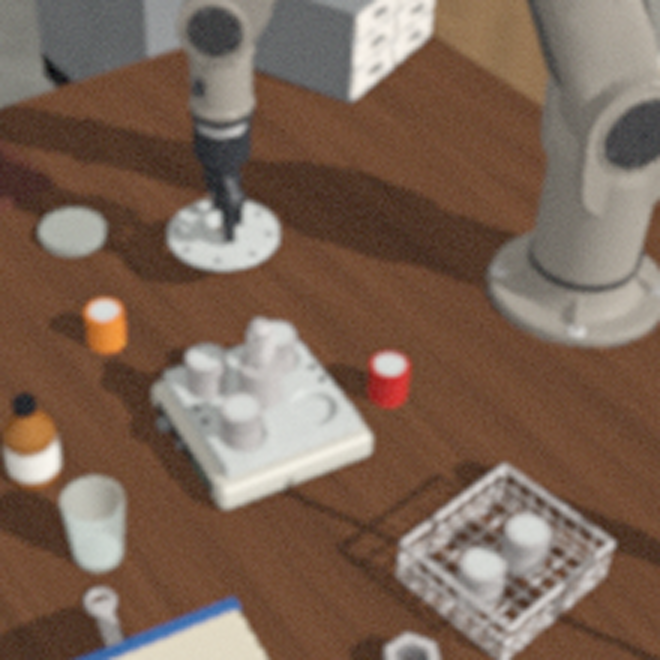

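```bash
cat >> h.py <<'E'
def cover_in_hand():
    o=r.get_obs(); p=o["tcp_pos"]
    f=grab_frame('wrist'); W=cloud(f); M=R.from_rotvec(o["orientation"]).as_matrix()
    L=(W-p)@M
    b=f["color"].min(-1)
    # disc top: points around
    d=np.hypot(L[...,0],L[...,1])
    m=(d<.085)&(d>.032)&(np.abs(L[...,2])<.012)&(b>120)
    q=L[m]; A=np.c_[q[:,:2],np.ones(len(q))]; co,*_=np.linalg.lstsq(A,q[:,2],rcond=None)
    res=q[:,2]-A@co; q=q[np.abs(res)<.003]; A=np.c_[q[:,:2],np.ones(len(q))]; co,*_=np.linalg.lstsq(A,q[:,2],rcond=None)
    e=q[np.hypot(q[:,0],q[:,1])>.06][:,:2]
    # outer edge: by angle max radius
    pts=[]
    for a in np.arange(-180,180,4):
        an=np.degrees(np.arctan2(q[:,1],q[:,0])); s=q[np.abs(an-a)<2]
        if len(s):
            rr=np.hypot(s[:,0],s[:,1])
            if rr.max()>.066: pts.append(s[rr.argmax(),:2])
    pts=np.array(pts)
    from scipy.optimize import least_squares
    z=least_squares(lambda v:np.hypot(pts[:,0]-v[0],pts[:,1]-v[1])-.075,[0,0],loss='soft_l1',f_scale=.001).x
    print("disc plane z=%.4f tilt x %.4f y %.4f n %d; edge-fit centre (tool) %s n %d"%(co[2],co[0],co[1],len(q),z.round(4),len(pts)))
    h=L[(d<.04)&(np.abs(L[...,2]+.0185)<.006)&(b>120)]
    if len(h): print("hubtop",len(h),h.mean(0).round(4),cv2.minEnclosingCircle(h[:,:2].astype(np.float32)))
    g=M@np.r_[z,0]+p; print("disc centre world",g.round(4))
E
python3 -c "
from h import *
cover_in_hand()
plan(.4,-.1,.225,175)"
```

```text
disc plane z=-0.0007 tilt x -0.0039 y -0.0012 n 37450; edge-fit centre (tool) [0.0004 0.0002] n 59
hubtop 6314 [ 0.0033  0.0001 -0.0164] ((0.007843022234737873, -0.0018528904765844345), 0.03725476935505867)
disc centre world [ 0.3789 -0.2968  0.0651]
t 33.25 yaw 162.2 -> 175.0, tcp [ 0.379  -0.297   0.0649] w 0.0527 F [-0.3  0.4 -5.2] rows 6
[6.8, 32.4, -26.6, 0.0, -0.001, -0.037]
[5.6, 32.6, -26.6, 0.0, -0.001, -0.037]
[4.4, 32.8, -26.7, 0.0, -0.001, -0.037]
[3.1, 32.9, -26.7, 0.0, -0.001, -0.037]
[1.9, 33.0, -26.7, 0.0, -0.001, -0.037]
[0.6, 33.0, -26.7, 0.0, -0.001, -0.037]
```

>>> play_rows(
  increments=[
    [3,0,-35,0,0,0,255],
    [2,10,-45,0,0,0,255],
    [2,20,-45,0,0,0,255],
    [2,30,-20,0,0,-0.03,255],
    [2,35,-5,0,0,-0.03,255],
  ],
)

```text
clock: 33.75
tcp_pos: [0.3932, -0.2037, 0.2139]
orientation: [-0.404, -3.098, -0.006]
contact_force: [0.4, 0.4, -5.3]
grip_width: 0.0523
```

```bash
python3 -c "
from h import *
plan(.5127,-.009,.212,180)"
```

```text
t 33.75 yaw 165.1 -> 180.0, tcp [ 0.3932 -0.2037  0.2139] w 0.0523 F [ 0.4  0.4 -5.3] rows 5
[-13.1, 43.8, 0.2, 0.001, -0.004, -0.052]
[-15.4, 43.0, 0.2, 0.001, -0.004, -0.052]
[-17.6, 42.2, 0.2, 0.001, -0.004, -0.052]
[-19.7, 41.2, 0.3, 0.001, -0.004, -0.052]
[-21.9, 40.1, 0.3, 0.001, -0.004, -0.052]
```

>>> play_rows(
  increments=[
    [-13,44,-1,0,-0.004,-0.05,255],
    [-15,43,-1,0,-0.004,-0.05,255],
    [-17.5,42,-1,0,-0.004,-0.05,255],
    [-18,30,-1,0,0,-0.03,255],
    [0,0,0,0,0,0,255],
  ],
)

```text
clock: 34.25
tcp_pos: [0.4869, -0.048, 0.2146]
orientation: [-0.105, -3.131, -0.01]
contact_force: [-0.8, -0.2, -4.6]
grip_width: 0.0524
```

```bash
python3 -c "
from h import *
plan(.5127,-.009,.212,180)"
```

```text
t 34.25 yaw 176.1 -> 180.0, tcp [ 0.4869 -0.048   0.2146] w 0.0524 F [-0.8 -0.2 -4.6] rows 1
[-23.1, 40.6, 2.6, 0.006, -0.009, -0.067]
```

>>> play_rows(
  increments=[
    [-12,22,0,0.004,-0.006,0,255],
    [-6,10,0,0,0,0,255],
    [-2,3,0,0,0,0,255],
    [0,0,0,0,0,0,255],
    [0,0,0,0,0,0,255],
  ],
)

```text
clock: 34.75
tcp_pos: [0.5063, -0.0149, 0.2091]
orientation: [-0.106, -3.126, 0.0]
contact_force: [0.3, 0.9, -4.8]
grip_width: 0.0522
```

```bash
python3 -c "
from h import *
cover_in_hand()
f=grab_frame('wrist'); save(f,'w6.png',scale=1.5)
W=cloud(f)
c=(.5127,-.009)
q=W[(W[...,2]>.165)&(W[...,2]<.19)&(np.hypot(W[...,0]-c[0],W[...,1]-c[1])<.016)]
print(len(q),q.mean(0) if len(q) else '')
plan(.5127,-.009,.185)"
```

```text
disc plane z=-0.0006 tilt x -0.0040 y -0.0011 n 37430; edge-fit centre (tool) [0.0003 0.0004] n 58
hubtop 6293 [ 0.0033  0.0004 -0.0164] ((0.008025107905268669, 0.0019132774323225021), 0.03677453100681305)
disc centre world [ 0.506  -0.0144  0.2091]
649 [ 0.51450897 -0.01087573  0.17657598]
t 34.85 yaw 176.1 -> 176.1, tcp [ 0.5064 -0.015   0.2093] w 0.0524 F [ 1.2 -0.  -4.5] rows 1
[-6.2, 6.4, 24.2, -0.001, -0.014, 0.0]
```

View pics/w6.png

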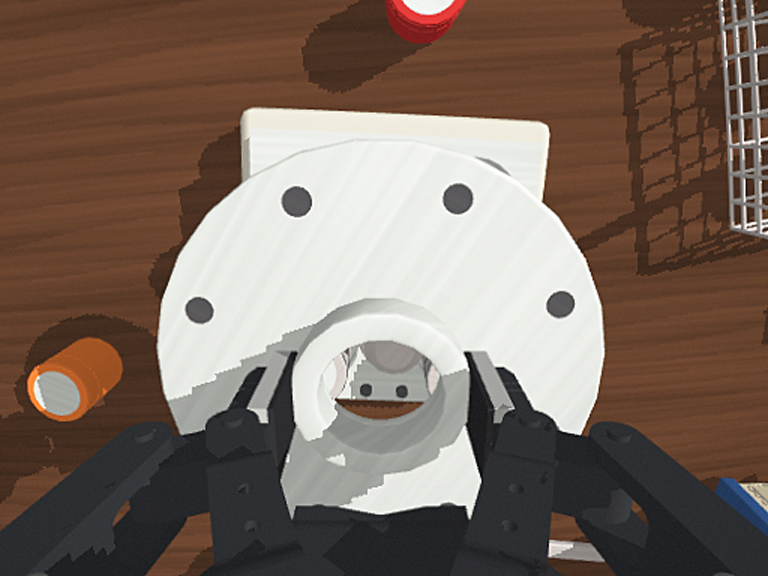

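>>> play_rows(
  increments=[
    [-6.2,6.4,4,0,-0.012,0,255],
    [0,0,0,0,0,0,255],
    [0,0,0,0,0,0,255],
  ],
)

```text
clock: 35.15
tcp_pos: [0.5131, -0.0101, 0.2051]
orientation: [-0.111, -3.139, 0.001]
contact_force: [-0.0, 0.7, -5.1]
grip_width: 0.0524
```

```bash
python3 -c "
from h import *
f=grab_frame('wrist'); save(f,'w7.png',(150,150,350,384),3)
plan(.5127,-.009,.185)"
```

```text
t 35.20 yaw 176.0 -> 176.0, tcp [ 0.5131 -0.0098  0.2051] w 0.0522 F [-0.5 -0.2 -5.3] rows 1
[0.4, 0.8, 20.1, -0.001, -0.0, 0.0]
```

View pics/w7.png

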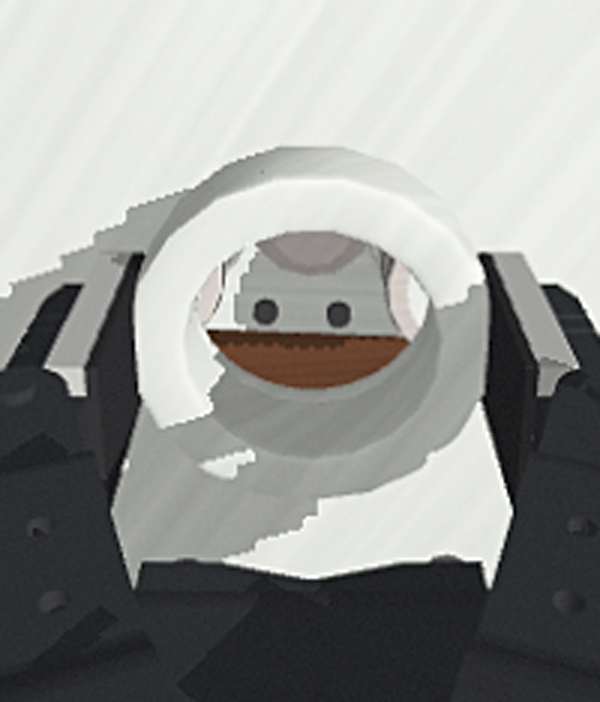

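>>> play_rows(
  increments=[
    [0.4,1,8,0,0,0,255],
    [0,0,8,0,0,0,255],
    [0,0,0,0,0,0,255],
  ],
)

```text
clock: 35.5
tcp_pos: [0.5125, -0.0089, 0.1878]
orientation: [-0.111, -3.14, 0.001]
contact_force: [-0.8, 0.8, -5.7]
grip_width: 0.0528
```

```bash
python3 -c "
from h import *
f=grab_frame('wrist'); save(f,'w8.png',(150,150,350,384),3)
plan(.5127,-.009,.16)"
```

```text
t 35.55 yaw 175.9 -> 175.9, tcp [ 0.5128 -0.0089  0.1882] w 0.0523 F [ 0.2  0.9 -4.1] rows 1
[0.1, -0.1, 28.2, -0.0, 0.0, -0.0]
```

View pics/w8.png

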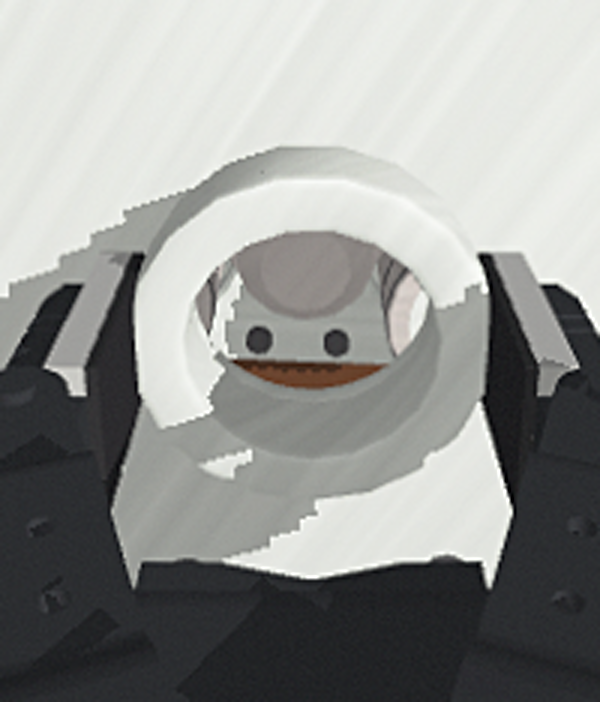

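>>> play_rows(
  increments=[
    [0,0,8,0,0,0,255],
    [0,0,8,0,0,0,255],
    [0,0,8,0,0,0,255],
    [0,0,0,0,0,0,255],
  ],
)

```text
clock: 35.95
tcp_pos: [0.5128, -0.0089, 0.162]
orientation: [0.111, 3.139, -0.001]
contact_force: [-0.8, -0.0, -4.8]
grip_width: 0.0528
```

```bash
python3 -c "
from h import *
f=grab_frame('wrist'); save(f,'w9.png',(150,150,350,384),3)
plan(.5127,-.009,.14)"
```

```text
t 36.00 yaw 175.9 -> 175.9, tcp [ 0.5132 -0.0089  0.1625] w 0.0527 F [ 0.3 -0.9 -5.2] rows 1
[0.5, -0.1, 22.5, -0.0, 0.001, -0.0]
```

View pics/w9.png

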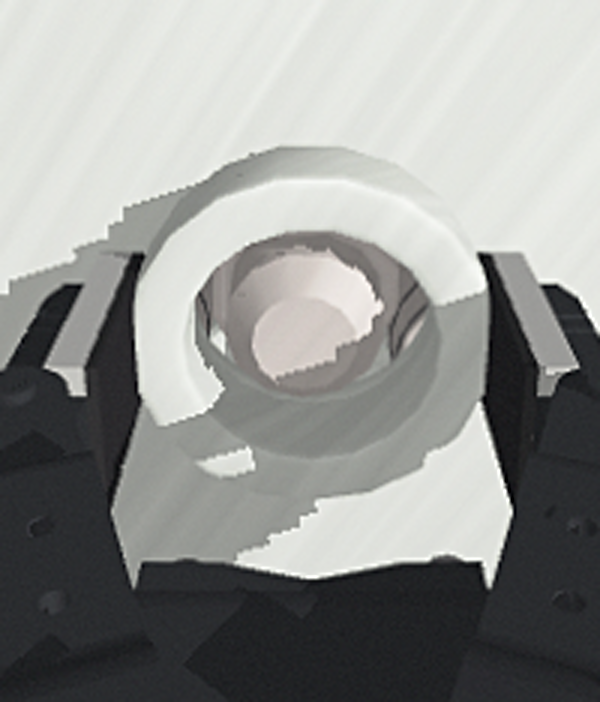

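>>> play_rows(
  increments=[
    [0,-1,5,0,0,0,255],
    [0,0,8,0,0,0,255],
    [0,0,8,0,0,0,255],
    [0,0,0,0,0,0,255],
  ],
)

```text
clock: 36.4
tcp_pos: [0.5137, -0.01, 0.1402]
orientation: [0.111, 3.137, -0.0]
contact_force: [-0.4, 0.7, -4.2]
grip_width: 0.0524
```

```bash
python3 -c "
from h import *
f=grab_frame('wrist'); save(f,'w10.png',(150,150,350,384),3)
plan(.5127,-.0095,.1225)"
```

```text
t 36.45 yaw 175.9 -> 175.9, tcp [ 0.514  -0.01    0.1407] w 0.0530 F [ 0.   0.5 -5. ] rows 1
[1.4, 0.4, 18.2, -0.0, 0.003, -0.0]
```

View pics/w10.png

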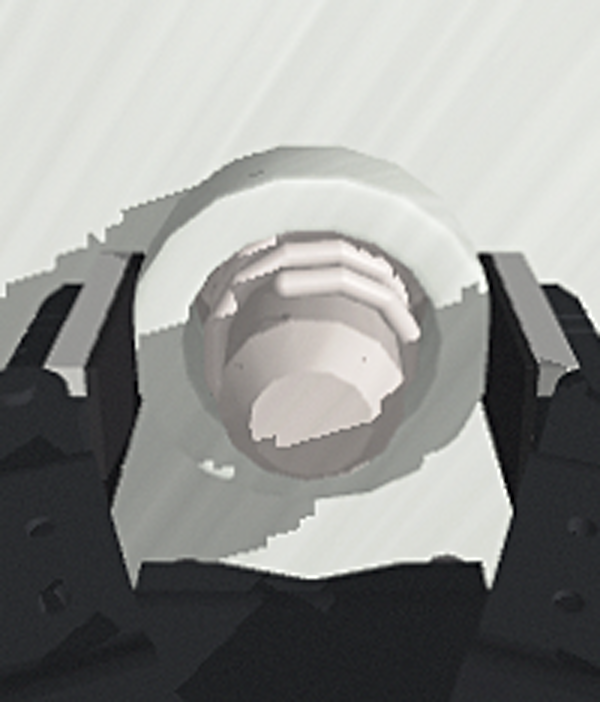

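>>> play_rows(
  increments=[
    [1.4,0.3,5,0,0.003,0,255],
    [0,0,5,0,0,0,255],
    [0,0,4,0,0,0,255],
    [0,0,0,0,0,0,255],
  ],
)

```text
clock: 36.85
tcp_pos: [0.513, -0.0095, 0.1259]
orientation: [0.111, 3.139, 0.0]
contact_force: [-1.1, 0.4, -5.5]
grip_width: 0.0523
```

```bash
python3 -c "
from h import *
plan(.5127,-.0095,.1225)"
```

```text
t 36.85 yaw 175.9 -> 175.9, tcp [ 0.513  -0.0095  0.1259] w 0.0523 F [-1.1  0.4 -5.5] rows 1
[0.3, -0.1, 3.4, 0.0, 0.001, 0.0]
```

>>> play_rows(
  increments=[
    [0,0,3,0,0,0,255],
    [0,0,1,0,0,0,255],
    [0,0,1,0,0,0,255],
    [0,0,0,0,0,0,255],
  ],
)

```text
clock: 37.25
tcp_pos: [0.5133, -0.0094, 0.1222]
orientation: [0.111, 3.139, 0.0]
contact_force: [0.5, -0.2, -5.0]
grip_width: 0.0525
```

```bash
python3 -c "
from h import *
cover_in_hand(); st()"
```

```text
disc plane z=-0.0006 tilt x -0.0038 y -0.0010 n 35737; edge-fit centre (tool) [0.0004 0.0004] n 59
hubtop 5208 [ 0.0118  0.001  -0.0168] ((0.007533461321145296, 0.00018022139556705952), 0.03315715864300728)
disc centre world [ 0.5129 -0.009   0.1222]
t 37.3 tcp [ 0.5134 -0.0094  0.1221] rv [1.110e-01 3.138e+00 1.000e-03] F [ 0.8 -0.2 -5. ] w 0.0523 j [-0.145  0.353  0.05   2.042 -0.026  0.745  1.421]
```

>>> play_rows(
  increments=[
    [0,0,2,0,0,0,255],
    [0,0,1.5,0,0,0,255],
    [0,0,0,0,0,0,255],
  ],
)

```text
clock: 37.6
tcp_pos: [0.5137, -0.0093, 0.1222]
orientation: [0.112, 3.138, 0.001]
contact_force: [-0.0, 0.1, -5.1]
grip_width: 0.0522
```

>>> play_rows(
  increments=[
    [0,0,0,0,0,0,50],
    [0,0,0,0,0,0,50],
    [0,0,0,0,0,0,50],
  ],
)

```text
clock: 37.9
tcp_pos: [0.5156, -0.0092, 0.1231]
orientation: [0.111, 3.134, 0.002]
contact_force: [0.3, -0.1, -0.5]
grip_width: 0.0688
```

>>> play_rows(
  increments=[
    [0,0,-20,0,0,0,0],
    [0,0,-40,0,0,0,0],
    [0,0,-40,0,0,0,0],
    [0,0,-20,0,0,0,0],
    [0,0,0,0,0,0,0],
  ],
)

```text
clock: 38.4
tcp_pos: [0.5156, -0.0093, 0.2469]
orientation: [0.111, 3.134, 0.002]
contact_force: [0.4, 0.4, -0.9]
grip_width: 0.0854
```

```bash
cat >> h.py <<'E'
def check_cover(f):
    W=cloud(f); c=np.array([.513,-.0092])
    b=f["color"].min(-1)
    d=np.hypot(W[...,0]-c[0],W[...,1]-c[1])
    q=W[(d<.082)&(d>.032)&(W[...,2]>.116)&(W[...,2]<.13)]
    A=np.c_[q[:,:2]-c,np.ones(len(q))]; co,*_=np.linalg.lstsq(A,q[:,2],rcond=None)
    print("cover plane",co.round(4),len(q),cv2.minEnclosingCircle(q[:,:2].astype(np.float32)))
    s=W[(d<.02)&(W[...,2]>.17)&(W[...,2]<.19)]
    if len(s): print("stud",len(s),s.mean(0).round(4),cv2.minEnclosingCircle(s[:,:2].astype(np.float32)))
E
python3 -c "
from h import *
st()
f=grab_frame('wrist'); save(f,'w11.png',scale=1.5); check_cover(f)
np.savez('w11.npz',**{k:np.asarray(v) for k,v in f.items()})
f=grab_frame('top'); check_cover(f); W=cloud(f);save(f,'t4.png',scale=1.5)
c=(.5745,.3616)
q=W[(W[...,2]>.026)&(W[...,2]<.04)&(np.hypot(W[...,0]-c[0],W[...,1]-c[1])<.06)]
print('nut',len(q),q.mean(0).round(4),cv2.minEnclosingCircle(q[:,:2].astype(np.float32)))
plan(.5745,.3616,.2,150)
"
```

```text
t 38.4 tcp [ 0.5156 -0.0093  0.2469] rv [1.110e-01 3.134e+00 2.000e-03] F [ 0.4  0.4 -0.9] w 0.0854 j [-0.157  0.195  0.062  1.922 -0.015  1.02   1.411]
cover plane [ 0.0012 -0.0008  0.1225] 17977 ((0.513275682926178, -0.008800455369055271), 0.07529237866401672)
stud 924 [ 0.5103 -0.0094  0.1758] ((0.5117882490158081, -0.009771337732672691), 0.012823417782783508)
cover plane [-0.0012  0.001   0.1234] 241 ((0.499136745929718, 0.045261070132255554), 0.047309067100286484)
nut 149 [0.5748 0.3625 0.0323] ((0.5755605101585388, 0.3623924255371094), 0.02841557189822197)
t 38.50 yaw 175.9 -> 150.0, tcp [ 0.514  -0.0094  0.2441] w 0.0854 F [-0.7 -0.  -0.5] rows 8
[-4.3, 46.8, 5.5, 0.0, 0.0, 0.057]
[-1.6, 47.0, 5.5, 0.0, 0.0, 0.057]
[1.1, 47.0, 5.5, 0.0, 0.0, 0.057]
[3.7, 46.8, 5.5, 0.0, 0.0, 0.057]
[6.4, 46.6, 5.5, 0.0, 0.0, 0.057]
[9.0, 46.1, 5.5, 0.0, 0.0, 0.057]
[11.6, 45.5, 5.5, 0.0, 0.0, 0.057]
[14.1, 44.8, 5.5, 0.0, 0.0, 0.057]
```

View pics/w11.png

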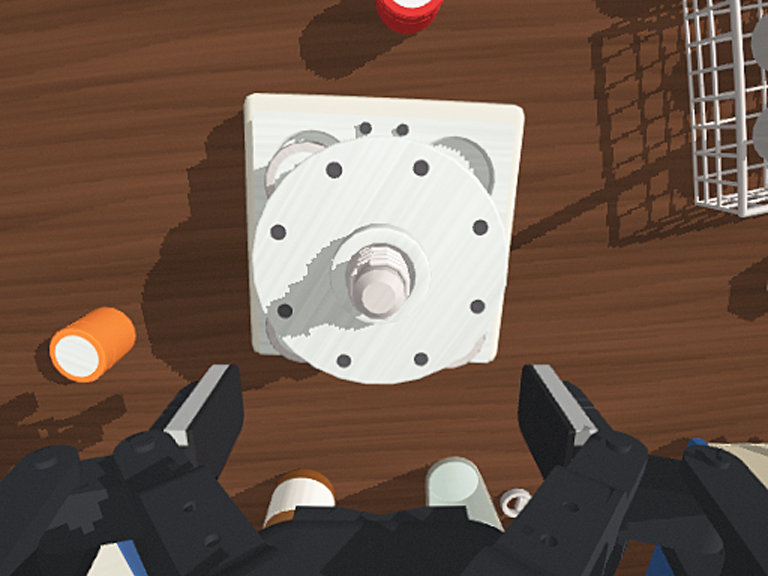

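View pics/t4.png

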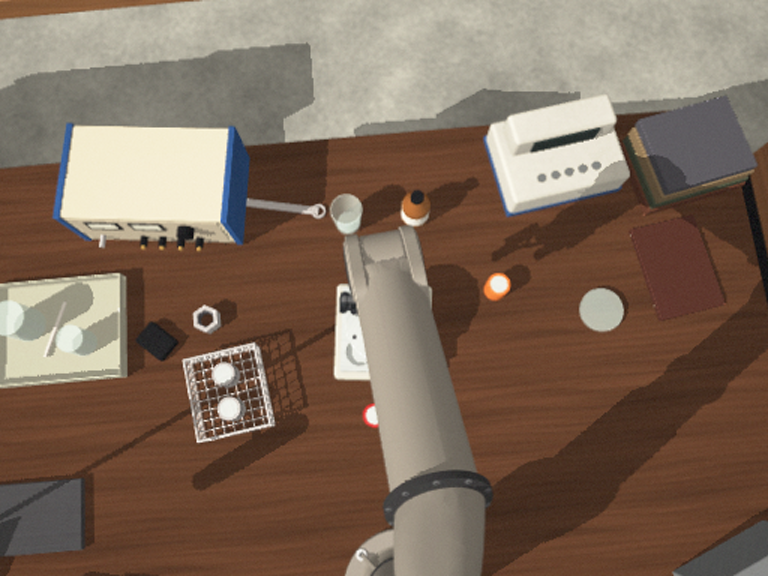

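>>> play_rows(
  increments=[
    [-4,48,5,0,0,0.09,0],
    [0,48,5,0,0,0.09,0],
    [4,48,5,0,0,0.09,0],
    [8,48,5,0,0,0.09,0],
    [12,47,5,0,0,0.09,0],
  ],
)

```text
clock: 39.0
tcp_pos: [0.5557, 0.224, 0.2102]
orientation: [-0.859, -3.016, 0.014]
contact_force: [0.6, 0.0, 0.7]
grip_width: 0.0853
```

```bash
python3 -c "
from h import *
plan(.575,.362,.2,130)"
```

```text
t 39.00 yaw 148.2 -> 130.0, tcp [0.5557 0.224  0.2102] w 0.0853 F [0.6 0.  0.7] rows 3
[18.8, 42.5, 3.0, -0.004, -0.0, 0.106]
[23.1, 40.3, 3.2, -0.004, -0.0, 0.106]
[27.3, 37.6, 3.3, -0.004, -0.0, 0.106]
```

>>> play_rows(
  increments=[
    [19,42.5,5,-0.004,0,0.106,0],
    [22,38,5,-0.004,0,0.106,0],
    [16,24,5,-0.004,0,0.06,0],
    [0,0,0,0,0,0,0],
    [0,0,0,0,0,0,0],
  ],
)

```text
clock: 39.5
tcp_pos: [0.5667, 0.3541, 0.1802]
orientation: [-1.26, -2.865, 0.015]
contact_force: [-0.6, -0.7, 0.6]
grip_width: 0.0849
```

```bash
cat >> h.py <<'E'
def nutpose(f,c,z0=.027,z1=.04,n=""):
    W=cloud(f)
    q=W[(W[...,2]>z0)&(W[...,2]<z1)&(np.hypot(W[...,0]-c[0],W[...,1]-c[1])<.045)][:,:2]
    from scipy.optimize import minimize
    # fit hexagon apothem .025 by outer points
    hull=cv2.convexHull(q.astype(np.float32))[:,0]
    # dense hull boundary
    P=[]
    for i in range(len(hull)):
        a,b=hull[i],hull[(i+1)%len(hull)]; k=max(1,int(np.linalg.norm(b-a)/.001))
        P+= [a+(b-a)*t/k for t in range(k)]
    P=np.array(P)
    def cost(v):
        d=P-v[:2]; ang=v[2]+np.arange(6)*np.pi/3
        s=(d@np.stack([np.cos(ang),np.sin(ang)])).max(1)-v[3]
        return (np.minimum(np.abs(s),.003)**2).mean()*1e6
    best=min((minimize(cost,[*P.mean(0),a,.025],method='Nelder-Mead',options=dict(xatol=1e-5,fatol=1e-5,maxiter=2000)) for a in np.radians([0,15,30,45])),key=lambda s:s.fun)
    v=best.x; print(n,"nut centre",v[:2].round(4),"flat normal deg mod60: %.1f"%(np.degrees(v[2])%60),"apothem %.4f"%v[3],"cost %.3f"%best.fun,len(q))
    return v
E
python3 -c "
from h import *
f=grab_frame('wrist'); save(f,'w12.png',scale=1.5); nutpose(f,(.575,.362)); st()
"
```

```text
nut centre [0.5743 0.3615] flat normal deg mod60: 32.3 apothem 0.0250 cost 0.027 1486
t 39.55 tcp [0.5663 0.3541 0.1801] rv [-1.26  -2.864  0.015] F [-1.   0.7 -0.1] w 0.0856 j [-0.688  0.52   0.056  1.612 -0.039  1.025  0.123]
```

View pics/w12.png

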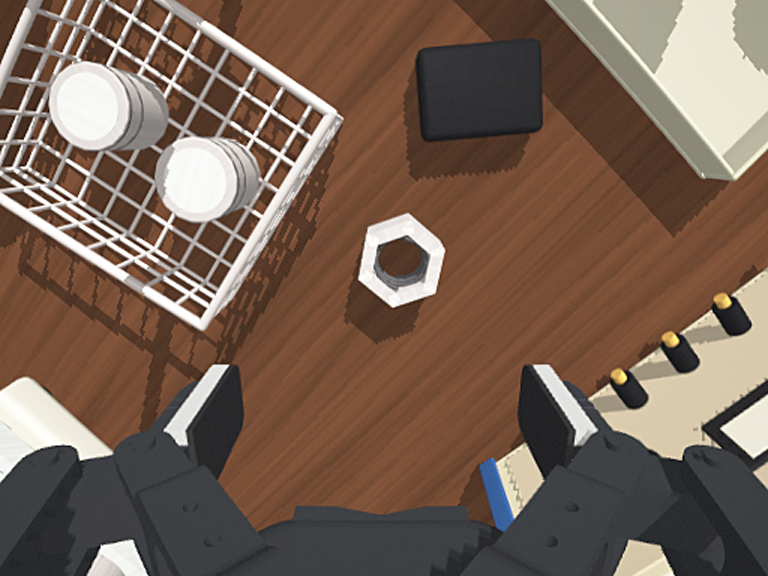

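>>> play_rows(
  increments=[
    [2,10,30,-0.004,0,0.1,0],
    [0,0,30,0,0,0.07,0],
    [0,0,15,0,0,0,0],
    [0,0,0,0,0,0,0],
  ],
)

```text
clock: 39.95
tcp_pos: [0.5733, 0.3555, 0.1031]
orientation: [-1.513, -2.744, 0.013]
contact_force: [-0.1, -0.1, -0.3]
grip_width: 0.0855
```

```bash
python3 -c "
from h import *
plan(.5743,.3615,.06,122.3)"
```

```text
t 39.95 yaw 122.2 -> 122.3, tcp [0.5733 0.3555 0.1031] w 0.0855 F [-0.1 -0.1 -0.3] rows 1
[4.4, 4.5, 43.1, -0.011, -0.003, -0.001]
```

>>> play_rows(
  increments=[
    [4.4,4.5,30,-0.011,-0.003,0,0],
    [0,0,25,0,0,0,0],
    [0,0,20,0,0,0,0],
    [0,0,0,0,0,0,0],
  ],
)

```text
clock: 40.35
tcp_pos: [0.5789, 0.359, 0.0316]
orientation: [1.512, 2.749, 0.009]
contact_force: [-1.3, 0.4, -0.4]
grip_width: 0.0853
```

```bash
python3 -c "
from h import *
plan(.5743,.3615,.004,122.3)"
```

```text
t 40.35 yaw 122.4 -> 122.3, tcp [0.5789 0.359  0.0316] w 0.0853 F [-1.3  0.4 -0.4] rows 1
[4.5, -2.7, 27.6, 0.007, 0.001, 0.001]
```

>>> play_rows(
  increments=[
    [4.5,-2.7,10,0.007,0,0,0],
    [1,0,10,0,0,0,0],
    [0,0,4,0,0,0,0],
    [0,0,0,0,0,0,0],
  ],
)

```text
clock: 40.75
tcp_pos: [0.5764, 0.363, 0.0109]
orientation: [1.512, 2.75, 0.007]
contact_force: [0.9, -0.5, 0.6]
grip_width: 0.0855
```

```bash
python3 -c "
from h import *
plan(.5743,.3615,.004,122.3)"
```

```text
t 40.75 yaw 122.4 -> 122.3, tcp [0.5764 0.363  0.0109] w 0.0855 F [ 0.9 -0.5  0.6] rows 1
[-0.2, -2.6, 6.9, 0.006, 0.0, 0.002]
```

>>> play_rows(
  increments=[
    [0,-2.6,5,0.006,0,0,0],
    [0,0,1,0,0,0,0],
    [0,0,0,0,0,0,60],
    [0,0,0,0,0,0,60],
    [0,0,0,0,0,0,60],
  ],
  force=60,
)

```text
clock: 41.25
tcp_pos: [0.575, 0.3621, 0.0059]
orientation: [1.513, 2.752, 0.001]
contact_force: [-0.2, 0.1, 0.5]
grip_width: 0.0654
```

```bash
python3 -c "
from h import *
plan(.5743,.3615,.005,122.3)"
```

```text
t 41.25 yaw 122.4 -> 122.3, tcp [0.575  0.3621 0.0059] w 0.0654 F [-0.2  0.1  0.5] rows 1
[-0.1, -0.9, 0.9, 0.001, 0.0, 0.002]
```

>>> play_rows(
  increments=[
    [0,-0.9,1,0,0,0,255],
    [0,0,0,0,0,0,255],
    [0,0,0,0,0,0,255],
    [0,0,0,0,0,0,255],
  ],
)

```text
clock: 41.65
tcp_pos: [0.5746, 0.3618, 0.0054]
orientation: [1.512, 2.752, 0.003]
contact_force: [0.3, -0.0, 0.8]
grip_width: 0.0494
```

>>> play_rows(
  increments=[
    [0,0,-10,0,0,0,255],
    [0,0,-40,0,0,0,255],
    [0,0,-45,0,0,0,255],
    [0,0,-45,0,0,0,255],
    [0,0,0,0,0,0,255],
  ],
)

```text
clock: 42.15
tcp_pos: [0.5713, 0.3596, 0.1476]
orientation: [-1.512, -2.751, 0.011]
contact_force: [1.8, 0.1, -2.6]
grip_width: 0.0484
```

```bash
cat >> h.py <<'E'
def nut_in_hand(n):
    o=r.get_obs(); p=o["tcp_pos"]
    f=grab_frame('wrist'); save(f,n,(130,130,370,384),3); W=cloud(f); M=R.from_rotvec(o["orientation"]).as_matrix()
    L=(W-p)@M; b=f["color"].min(-1)
    m=(np.hypot(L[...,0],L[...,1])<.034)&(np.abs(L[...,1])<.0245)&(L[...,2]<-.015)&(L[...,2]>-.045)&(b>60)
    q=L[m]; print("top pts",len(q),"z med %.4f"%np.median(q[:,2]),"x range",np.percentile(q[:,0],[1,99]).round(4),"y",np.percentile(q[:,1],[1,99]).round(4))
    q=q[np.abs(q[:,2]-np.median(q[:,2]))<.004]
    A=np.c_[q[:,:2],np.ones(len(q))]; co,*_=np.linalg.lstsq(A,q[:,2],rcond=None); print("plane",co.round(4))
    st()
E
python3 -c "
from h import *
nut_in_hand('w13.png')
plan(.5125,-.0095,.235,50)"
```

```text
top pts 8722 z med -0.0257 x range [-0.0255  0.0278] y [-0.024   0.0237]
plane [-0.0027 -0.0026 -0.0257]
t 42.2 tcp [0.5695 0.3585 0.1443] rv [-1.51  -2.749  0.019] F [ 0.4 -0.1 -3.6] w 0.0489 j [-0.723  0.564  0.097  1.631 -0.063  0.962 -0.038]
t 42.20 yaw 122.4 -> 50.0, tcp [0.5695 0.3585 0.1443] w 0.0489 F [ 0.4 -0.1 -3.6] rows 10
[-28.0, -24.7, -8.7, -0.001, 0.001, 0.126]
[-30.9, -20.9, -8.8, -0.001, 0.001, 0.126]
[-33.3, -16.8, -8.8, -0.001, 0.001, 0.126]
[-35.1, -12.5, -8.9, -0.001, 0.001, 0.126]
[-36.4, -8.0, -8.9, -0.001, 0.001, 0.126]
[-37.1, -3.3, -9.0, -0.001, 0.001, 0.126]
[-37.2, 1.4, -9.0, -0.001, 0.001, 0.126]
[-36.8, 6.1, -9.0, -0.001, 0.001, 0.126]
[-35.7, 10.7, -9.0, -0.001, 0.001, 0.126]
[-34.0, 15.1, -9.1, -0.001, 0.001, 0.126]
```

View pics/w13.png

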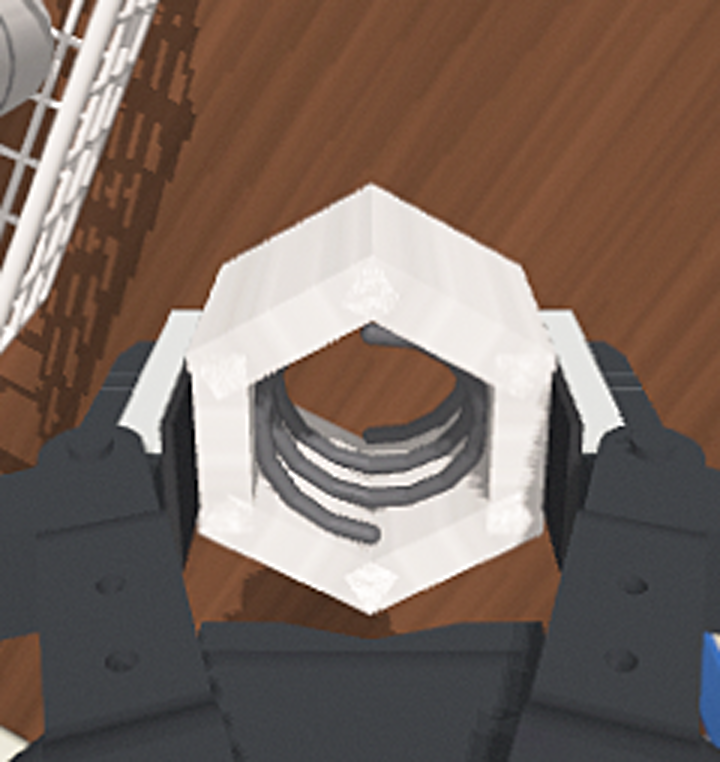

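>>> play_rows(
  increments=[
    [-25,-38,-15,0,0,0,255],
    [-25,-38,-15,0,0,-0.05,255],
    [-24,-38,-15,0,0,-0.05,255],
    [-22,-40,-15,0,0,-0.05,255],
    [-20,-40,-5,0,0,-0.05,255],
  ],
)

```text
clock: 42.7
tcp_pos: [0.4727, 0.149, 0.2041]
orientation: [-1.197, -2.885, 0.036]
contact_force: [1.2, -1.4, -3.4]
grip_width: 0.0489
```

```bash
python3 -c "
from h import *
plan(.5125,-.0095,.21,142)"
```

```text
t 42.70 yaw 134.9 -> 142.0, tcp [0.4727 0.149  0.2041] w 0.0489 F [ 1.2 -1.4 -3.4] rows 4
[-35.1, -21.0, -1.2, -0.007, -0.002, -0.031]
[-34.4, -22.1, -1.2, -0.007, -0.002, -0.031]
[-33.7, -23.1, -1.3, -0.007, -0.002, -0.031]
[-33.0, -24.1, -1.4, -0.007, -0.002, -0.031]
```

>>> play_rows(
  increments=[
    [-35,-21,-4,-0.007,0,-0.03,255],
    [-34.5,-22,-4,-0.007,0,-0.03,255],
    [-33,-23,-4,-0.007,0,-0.03,255],
    [-16,-12,0,0,0,0,255],
    [0,0,0,0,0,0,255],
  ],
)

```text
clock: 43.2
tcp_pos: [0.4975, -0.0023, 0.2109]
orientation: [-1.067, -2.931, 0.018]
contact_force: [0.4, -0.3, -3.5]
grip_width: 0.0487
```

```bash
python3 -c "
from h import *
plan(.5125,-.0095,.205,142)"
```

```text
t 43.20 yaw 140.0 -> 142.0, tcp [ 0.4975 -0.0023  0.2109] w 0.0487 F [ 0.4 -0.3 -3.5] rows 1
[-16.2, 4.2, 5.6, -0.019, -0.018, -0.035]
```

>>> play_rows(
  increments=[
    [-8,2,2,-0.019,-0.018,-0.02,255],
    [-6,2,0,0,0,0,255],
    [0,0,0,0,0,0,255],
    [0,0,0,0,0,0,255],
  ],
)

```text
clock: 43.6
tcp_pos: [0.5073, -0.0065, 0.2046]
orientation: [-1.041, -2.955, 0.005]
contact_force: [-1.0, -0.3, -2.6]
grip_width: 0.0485
```

```bash
python3 -c "
from h import *
nut_in_hand('w14.png')
f=grab_frame('wrist'); p=r.get_obs()['tcp_pos']; nutpose(f,p[:2],p[2]+.022,p[2]+.030)
plan(.5125,-.0095,.2)"
```

```text
top pts 8654 z med -0.0259 x range [-0.0254  0.028 ] y [-0.024  0.024]
plane [-0.0018 -0.0013 -0.0258]
t 43.65 tcp [ 0.5074 -0.0063  0.2046] rv [-1.04  -2.955  0.005] F [ 0.2 -0.  -3.7] w 0.0488 j [-0.262  0.236  0.177  1.983 -0.052  0.936  0.836]
 nut centre [ 0.5073 -0.0063] flat normal deg mod60: 51.4 apothem 0.0258 cost 3.075 7664
t 43.70 yaw 141.2 -> 141.2, tcp [ 0.5076 -0.0064  0.2049] w 0.0487 F [ 0.4  0.1 -3.3] rows 1
[-5.8, 0.7, 4.8, -0.005, -0.007, 0.0]
```

View pics/w14.png

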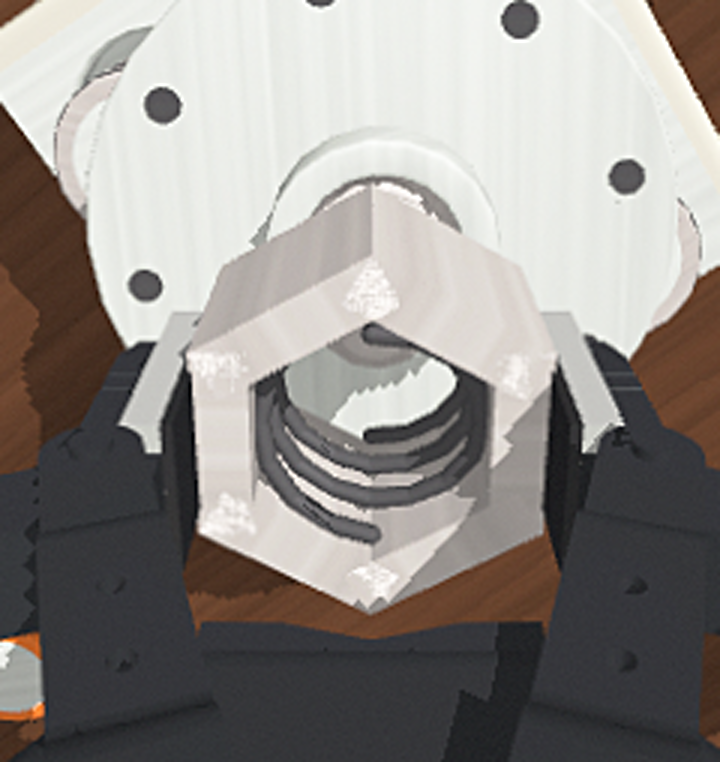

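```bash
python3 -c "
from h import *
o=r.get_obs(); p=o['tcp_pos']
f=grab_frame('wrist'); W=cloud(f); M=R.from_rotvec(o['orientation']).as_matrix()
L=(W-p)@M
q=L[(np.abs(L[...,2]+.0258)<.0025)&(np.abs(L[...,1])<.0235)&(np.abs(L[...,0])<.033)]
for y in np.arange(-.02,.021,.005):
    s=q[np.abs(q[:,1]-y)<.0012,0]; 
    if len(s): a,b=np.percentile(s,[.5,99.5]); print(round(y,3),len(s),a.round(4),b.round(4),'mid',((a+b)/2).round(4),'expected half',round(.02887-abs(y)*.577,4))
"
```

```text
-0.02 433 -0.0173 0.0182 mid 0.0005 expected half 0.0173
-0.015 264 -0.0202 0.0212 mid 0.0005 expected half 0.0202
-0.01 263 -0.0234 0.0238 mid 0.0002 expected half 0.0231
-0.005 303 -0.0263 0.0266 mid 0.0002 expected half 0.026
0.0 341 -0.0287 0.0291 mid 0.0002 expected half 0.0289
0.005 275 -0.0261 0.0267 mid 0.0003 expected half 0.026
0.01 269 -0.023 0.0238 mid 0.0004 expected half 0.0231
0.015 259 -0.0198 0.0207 mid 0.0005 expected half 0.0202
0.02 413 -0.0169 0.0181 mid 0.0006 expected half 0.0173
```

>>> play_rows(
  increments=[
    [-6,0.7,2,-0.004,-0.006,0,255],
    [0,0,0,0,0,0,255],
    [0,0,0,0,0,0,255],
  ],
)

```text
clock: 44.05
tcp_pos: [0.5133, -0.0093, 0.203]
orientation: [1.042, 2.963, -0.001]
contact_force: [0.6, -0.2, -3.7]
grip_width: 0.0491
```

```bash
python3 -c "
from h import *
nut_in_hand('w15.png')
plan(.5125,-.0095,.19)"
```

```text
top pts 8660 z med -0.0259 x range [-0.0254  0.028 ] y [-0.024   0.0239]
plane [-0.004  -0.0008 -0.0258]
t 44.1 tcp [ 0.5133 -0.0094  0.203 ] rv [ 1.042e+00  2.963e+00 -1.000e-03] F [-0.1 -0.1 -3.2] w 0.0489 j [-0.256  0.243  0.179  1.978 -0.053  0.925  0.844]
t 44.10 yaw 141.3 -> 141.3, tcp [ 0.5133 -0.0094  0.203 ] w 0.0489 F [-0.1 -0.1 -3.2] rows 1
[0.6, -0.5, 13.0, -0.0, 0.001, -0.0]
```

View pics/w15.png

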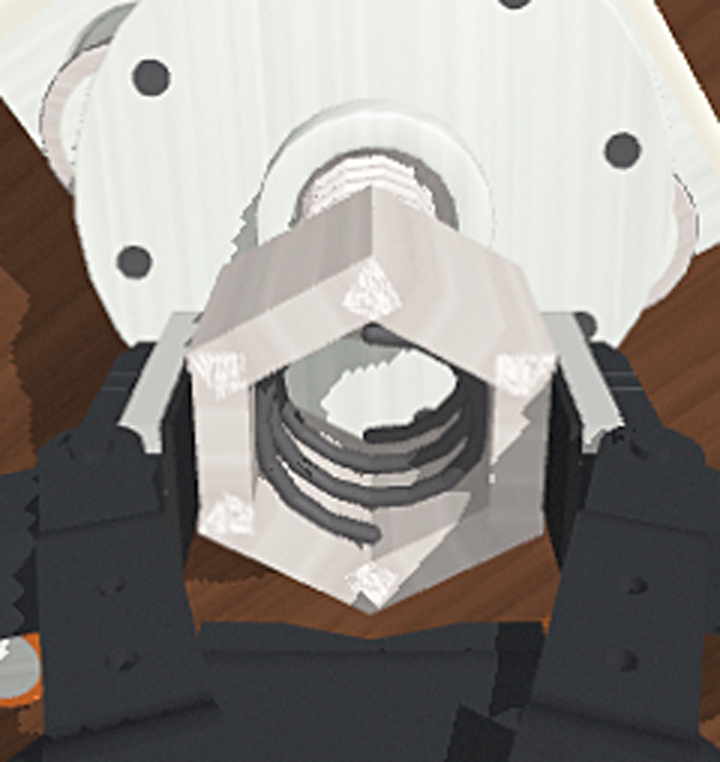

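>>> play_rows(
  increments=[
    [0.6,-0.5,8,0,0,0,255],
    [0,0,6,0,0,0,255],
    [0,0,0,0,0,0,255],
  ],
)

```text
clock: 44.4
tcp_pos: [0.5123, -0.0094, 0.1878]
orientation: [1.042, 2.963, -0.001]
contact_force: [-1.2, -0.1, -3.5]
grip_width: 0.0491
```

```bash
python3 -c "
from h import *
nut_in_hand('w16.png')
plan(.5125,-.0095,.18)"
```

```text
top pts 8629 z med -0.0259 x range [-0.0253  0.0281] y [-0.024   0.0239]
plane [-0.0025 -0.0009 -0.0258]
t 44.45 tcp [ 0.5124 -0.0094  0.1881] rv [ 1.042  2.963 -0.   ] F [ 0.   0.2 -3.7] w 0.0492 j [-0.254  0.26   0.177  1.995 -0.058  0.891  0.848]
t 44.45 yaw 141.3 -> 141.3, tcp [ 0.5124 -0.0094  0.1881] w 0.0492 F [ 0.   0.2 -3.7] rows 1
[-0.1, 0.0, 8.1, -0.0, 0.001, -0.0]
```

View pics/w16.png

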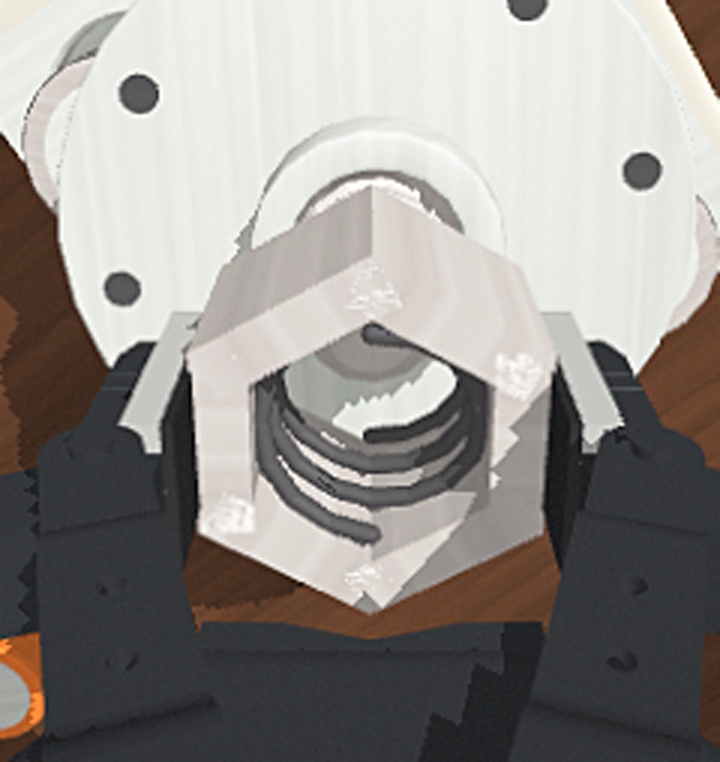

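>>> play_rows(
  increments=[
    [0,0,5,0,0,0,255],
    [0,0,4,0,0,0,255],
    [0,0,0,0,0,0,255],
  ],
)

```text
clock: 44.75
tcp_pos: [0.5125, -0.0094, 0.1784]
orientation: [1.042, 2.963, -0.0]
contact_force: [0.2, -0.6, -3.6]
grip_width: 0.0491
```

```bash
python3 -c "
from h import *
nut_in_hand('w17.png')
plan(.5125,-.0095,.165)"
```

```text
top pts 8635 z med -0.0258 x range [-0.0253  0.0281] y [-0.0241  0.024 ]
plane [-0.0025 -0.0005 -0.0257]
t 44.8 tcp [ 0.5125 -0.0094  0.1786] rv [ 1.042  2.963 -0.   ] F [-0.1  0.3 -3.7] w 0.0491 j [-0.252  0.273  0.175  2.004 -0.061  0.869  0.851]
t 44.80 yaw 141.2 -> 141.2, tcp [ 0.5125 -0.0094  0.1786] w 0.0491 F [-0.1  0.3 -3.7] rows 1
[-0.0, -0.1, 13.6, 0.0, 0.001, 0.0]
```

View pics/w17.png

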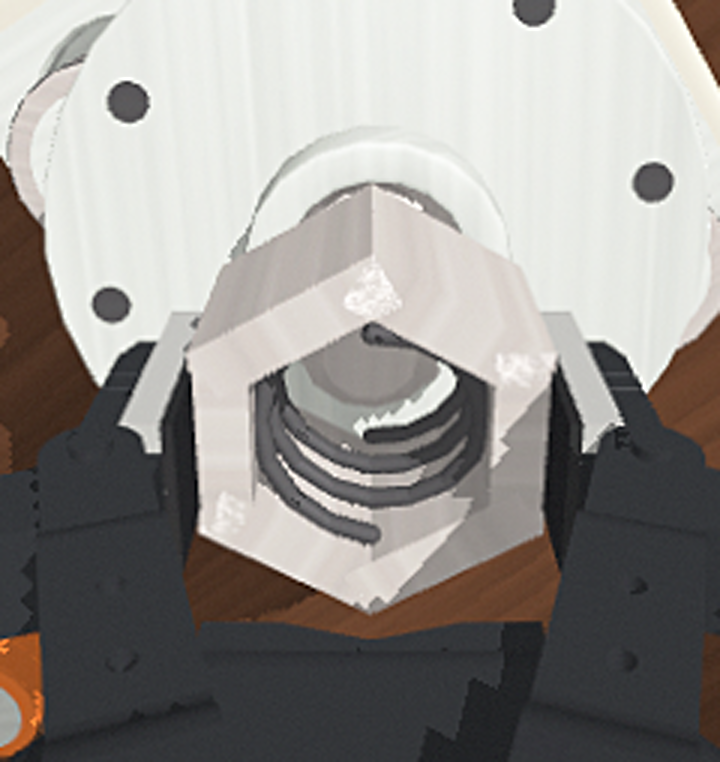

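>>> play_rows(
  increments=[
    [0,-0.5,5,0,0,0,255],
    [0,0,4,0,0,0,255],
    [0,0,0,0,0,0,255],
  ],
)

```text
clock: 45.1
tcp_pos: [0.5125, -0.0098, 0.1691]
orientation: [1.042, 2.962, 0.0]
contact_force: [0.5, -0.2, -4.4]
grip_width: 0.0488
```

```bash
python3 -c "
from h import *
nut_in_hand('w18.png')
plan(.5125,-.0095,.162)"
```

```text
top pts 8635 z med -0.0258 x range [-0.0254  0.028 ] y [-0.024   0.0239]
plane [-0.0028 -0.0015 -0.0258]
t 45.15 tcp [ 0.5126 -0.0098  0.1693] rv [1.042 2.962 0.   ] F [ 0.2  0.9 -3.3] w 0.0489 j [-0.249  0.285  0.174  2.013 -0.064  0.847  0.855]
t 45.15 yaw 141.3 -> 141.3, tcp [ 0.5126 -0.0098  0.1693] w 0.0489 F [ 0.2  0.9 -3.3] rows 1
[0.3, 0.2, 7.3, 0.001, 0.002, 0.0]
```

View pics/w18.png

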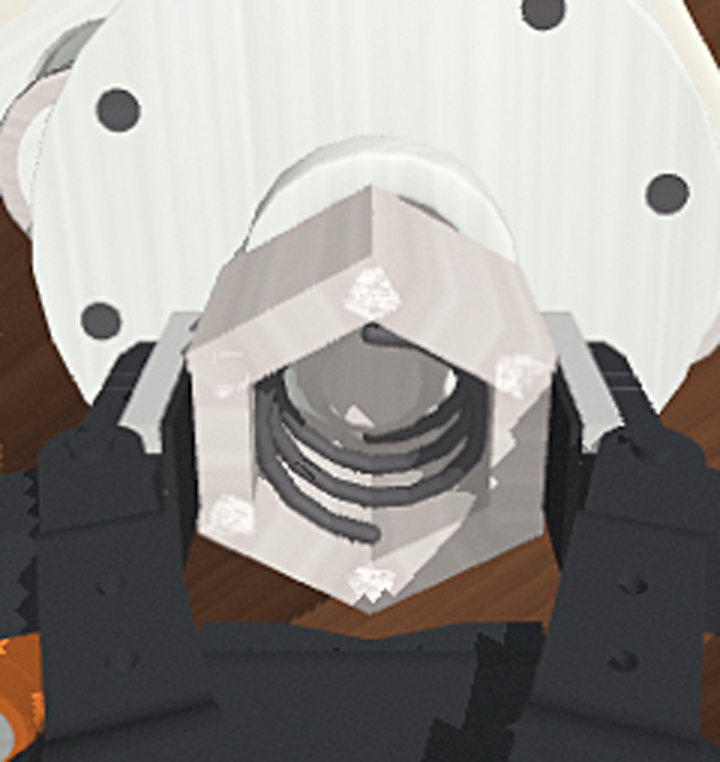

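>>> play_rows(
  increments=[
    [0,0,4,0,0,0,255],
    [0,0,2,0,0,0,255],
  ],
)

```text
clock: 45.35
tcp_pos: [0.5129, -0.0098, 0.1632]
orientation: [1.042, 2.961, 0.001]
contact_force: [-0.2, 1.1, -3.2]
grip_width: 0.0487
```

>>> play_rows(
  increments=[
    [0,0,1.5,0,0,0,255],
  ],
)

```text
clock: 45.45
tcp_pos: [0.513, -0.0098, 0.1616]
orientation: [1.041, 2.961, 0.001]
contact_force: [-0.4, 0.9, -3.3]
grip_width: 0.049
```

>>> play_rows(
  increments=[
    [0,0,1.5,0,0,0,255],
  ],
)

```text
clock: 45.55
tcp_pos: [0.513, -0.0098, 0.1599]
orientation: [1.041, 2.961, 0.001]
contact_force: [-0.9, -0.1, -2.1]
grip_width: 0.0488
```

>>> play_rows(
  increments=[
    [0,0,1.5,0,0,0,255],
  ],
)

```text
clock: 45.65
tcp_pos: [0.5131, -0.0099, 0.159]
orientation: [1.042, 2.961, 0.001]
contact_force: [-5.1, 0.8, 13.1]
grip_width: 0.0493
```

>>> play_rows(
  increments=[
    [0,0,1.5,0,0,0,255],
  ],
)

```text
clock: 45.75
tcp_pos: [0.5132, -0.0099, 0.1588]
orientation: [1.042, 2.961, 0.002]
contact_force: [-7.3, -0.6, 16.4]
grip_width: 0.0491
```

>>> play_rows(
  increments=[
    [0,0,-0.5,0,0,-0.14,255],
    [0,0,-0.4,0,0,-0.14,255],
    [0,0,-0.4,0,0,-0.14,255],
  ],
)

```text
clock: 46.05
tcp_pos: [0.5128, -0.0089, 0.1609]
orientation: [0.381, 3.117, 0.003]
contact_force: [-0.6, -0.2, -1.3]
grip_width: 0.0489
```

```bash
python3 -c "
from h import *
nut_in_hand('w19.png')
plan(.5125,-.0095,.16)"
```

```text
top pts 9673 z med -0.0257 x range [-0.0249  0.028 ] y [-0.024  0.024]
plane [-0.0025  0.0006 -0.0258]
t 46.1 tcp [ 0.5129 -0.0091  0.161 ] rv [3.700e-01 3.118e+00 2.000e-03] F [-1.7 -0.9 -0.9] w 0.0489 j [-0.175  0.296  0.085  2.015 -0.035  0.83   1.265]
t 46.10 yaw 166.5 -> 166.5, tcp [ 0.5129 -0.0091  0.161 ] w 0.0489 F [-1.7 -0.9 -0.9] rows 1
[0.3, -0.5, 1.0, 0.002, 0.002, 0.0]
```

View pics/w19.png

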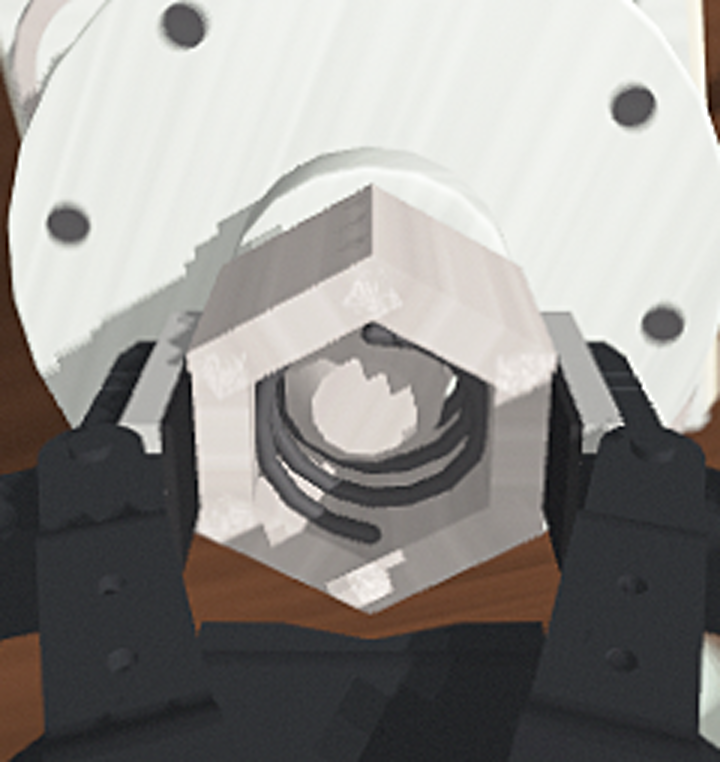

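>>> play_rows(
  increments=[
    [0,0,-0.4,0,0,-0.12,255],
    [0,0,-0.4,0,0,-0.12,255],
  ],
)

```text
clock: 46.3
tcp_pos: [0.5128, -0.009, 0.1617]
orientation: [-0.009, 3.14, 0.003]
contact_force: [-0.9, -0.7, -2.3]
grip_width: 0.0489
```

>>> play_rows(
  increments=[
    [0,0,-0.2,0,0,0,255],
  ],
)

```text
clock: 46.4
tcp_pos: [0.5128, -0.0091, 0.1619]
orientation: [-0.006, 3.139, 0.003]
contact_force: [-0.9, -0.8, -3.0]
grip_width: 0.0491
```

```bash
python3 -c "
from h import *
plan(.5125,-.0095,.16)"
```

```text
t 46.40 yaw -179.8 -> -179.8, tcp [ 0.5128 -0.0091  0.1619] w 0.0491 F [-0.9 -0.8 -3. ] rows 1
[0.3, -0.4, 1.9, 0.002, 0.002, 0.0]
```

>>> play_rows(
  increments=[
    [0,0,0,0,0,-0.1,255],
  ],
)

```text
clock: 46.5
tcp_pos: [0.5127, -0.009, 0.1619]
orientation: [-0.157, 3.136, 0.003]
contact_force: [-1.6, 1.6, -0.5]
grip_width: 0.049
```

>>> play_rows(
  increments=[
    [0,0,0,0,0,-0.1,255],
  ],
)

```text
clock: 46.6
tcp_pos: [0.5124, -0.0089, 0.1619]
orientation: [-0.311, 3.125, 0.003]
contact_force: [-3.0, 0.0, -0.3]
grip_width: 0.049
```

>>> play_rows(
  increments=[
    [0,0,0,0,0,-0.1,255],
  ],
)

```text
clock: 46.7
tcp_pos: [0.5121, -0.0091, 0.1618]
orientation: [-0.464, 3.106, 0.003]
contact_force: [-1.0, -0.3, -2.5]
grip_width: 0.0487
```

```bash
python3 -c "
from h import *
nut_in_hand('w20.png')
plan(.5125,-.0095,.16)"
```

```text
top pts 9111 z med -0.0257 x range [-0.0255  0.0279] y [-0.0235  0.0239]
plane [-0.0013  0.0019 -0.0258]
t 46.75 tcp [ 0.5123 -0.0093  0.1619] rv [-4.720e-01  3.105e+00  2.000e-03] F [ 0.1 -1.6 -1.5] w 0.049 j [-0.088  0.295 -0.017  2.009  0.005  0.836  1.765]
t 46.75 yaw -162.7 -> -162.7, tcp [ 0.5123 -0.0093  0.1619] w 0.0490 F [ 0.1 -1.6 -1.5] rows 1
[-0.1, -0.3, 1.9, 0.001, 0.001, 0.0]
```

>>> play_rows(
  increments=[
    [0,0,0,0,0,0,90],
    [0,0,0,0,0,0,90],
    [0,0,0,0,0,0,90],
    [0,0,0,0,0,0,90],
  ],
)

```text
clock: 47.15
tcp_pos: [0.5142, -0.0091, 0.1631]
orientation: [-0.447, 3.104, 0.002]
contact_force: [-0.1, -0.2, -0.3]
grip_width: 0.0552
```

```bash
python3 -c "
from h import *
nut_in_hand('w21.png')
f=grab_frame('wrist'); W=cloud(f)
q=W[(np.abs(W[...,0]-.5125)<.012)&(np.abs(W[...,1]+.0095)<.03)&(W[...,2]>.17)]
print(np.percentile(q[:,2],[5,25,50,75,95]))
"
```

```text
top pts 6523 z med -0.0212 x range [-0.0249  0.026 ] y [-0.024  0.024]
plane [-0.0995 -0.0127 -0.0208]
t 47.2 tcp [ 0.5142 -0.0091  0.1631] rv [-4.480e-01  3.104e+00  2.000e-03] F [ 0.   0.4 -0.4] w 0.0555 j [-0.091  0.295 -0.014  2.007  0.003  0.835  1.751]
[0.17571992 0.18461376 0.23578908 0.24499903 0.25079216]
```

View pics/w21.png

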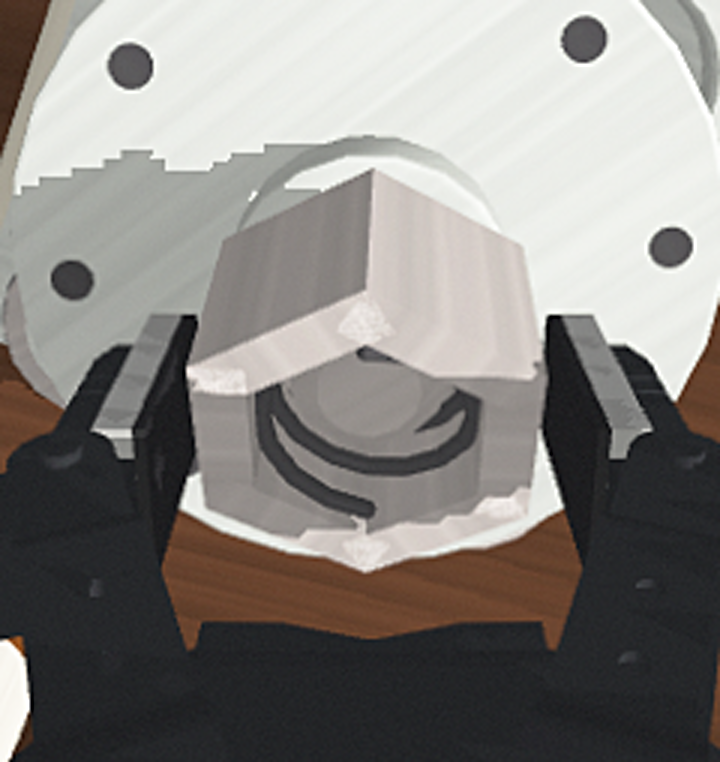

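>>> play_rows(
  increments=[
    [1.4,0,3,0,0,0,90],
    [0,0,0,0,0,0,255],
    [0,0,0,0,0,0,255],
  ],
  force=30,
)

```text
clock: 47.55
tcp_pos: [0.513, -0.01, 0.1599]
orientation: [-0.447, 3.104, 0.001]
contact_force: [0.0, 0.4, 0.8]
grip_width: 0.0492
```

>>> play_rows(
  increments=[
    [0,0,0,0,0,-0.08,255],
    [0,0,0,0,0,-0.08,255],
    [0,0,0,0,0,0,255],
  ],
)

```text
clock: 47.85
tcp_pos: [0.5126, -0.0095, 0.1596]
orientation: [-0.701, 3.057, 0.002]
contact_force: [0.2, -0.4, 1.0]
grip_width: 0.0493
```

```bash
python3 -c "
from h import *
nut_in_hand('w22.png')
"
```

```text
top pts 8692 z med -0.0216 x range [-0.0289  0.0249] y [-0.0236  0.0239]
plane [-0.058 -0.002 -0.021]
t 47.9 tcp [ 0.5125 -0.0094  0.1596] rv [-6.980e-01  3.058e+00  2.000e-03] F [-0.6 -0.2 -0.8] w 0.0494 j [-0.064  0.298 -0.046  2.011  0.016  0.828  1.901]
```

>>> play_rows(
  increments=[
    [0,0,0,0,0,0,90],
    [0,0,0,0,0,0,90],
    [0,0,0,0,0,0,90],
  ],
)

```text
clock: 48.2
tcp_pos: [0.5125, -0.0092, 0.1595]
orientation: [-0.691, 3.06, 0.003]
contact_force: [0.5, 1.1, -0.3]
grip_width: 0.0553
```

```bash
python3 -c "
from h import *
nut_in_hand('w23.png')
"
```

```text
top pts 8236 z med -0.0202 x range [-0.0237  0.0286] y [-0.0237  0.024 ]
plane [ 0.0105  0.0112 -0.0199]
t 48.25 tcp [ 0.5125 -0.0092  0.1595] rv [-6.91e-01  3.06e+00  3.00e-03] F [-0.6  0.4 -0.3] w 0.055 j [-0.065  0.298 -0.045  2.012  0.015  0.828  1.898]
```

View pics/w23.png

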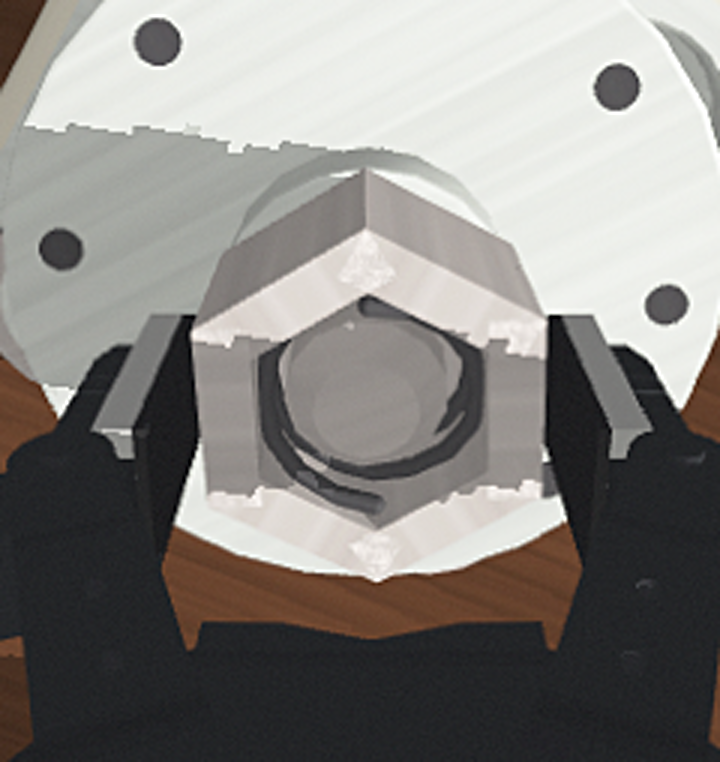

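>>> play_rows(
  increments=[
    [0,0,4,0,0,0,90],
    [0,0,0,0,0,0,90],
    [0,0,0,0,0,0,255],
    [0,0,0,0,0,0,255],
    [0,0,0,0,0,0,255],
  ],
  force=50,
)

```text
clock: 48.75
tcp_pos: [0.5129, -0.0089, 0.1558]
orientation: [-0.69, 3.059, 0.003]
contact_force: [0.3, 0.4, 0.4]
grip_width: 0.0491
```

>>> play_rows(
  increments=[
    [0,0,0.4,0,0,0.12,255],
    [0,0,0.4,0,0,0.12,255],
  ],
)

```text
clock: 48.95
tcp_pos: [0.5128, -0.0094, 0.1551]
orientation: [-0.309, 3.121, 0.003]
contact_force: [-1.1, -1.7, 3.6]
grip_width: 0.0495
```

```bash
python3 -c "
from h import *
nut_in_hand('w24.png')
plan(.5125,-.0093,.15)"
```

```text
top pts 10089 z med -0.0237 x range [-0.023   0.0294] y [-0.0237  0.0239]
plane [ 0.0134  0.0107 -0.0236]
t 49.0 tcp [ 0.5128 -0.0093  0.1551] rv [-0.299  3.122  0.004] F [-1.6  0.6  3.6] w 0.0493 j [-0.105  0.303  0.004  2.018 -0.005  0.815  1.663]
t 49.00 yaw -169.1 -> -169.1, tcp [ 0.5128 -0.0093  0.1551] w 0.0493 F [-1.6  0.6  3.6] rows 1
[0.3, 0.1, 5.1, 0.002, 0.005, 0.0]
```

>>> play_rows(
  increments=[
    [0,0,0.4,0,0,0.14,255],
    [0,0,0.4,0,0,0.14,255],
    [0,0,0.4,0,0,0.14,255],
    [0,0,0.4,0,0,0.14,255],
  ],
)

```text
clock: 49.4
tcp_pos: [0.5134, -0.0091, 0.1536]
orientation: [0.589, 3.08, 0.007]
contact_force: [-0.3, -0.3, 1.3]
grip_width: 0.0493
```

```bash
python3 -c "
from h import *
nut_in_hand('w25.png')
plan(.5125,-.0093,.15)"
```

```text
top pts 10419 z med -0.0238 x range [-0.0228  0.0295] y [-0.0239  0.0239]
plane [ 0.0152  0.0073 -0.0237]
t 49.45 tcp [ 0.5134 -0.009   0.1535] rv [0.6   3.078 0.007] F [-0.3 -0.7  1.6] w 0.0491 j [-0.2    0.305  0.117  2.025 -0.052  0.807  1.133]
t 49.45 yaw 157.9 -> 157.9, tcp [ 0.5134 -0.009   0.1535] w 0.0491 F [-0.3 -0.7  1.6] rows 1
[0.7, -0.6, 3.5, 0.005, 0.005, 0.0]
```

>>> play_rows(
  increments=[
    [0.5,-0.4,0.4,0.004,0.004,0.14,255],
    [0,0,0.4,0,0,0.14,255],
    [0,0,0.4,0,0,0.14,255],
    [0,0,0.4,0,0,0.14,255],
    [0,0,0.4,0,0,0.14,255],
  ],
)

```text
clock: 49.95
tcp_pos: [0.514, -0.0097, 0.1516]
orientation: [1.621, 2.687, 0.003]
contact_force: [0.7, -0.5, 0.5]
grip_width: 0.0492
```

```bash
python3 -c "
from h import *
nut_in_hand('w26.png')
plan(.5125,-.0093,.15)"
```

```text
top pts 10601 z med -0.0240 x range [-0.0229  0.0293] y [-0.0239  0.0236]
plane [ 0.019   0.0065 -0.0241]
t 50.0 tcp [ 0.5138 -0.0097  0.1514] rv [1.631 2.682 0.003] F [-0.3 -1.3  1. ] w 0.0489 j [-0.32   0.315  0.262  2.032 -0.111  0.805  0.484]
t 50.00 yaw 117.4 -> 117.4, tcp [ 0.5138 -0.0097  0.1514] w 0.0489 F [-0.3 -1.3  1. ] rows 1
[1.0, -1.0, 1.4, 0.003, 0.001, 0.0]
```

>>> play_rows(
  increments=[
    [0.5,-0.5,0.4,0,0,0.14,255],
    [0,0,0.4,0,0,0.14,255],
    [0,0,0.4,0,0,0.14,255],
    [0,0,0.4,0,0,0.14,255],
    [0,0,0.4,0,0,0.14,255],
  ],
)

```text
clock: 50.5
tcp_pos: [0.5139, -0.0105, 0.1495]
orientation: [2.443, 1.969, 0.005]
contact_force: [-0.8, -0.4, 1.5]
grip_width: 0.0491
```

```bash
python3 -c "
from h import *
nut_in_hand('w27.png')
plan(.5125,-.0093,.15)"
```

```text
top pts 10681 z med -0.0242 x range [-0.0237  0.0286] y [-0.0239  0.0233]
plane [ 0.0209  0.0115 -0.0245]
t 50.55 tcp [ 0.5138 -0.0104  0.1494] rv [2.45  1.961 0.005] F [-1.5 -0.7  1.6] w 0.049 j [-0.442  0.329  0.412  2.042 -0.18   0.8   -0.145]
t 50.55 yaw 77.4 -> 77.4, tcp [ 0.5138 -0.0104  0.1494] w 0.0490 F [-1.5 -0.7  1.6] rows 1
[0.8, -1.5, -0.6, 0.005, -0.0, -0.0]
```

>>> play_rows(
  increments=[
    [0.4,-0.7,0.4,0.004,0,0.14,255],
    [0,0,0.4,0,0,0.14,255],
    [0,0,0.4,0,0,0.14,255],
    [0,0,0.4,0,0,0.14,255],
    [0,0,0.4,0,0,0.14,255],
  ],
)

```text
clock: 51.05
tcp_pos: [0.5132, -0.011, 0.1475]
orientation: [2.968, 1.027, 0.001]
contact_force: [-1.9, -0.6, 4.6]
grip_width: 0.0492
```

```bash
python3 -c "
from h import *
nut_in_hand('w28.png')
plan(.5125,-.0093,.15); print(r.get_obs()['moment'].round(2))"
```

```text
top pts 10721 z med -0.0243 x range [-0.0244  0.0279] y [-0.0239  0.0234]
plane [ 0.0184  0.0107 -0.0243]
t 51.1 tcp [ 0.5132 -0.0109  0.1475] rv [2.971 1.016 0.   ] F [-1.8  1.2  4.1] w 0.0494 j [-0.566  0.355  0.572  2.049 -0.262  0.807 -0.752]
t 51.10 yaw 37.8 -> 37.8, tcp [ 0.5132 -0.0109  0.1475] w 0.0494 F [-1.8  1.2  4.1] rows 1
[0.4, -1.7, -2.5, 0.001, 0.0, 0.0]
[-0.02  0.34 -0.16]
```

>>> play_rows(
  increments=[
    [0,-0.7,0.4,0,0,0.14,255],
    [0,0,0.4,0,0,0.14,255],
  ],
)

```text
clock: 51.3
tcp_pos: [0.5132, -0.0109, 0.1468]
orientation: [3.08, 0.608, 0.002]
contact_force: [-0.2, -0.8, -0.8]
grip_width: 0.0492
```

```bash
python3 -c "
from h import *
st(); print(r.get_obs()['moment'].round(2)); plan(.5125,-.0093,.15)"
```

```text
t 51.3 tcp [ 0.5132 -0.0109  0.1468] rv [3.08e+00 6.08e-01 2.00e-03] F [-0.2 -0.8 -0.8] w 0.0492 j [-0.617  0.368  0.638  2.053 -0.298  0.809 -0.985]
[-0.23  0.14  0.03]
t 51.30 yaw 22.3 -> 22.3, tcp [ 0.5132 -0.0109  0.1468] w 0.0492 F [-0.2 -0.8 -0.8] rows 1
[-0.0, -1.7, -3.2, 0.002, -0.001, -0.0]
```

>>> play_rows(
  increments=[
    [0,0,0.4,0,0,0.14,255],
  ],
)

```text
clock: 51.4
tcp_pos: [0.513, -0.0109, 0.1464]
orientation: [3.115, 0.397, 0.001]
contact_force: [-3.0, 0.3, 6.4]
grip_width: 0.0491
```

```bash
python3 -c "
from h import *
st(); print(r.get_obs()['moment'].round(2)); plan(.5125,-.0093,.15)"
```

```text
t 51.4 tcp [ 0.513  -0.0109  0.1464] rv [3.115e+00 3.970e-01 1.000e-03] F [-3.   0.3  6.4] w 0.0491 j [-0.643  0.376  0.672  2.055 -0.318  0.812 -1.1  ]
[0.12 0.52 0.15]
t 51.40 yaw 14.5 -> 14.5, tcp [ 0.513  -0.0109  0.1464] w 0.0491 F [-3.   0.3  6.4] rows 1
[-0.0, -1.7, -3.6, 0.002, -0.0, -0.0]
```

>>> play_rows(
  increments=[
    [0,0,0.4,0,0,0.14,255],
  ],
)

```text
clock: 51.5
tcp_pos: [0.513, -0.0105, 0.1463]
orientation: [3.136, 0.186, 0.001]
contact_force: [-2.7, 1.9, 8.5]
grip_width: 0.049
```

```bash
python3 -c "
from h import *
nut_in_hand('w29.png'); print(r.get_obs()['moment'].round(2)); plan(.5125,-.0093,.15)"
```

```text
top pts 10784 z med -0.0243 x range [-0.0249  0.0274] y [-0.0239  0.0238]
plane [ 0.0088  0.0081 -0.0243]
t 51.55 tcp [ 0.513  -0.0103  0.1463] rv [3.136 0.175 0.   ] F [-3.5  0.1  9.2] w 0.0493 j [-0.669  0.385  0.707  2.056 -0.341  0.816 -1.22 ]
[-0.22  0.59 -0.14]
t 51.55 yaw 6.4 -> 6.4, tcp [ 0.513  -0.0103  0.1463] w 0.0493 F [-3.5  0.1  9.2] rows 1
[-0.3, -1.1, -3.7, 0.001, -0.0, -0.0]
```

View pics/w29.png

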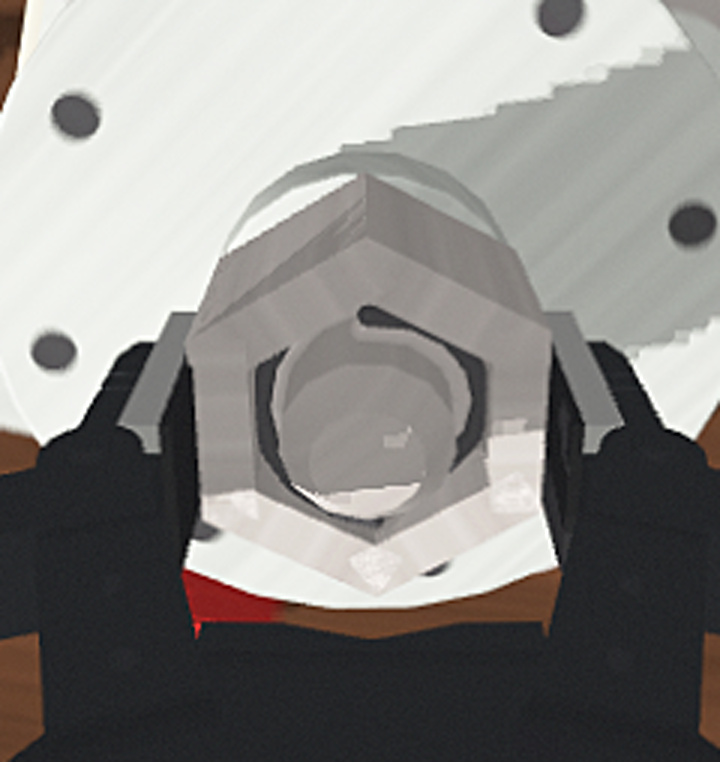

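>>> play_rows(
  increments=[
    [0,0,0.2,0,0,0.14,255],
  ],
)

```text
clock: 51.65
tcp_pos: [0.5131, -0.01, 0.1464]
orientation: [-3.141, 0.033, -0.001]
contact_force: [-1.0, -0.6, 3.7]
grip_width: 0.0492
```

```bash
python3 -c "
from h import *
nut_in_hand('w30.png'); print(r.get_obs()['moment'].round(2)); plan(.5125,-.0093,.15)"
```

```text
top pts 10766 z med -0.0243 x range [-0.0249  0.0274] y [-0.0239  0.0239]
plane [ 0.0096  0.0084 -0.0243]
t 51.7 tcp [ 0.5131 -0.0099  0.1463] rv [-3.141  0.049 -0.   ] F [-2.8  0.4  8. ] w 0.0492 j [-0.696  0.395  0.744  2.057 -0.364  0.821 -1.34 ]
[-0.29  0.49 -0.11]
t 51.70 yaw -1.8 -> -1.8, tcp [ 0.5131 -0.0099  0.1463] w 0.0492 F [-2.8  0.4  8. ] rows 1
[-0.7, -0.6, -3.7, -0.0, -0.0, 0.0]
```

>>> play_rows(
  increments=[
    [0,0,0,0,0,0,90],
    [0,0,0,0,0,0,60],
    [0,0,0,0,0,0,60],
    [0,0,0,0,0,0,40],
  ],
)

```text
clock: 52.1
tcp_pos: [0.5128, -0.0095, 0.1457]
orientation: [-3.141, 0.016, 0.001]
contact_force: [0.1, -0.3, 0.1]
grip_width: 0.0721
```

>>> play_rows(
  increments=[
    [0,0,-15,0,0,0,40],
    [0,0,-30,0,0,0,40],
    [0,0,-40,0,0,0,0],
    [0,0,-20,0,0,0,0],
    [0,0,0,0,0,0,0],
  ],
)

```text
clock: 52.6
tcp_pos: [0.5118, -0.0102, 0.2529]
orientation: [3.14, -0.003, -0.007]
contact_force: [0.7, -0.5, -0.8]
grip_width: 0.0855
```

```bash
python3 -c "
from h import *
st()
f=grab_frame('wrist'); save(f,'w31.png',scale=1.5); check_cover(f)
v=nutpose(f,(.5125,-.0095),.166,.1745); W=cloud(f)
d=np.hypot(W[...,0]-.5125,W[...,1]+.0095)
q=W[(d<.03)&(d>.018)&(W[...,2]>.16)&(W[...,2]<.182)]
A=np.c_[q[:,:2]-[.5125,-.0095],np.ones(len(q))]; print('nut top plane',np.linalg.lstsq(A,q[:,2],rcond=None)[0].round(4),len(q))
"
```

```text
t 52.6 tcp [ 0.5118 -0.0102  0.2529] rv [ 3.14e+00 -3.00e-03 -7.00e-03] F [ 0.7 -0.5 -0.8] w 0.0855 j [-0.805  0.235  0.835  1.952 -0.199  1.044 -1.455]
cover plane [-0.0012 -0.0006  0.1225] 16331 ((0.5137782692909241, -0.009013624861836433), 0.07522983103990555)
stud 1248 [ 0.5137 -0.0089  0.1742] ((0.5130279064178467, -0.009186139330267906), 0.0200670026242733)
 nut centre [ 0.5125 -0.0097] flat normal deg mod60: 30.3 apothem 0.0251 cost 0.035 2689
nut top plane [-0.0194  0.0023  0.17  ] 2206
```

View pics/w31.png

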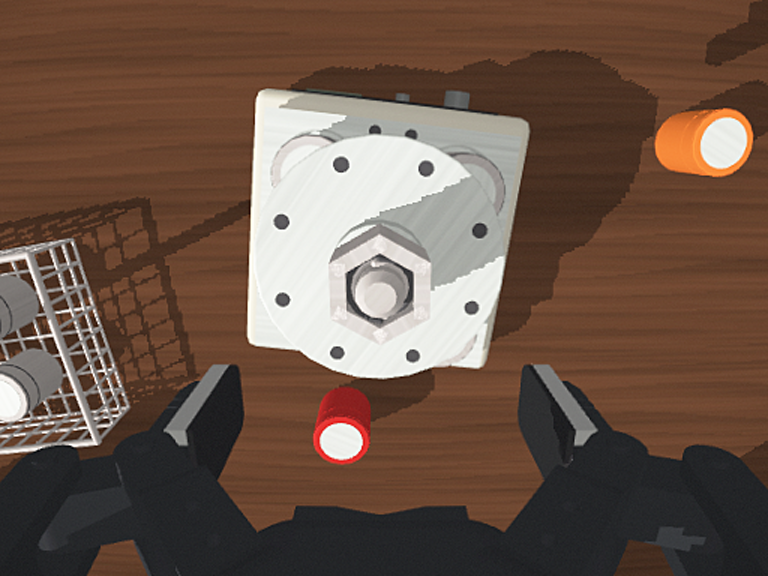

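>>> play_rows(
  increments=[
    [-20,-45,-10,0,0,0,0],
    [-20,-45,0,0,0,0,0],
    [-10,-45,0,0,0,0,0],
    [0,-30,0,0,0,0,0],
    [0,0,0,0,0,0,0],
  ],
)

```text
clock: 53.15
tcp_pos: [0.4577, 0.1571, 0.2567]
orientation: [3.136, -0.007, -0.017]
contact_force: [0.8, 0.5, 0.4]
grip_width: 0.0851
```

```bash
python3 -c "
from h import *
st()
f=grab_frame('scene'); save(f,'s9.png',(170,90,420,300),3)
f=grab_frame('top'); save(f,'t9.png',scale=1.5); check_cover(f); nutpose(f,(.5125,-.0095),.165,.176)
W=cloud(f)
for c in((.457,.324),(.38,.313)):
  q=W[(W[...,2]>.05)&(W[...,2]<.062)&(np.hypot(W[...,0]-c[0],W[...,1]-c[1])<.03)]; print(len(q),q.mean(0).round(4))
"
```

```text
t 53.15 tcp [0.4577 0.1571 0.2567] rv [ 3.136 -0.007 -0.017] F [0.8 0.5 0.4] w 0.0851 j [-1.123  0.156  0.751  1.998 -0.121  1.045 -1.891]
cover plane [0.0016 0.001  0.1235] 1592 ((0.5142050981521606, -0.008610759861767292), 0.07498840242624283)
stud 87 [ 0.5119 -0.0094  0.1759] ((0.5132832527160645, -0.00905831903219223), 0.019868390634655952)
 nut centre [ 0.5135 -0.0088] flat normal deg mod60: 29.9 apothem 0.0244 cost 0.365 194
170 [0.4509 0.326  0.0573]
197 [0.3817 0.3152 0.0563]
```

View pics/s9.png

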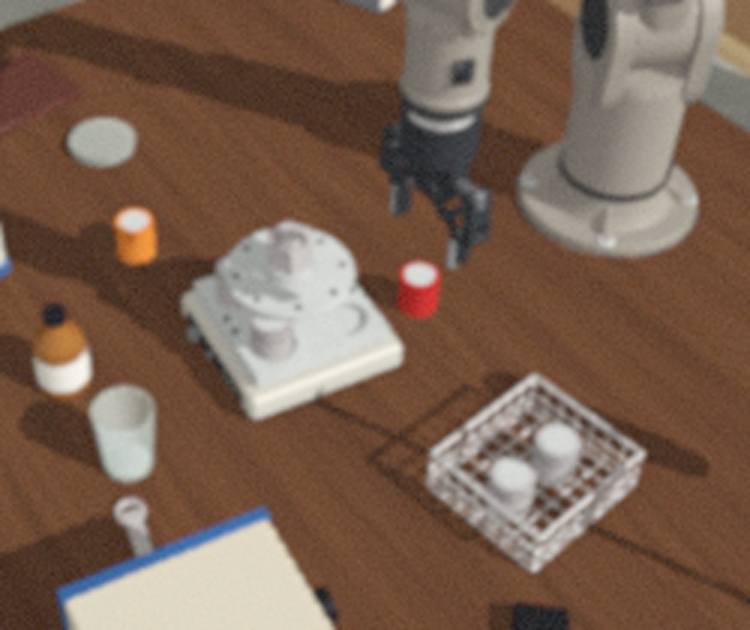

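View pics/t9.png

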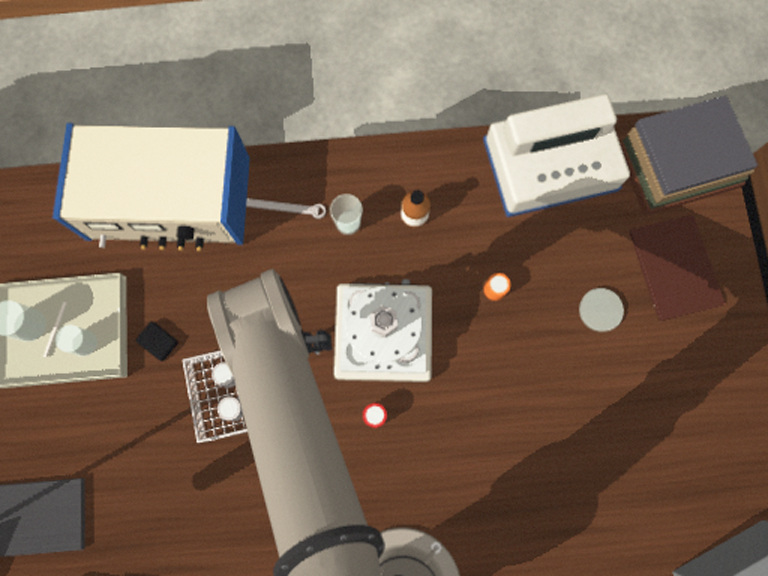

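```bash
python3 -c "
from h import *
r.hand_in(); st()"
```

```text
the job is handed in; nothing more can be done
the job is handed in; nothing more can be done
```

I finished the reload and handed the job in at about 53 s on the robot's clock. The hand-in gave no verdict, so the results below come from my own last checks.

- **Jars:** Both used jars stand in the wash basket. All three fresh jars stand in pockets, with their tops at about 106.5 mm against 107 mm expected when fully home. I measured that before the cover went on. Afterwards I only checked the jars by eye in the scene picture.
- **Cover:** It lies flat on the post. Its upper face measured 122.5 to 123.5 mm (123 mm expected), about 1 mm off centre.
- **Nut, turning back:** It was turned back anticlockwise. The nut's centre was at about 172 mm just before the end of the thread, a little under the 174 mm described. On the first release it dropped only part way and tilted by about 0.1 rad. I gripped it again, turned it a little further and let go, and it dropped level, with its centre at about 164 mm.
- **Nut, running down:** I ran it down clockwise until it stopped descending. Its centre is now at about 154 to 155 mm (155 mm expected when seated), within about 1 mm of the stud's axis. The tilt is about 0.02 rad.
- **Everything else:** The orange and red look-alikes and the four bystander objects look unmoved in the last pictures. The gripper was open and clear of everything when I handed in.

The tool height read roughly 1 mm lower than known heights, for example with the nut on the bench. I allowed for that when judging the nut's height at the end of the thread.

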